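Screen the station, square the dial plate, run the paddle sander

ROBOT

A 6-joint arm with a two-finger parallel gripper is mounted at the origin on the work surface. World frame = base frame: x ahead of the robot, y to its left, z up, the work surface at z = 0. Lengths are in m, angles in rad, forces in N, time in s.
With the tool pointing down it reaches from about 0.275 to 0.825 m from the base axis. Payload 5.2 kg.
Tool frame: the origin (TCP) lies on the centre line of the jaws, within the pads' length; the fingertips stand 25 mm ahead of it and the grasp point (between the pads) lies 6 mm ahead of it; z points along the fingers, y is the direction in which the jaws open and shut (so a half turn about z gives the same grasp; the last joint's range is limited). The gripper opens to 93 mm and grips with 3 to 60 N. Pads are 15 mm wide; open, the fingers measure 128 mm over their backs; the gripper's body (75 mm by 188 mm) begins 65 mm behind the grasp point.
Start: joints at [-0.203, 0.259, 1.535, -0, 1.348, -0.203], TCP at [0.55, 0, 0.244] pointing down, gripper open.
Joint ranges: [-3.14, 3.14], [-0.91, 2.08], [0.19, 2.58], [-1.22, 4.36], [0.22, 2.71], [-3.12, 3.12]. Speed limits (rad/s): [2.57, 2.57, 3.14, 3.14, 3.14, 3.14].

INTERFACE

Orientations are given as a unit quaternion [w, x, y, z].
In Python, from plant import env, optics, close_job gives the robot as it stands. The module is installed in compiled form; this text tells all that it offers.
- The arm moves only by the shell command python3 -m creep 'ROWS' [FORCE]. ROWS is JSON, a list of rows, each a list of 3 entries, a list of its own where there are three numbers: the shift along the tool's x, y, z in m, then the turn, a rotation vector about the tool's x, y, z in degrees, then the opening, from 0 (shut) to 1 (fully open). A call has 1 to 5 rows; each row shifts and turns the commanded pose from where the row before left it, along the tool's axes as they then stand; what a row does not reach is not made up. A row lasts 1/12 s, in which the tool goes at most 41.7 mm and 7.16 degrees, less where a joint would pass 70% of its speed; a pose out of reach is approached as far as the arm can. A call with a gripper value outside its range is refused whole. The fingers move at their own pace and stop on an object; FORCE is the grip in N (left out, the last holds). Time passes only in rows, so rows that do not move let the fingers close. It gives the time, the measured TCP pose, the force and the opening at its end, in the units of the state.
- env.observe(): the state, without advancing time (a new reading comes with each control period).
- optics.grab_frame(name): name is "scene" or "side" or "wrist"; returns a dict with "frame" (480x640x3 uint8, red, green, blue), "fx", "fy", "cx", "cy" (pixels), "camera_from_world" (4x4, takes a point from world to camera coordinates). Camera axes: x right, y down, z forward; pixel columns grow to the right and rows downward; lengths in m; the calibration is good to about 2 mm. A picture is of the moment at which its call begins. There is no depth.
- close_job(): hands the job in, once; it reports no verdict.
The state is a dict: "time": time; "joint_pos": joint angles; "joint_velocities": joint speeds; "joint_torque": joint torques, N m; "ee_pos": TCP position; "ee_rot": TCP orientation; "wrist_force": force on the tool from outside, world axes, zero at the start; "torque": the same for the moment, N m; "gripper_width": finger opening in m.
Only numpy, scipy, OpenCV 4.12 (cv2) and the standard library are available. Lean on these libraries where they do the work, as an engineer would, in place of code of your own. Each camera call takes 0.05 s, during which the arm holds its last target.

TASK

Make the edge-sanding pass on the brass dial plate: stand the two or three dust boards from the rack on the rest's rubber tread, side by side, each leaning back against the rail, and use the wooden push block (never the gripper itself) to nudge the plate on the aluminium bed until it touches both fences of the square corner. With boards and plate in place, flip the sander's lock-off lever fully forward towards the wheel, then squeeze the paddle fully home against the sander's body and hold it for about four seconds, plate still in the corner. Finally let go, flip the lever fully back to locked, leave the boards and the plate as set, stand the push block upright on the bench top and leave the trim bar and the ferrite core where they are.

Things in the scene. Friction and masses are not known exactly. Their poses are not given: they have to be found in the camera images.
- station: Fixed sanding station, origin under the middle of its aluminium bed (200 mm along x, 170 along y, top at z = 30 mm), z up. Two dark steel fences 10 mm high on the bed: far one along y, face at x = 85 (gap at y = 24 to 46 for the wheel); left one along x, face at y = 70. Beyond the bed's left edge a 10 mm thick grey base (x = 60 to 150, y = 85 to 310) carries the sander.
- corner (a point): The inner corner of the two fences, on the bed's surface; axes as station. The bed lies on its -x, -y side. The plate is home when its middle is 40 mm (x) and 30 mm (y) from here.
- plate: Loose brass dial plate, flat on the bed, 80 (x) x 60 (y) x 8 mm (z), 0.12 kg, origin in the middle of its underside. It starts 1 to 5 cm short of both fences and up to 0.25 rad askew. It must not be touched by the robot's fingers or arm.
- pusher: Loose wooden push block standing on the bench: square foot 44 x 44 x 22 mm with a square grip post 24 x 24 mm on top, 75 mm high in all, 0.09 kg; origin in the middle of its underside, x and y along its faces. Swaps places with the ferrite core from start to start.
- rack: Fixed plywood rack, 250 (x) x 40 (y) x 45 mm (z), origin in the middle of its underside, with three slots in a row along x at x = -78, 0 and 78 mm (each 64 to 66 x 10 mm, floor at z = 7 mm) in which the boards stand on end.
- rest: Fixed rest, origin in the middle of its underside: rubber tread 250 (x) x 110 (y) x 6 mm and a steel rail along x on end posts, face towards +y at y = -20 mm, z = 78 to 94 mm. Boards stand on the tread on the rail's +y side and lean towards -y on its upper edge; 20 degrees from upright (foot's middle at y = 17) is safe, 9 to 34 counts. Three fit at x = -76, 0, 76.
- board1: Loose wooden dust board 1, 60 (x) x 8 (y) x 150 mm (z), 0.06 kg, origin in the middle of its foot, z towards its top; stands upright in a slot of the rack at the start. May be absent (None).
- board2: Loose wooden dust board 2, 60 (x) x 8 (y) x 150 mm (z), 0.06 kg, origin in the middle of its foot, z towards its top; stands upright in a slot of the rack at the start. May be absent (None).
- board3: Loose wooden dust board 3, 60 (x) x 8 (y) x 150 mm (z), 0.06 kg, origin in the middle of its foot, z towards its top; stands upright in a slot of the rack at the start. May be absent (None).
- grip: The sander's grey round body, fixed, 38 mm diameter, along y (station y = 90 to 290), origin on its axis half-way along, 45 mm above the bench; axes as station. At its -y (forward) end a tan wheel of 50 mm diameter behind the far fence (stands still); on its +x side the steel paddle, above that the lock-off lever.
- squeeze (a point): Point on the sander body's axis, 85 mm behind the paddle's hinge: squeeze across x here, one finger on the paddle (+x side), the other on the body's -x side. Free down to the 10 mm base. Width over body and paddle about 53 mm at rest, 44 mm when home. Axes as station.
- paddle (a joint): Paddle switch, rad: 0 at rest (sprung out), 0.10 fully home against the body (0.085 counts). Steel plate 155 mm long, 16 high, 5 thick, running back along +y from its hinge at (127, 100, 45) mm of the station. About 6 N at squeeze presses it home. Blocked while the lock-off lever is back.
- paddle_pad (a point): The paddle's outer face (towards +x) beside squeeze; moves with it.
- lock (a joint): Lock-off lever, rad: 0 leaning back (+y of the station, away from the wheel), locked; 1.2 fully forward (-y), unlocked (1.05 counts; back is below 0.15). Light friction (about 1 N at the tip), stays where left. Pivot along x at (129.5, 235, 58) mm of the station; starts at 0 to 0.1.
- lock_tip (a point): Upper tip of the lever, 45 mm from its pivot; the top is a 16 mm wide (x), 10 mm thick, 24 mm long tab. The tip swings from y = 260 mm to y = 210 mm of the station, at 95 mm height at both ends, and stands clear of all else.
- trim: Bystander: chrome side trim bar, 12 x 160 x 10 mm, lying on the bench beyond the station. Behind it, out of the way, lies a white plastic radio shell, 130 x 220 x 55 mm.
- core: Bystander: red-brown ferrite ring core, 40 mm diameter, 22 mm high, lying flat.
Not all that is in view belongs to the job. Leave any pink look-alike of the board1 alone. Leave any purple look-alike of the board2 alone.

How it is judged:
On the way, in this order (a step that is already met when the one before it is completed fails the run):
1. every board leans on the rail and the plate touches both fences (any order) (angle between board1's own z axis and vertical between 0.15 and 0.6 rad and z of board1 in the frame of rest between 0 and 0.018 m and y of board1 in the frame of rest between -0.008 and 0.05 m and x of board1 in the frame of rest between -0.125 and 0.125 m and angle between the x axis of each of board1, board2, board3 and the x axis of rest, either way round below 0.35 rad and angle between board2's own z axis and vertical between 0.15 and 0.6 rad and z of board2 in the frame of rest between 0 and 0.018 m and y of board2 in the frame of rest between -0.008 and 0.05 m and x of board2 in the frame of rest between -0.125 and 0.125 m and angle between board3's own z axis and vertical between 0.15 and 0.6 rad and z of board3 in the frame of rest between 0 and 0.018 m and y of board3 in the frame of rest between -0.008 and 0.05 m and x of board3 in the frame of rest between -0.125 and 0.125 m and linear speed of each of board1, board2, board3 below 0.01 m/s and x of plate in the frame of corner above -0.0425 m and y of plate in the frame of corner above -0.0325 m and z of plate in the frame of corner between -0.004 and 0.004 m and angle between the x axis of plate and the x axis of station, either way round below 0.06 rad), for 0.2 s.
2. the lock-off lever is flipped fully forward, paddle not yet pressed (value of joint lock above 1.05 rad and value of joint paddle below 0.03 rad), for 0.1 s.
3. the paddle is squeezed home between the fingers against the sander's body for 2.5 s, boards and plate in place (value of joint paddle above 0.085 rad and contact force between the fingers and grip above 1 N and angle between board1's own z axis and vertical between 0.15 and 0.6 rad and z of board1 in the frame of rest between 0 and 0.018 m and y of board1 in the frame of rest between -0.008 and 0.05 m and x of board1 in the frame of rest between -0.125 and 0.125 m and angle between the x axis of each of board1, board2, board3 and the x axis of rest, either way round below 0.35 rad and angle between board2's own z axis and vertical between 0.15 and 0.6 rad and z of board2 in the frame of rest between 0 and 0.018 m and y of board2 in the frame of rest between -0.008 and 0.05 m and x of board2 in the frame of rest between -0.125 and 0.125 m and angle between board3's own z axis and vertical between 0.15 and 0.6 rad and z of board3 in the frame of rest between 0 and 0.018 m and y of board3 in the frame of rest between -0.008 and 0.05 m and x of board3 in the frame of rest between -0.125 and 0.125 m and x of plate in the frame of corner above -0.0425 m and y of plate in the frame of corner above -0.0325 m and z of plate in the frame of corner between -0.004 and 0.004 m and angle between the x axis of plate and the x axis of station, either way round below 0.06 rad), for 2.5 s.
At the end, for the whole second after the job is handed in: Every board present leans 9 to 34 degrees on the rail, foot on the tread; plate within 2.5 mm of both fences and 0.06 rad of square; paddle released, lock lever back (below 0.15 rad); push block upright on the bench top; all at rest (all of step 1 and linear speed of each of plate, pusher below 0.01 m/s and value of joint paddle below 0.02 rad and value of joint lock below 0.15 rad and height (world z) of pusher below 0.006 m and angle between pusher's own z axis and vertical below 0.15 rad); the robot touches nothing.
It fails at once if the fingers or the arm touch the plate (contact force between any of the fingers, the arm and plate above 0.5 N).
It fails at once if a bystander is moved more than 3 cm (distance of any of trim, core from where it was at the start of the episode above 0.03 m).
Of board1, board2, board3 only 2 to 3 are there at a start; the rules pass over those that are not, and their reading is None.
At some moment in a run one of plate, pusher may be knocked a few centimetres aside while the robot is not near it.
It also fails if it takes over 208 s, if anything falls off the work surface, if the arm or the gripper's body presses on something with over 40 N, if the wrist force passes 120 N, or if a joint passes its speed limit or range.

## Working session

There is one attempt and no reset: what is moved stays moved. The work goes in short steps, Python scripts to look and compute and a shell command to move; the robot and the scene stay as the last step left them, time stands still between calls to the robot, and variables do not carry over. Pictures are saved under pics/ and viewed, and the job is handed in when it is done.

```bash
mkdir -p pics; ls; python3 - <<'E'
from plant import env, optics
import cv2
print(env.observe())
for n in("scene","side","wrist"):
    f=optics.grab_frame(n); cv2.imwrite(f"pics/{n}0.png",f["frame"][:,:,::-1]); print(n,f["fx"],f["fy"],f["cx"],f["cy"],f["camera_from_world"].round(4).tolist() if hasattr(f["camera_from_world"],'round') else f["camera_from_world"])
E
```

```text
pics
{'time': 0.0, 'joint_pos': array([-2.02792425e-01,  2.59301451e-01,  1.53609530e+00, -4.86033314e-05,
        1.34801238e+00, -2.02793078e-01]), 'joint_velocities': array([-0.00076663,  0.00075685, -0.00240081,  0.00023548,  0.00119844,
        0.00128732]), 'joint_torque': array([ 2.41929010e-04, -4.37298238e+01, -2.84004611e+01,  7.19661056e-02,
        4.11791797e-02, -1.14769305e-04]), 'ee_pos': array([5.49480975e-01, 1.17820953e-04, 2.42835144e-01]), 'ee_rot': array([-7.45368141e-04,  7.07102446e-01,  7.07110532e-01, -5.19499608e-04]), 'wrist_force': array([0.15182191, 0.59760489, 0.24047179]), 'torque': array([-0.01856502, -0.00488497, -0.00411291]), 'gripper_width': 0.09265612108867932}
scene 617.8525278549723 617.8525278549723 316.9565553658331 242.66318412405167 [[-0.8276, 0.5613, 0.0019, 0.4963], [0.4275, 0.6326, -0.6458, -0.1723], [-0.3637, -0.5337, -0.7635, 1.5771], [0.0, 0.0, 0.0, 1.0]]
side 587.746699243441 587.746699243441 319.37126816037124 234.491071787409 [[0.9962, -0.0871, 0.0057, -0.5628], [-0.0369, -0.4797, -0.8766, 0.0762], [0.0791, 0.8731, -0.4811, 1.2309], [0.0, 0.0, 0.0, 1.0]]
wrist 418.7809083231516 418.7809083231516 323.0672610780905 243.7706858999357 [[1.0, -0.0007, -0.0004, -0.5485], [-0.0006, -0.9541, 0.2995, -0.0351], [-0.0006, -0.2995, -0.9541, 0.3914], [0.0, 0.0, 0.0, 1.0]]
```

View pics/scene0.png

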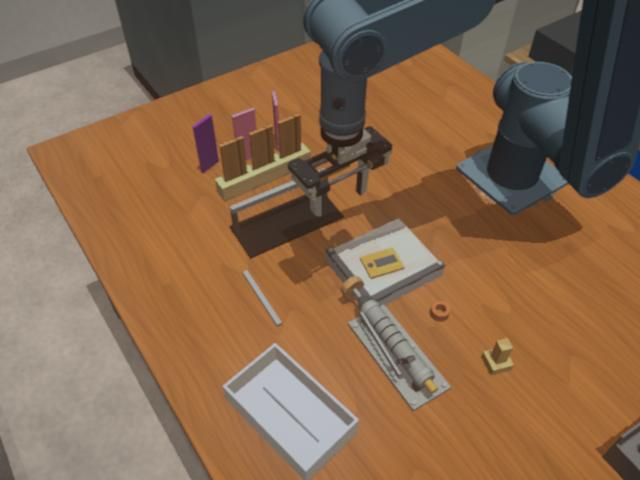

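View pics/side0.png

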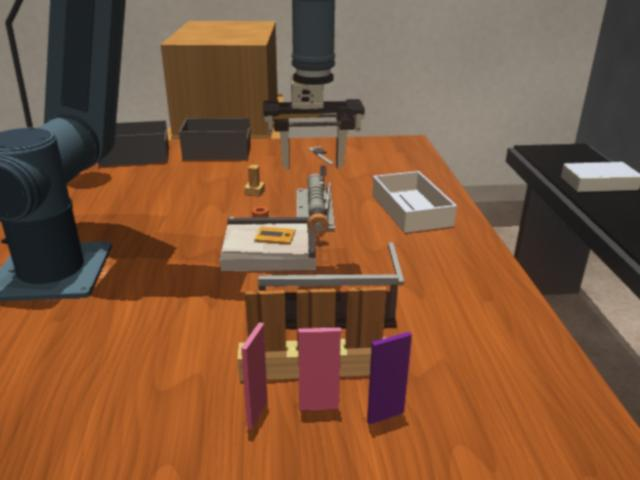

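View pics/wrist0.png

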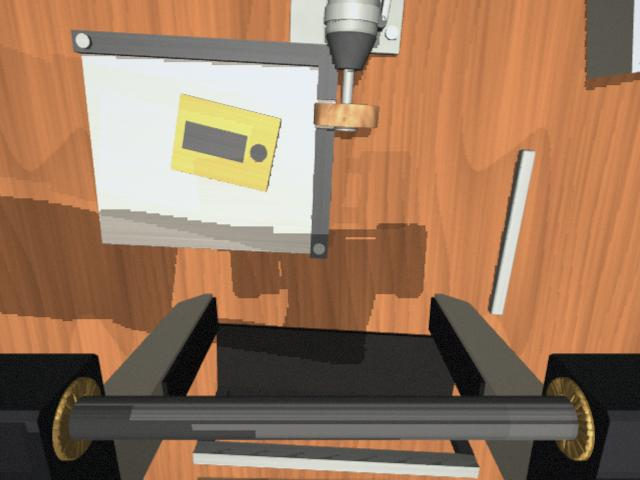

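```bash
cat > h.py <<'E'
import numpy as np, cv2, os
from scipy.optimize import least_squares
from scipy.spatial.transform import Rotation as R
def save(f,n):
    np.savez(f"pics/{n}.npz",K=[f["fx"],f["fy"],f["cx"],f["cy"]],T=np.array(f["camera_from_world"]),im=f["frame"])
    cv2.imwrite(f"pics/{n}.png",f["frame"][:,:,::-1])
def load(n):
    d=np.load(f"pics/{n}.npz"); return d["K"],d["T"],d["im"]
def grab(name,n):
    from plant import optics
    f=optics.grab_frame(name); save(f,n)
def proj(n,P):
    K,T,_=load(n); P=np.atleast_2d(P); c=P@T[:3,:3].T+T[:3,3]
    return np.c_[K[0]*c[:,0]/c[:,2]+K[2],K[1]*c[:,1]/c[:,2]+K[3]]
def back(n,uv,z):
    K,T,_=load(n); uv=np.atleast_2d(uv).astype(float)
    d=np.c_[(uv[:,0]-K[2])/K[0],(uv[:,1]-K[3])/K[1],np.ones(len(uv))]@T[:3,:3]
    o=-T[:3,:3].T@T[:3,3]; s=(z-o[2])/d[:,2]; return o+d*s[:,None]
def crop(n,u0,v0,u1,v1,s,out):
    _,_,im=load(n); c=im[v0:v1,u0:u1,::-1]; c=cv2.resize(c,None,fx=s,fy=s,interpolation=cv2.INTER_CUBIC)
    st=20 if s>=3 else 50
    for u in range((u0//st+1)*st,u1,st): cv2.line(c,(int((u-u0)*s),0),(int((u-u0)*s),6),(0,255,0),1); cv2.putText(c,str(u),(int((u-u0)*s)-10,17),0,.35,(0,255,0),1)
    for v in range((v0//st+1)*st,v1,st): cv2.line(c,(0,int((v-v0)*s)),(6,int((v-v0)*s)),(0,255,0),1); cv2.putText(c,str(v),(8,int((v-v0)*s)+4),0,.35,(0,255,0),1)
    cv2.imwrite(f"pics/{out}.png",c); print(c.shape)
def fit(obs,x0):
    """obs: list of (img, local xyz, uv); planar pose x,y,yaw on z=0"""
    def res(p):
        c,s=np.cos(p[2]),np.sin(p[2]); r=[]
        for n,l,uv in obs:
            w=[p[0]+c*l[0]-s*l[1],p[1]+s*l[0]+c*l[1],l[2]]; r+=list(proj(n,w)[0]-uv)
        return np.array(r)
    q=least_squares(res,x0,loss='soft_l1',f_scale=2); return q.x,res(q.x).reshape(-1,2).round(1).tolist()
def tw(p,l):
    c,s=np.cos(p[2]),np.sin(p[2]); return np.array([p[0]+c*l[0]-s*l[1],p[1]+s*l[0]+c*l[1],l[2]])
E
python3 - <<'E'
from h import *
for a in("scene","side","wrist"): grab(a,a+"0")
crop("wrist0",60,10,560,330,1.6,"c1"); crop("side0",210,180,430,430,3,"c2"); crop("scene0",180,80,400,260,3.5,"c3"); crop("scene0",320,210,540,420,3.5,"c4")
E
```

```text
(512, 800, 3)
(750, 660, 3)
(630, 770, 3)
(735, 770, 3)
```

View pics/c1.png

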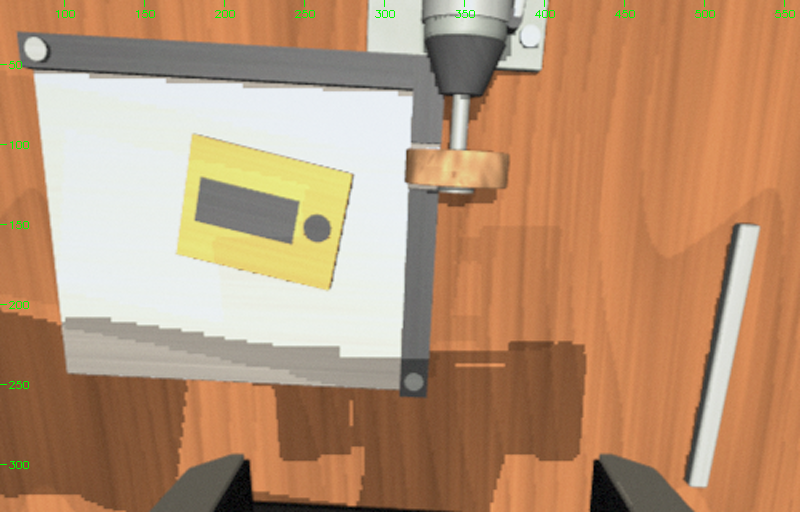

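View pics/c2.png

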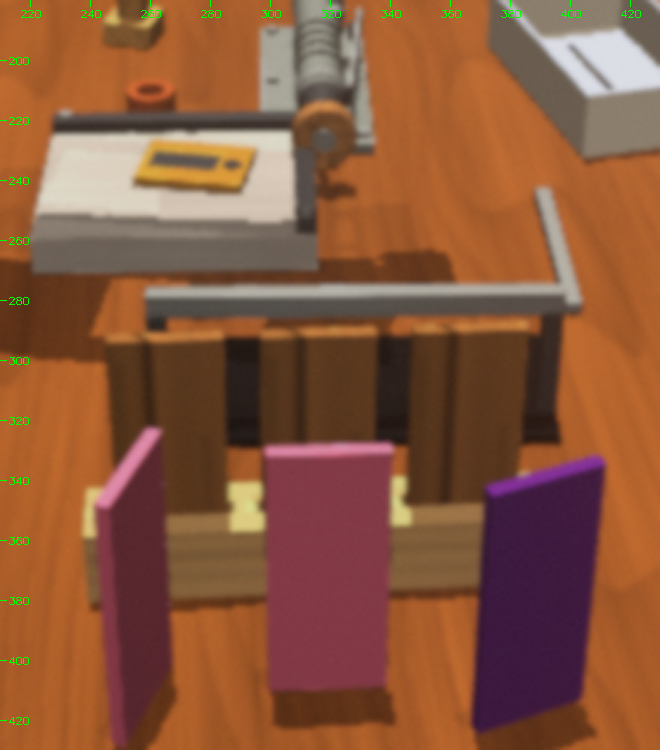

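View pics/c3.png

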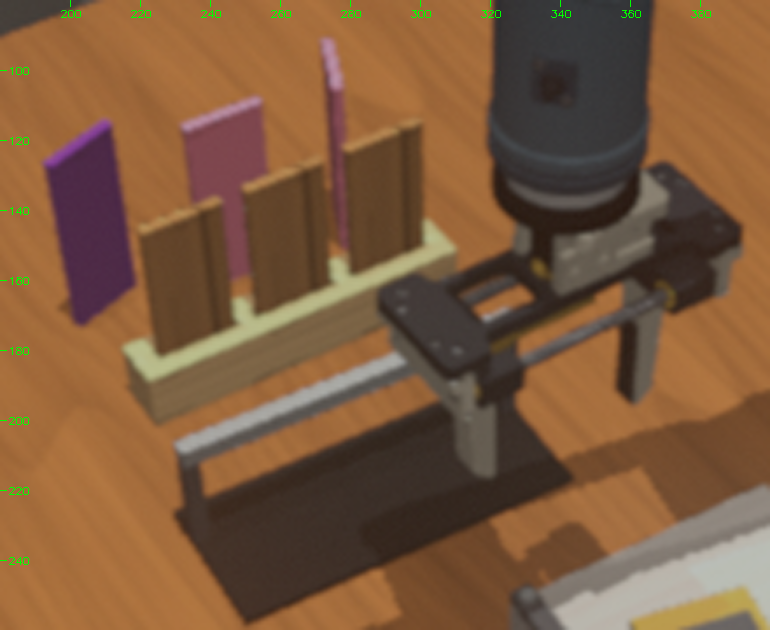

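View pics/c4.png

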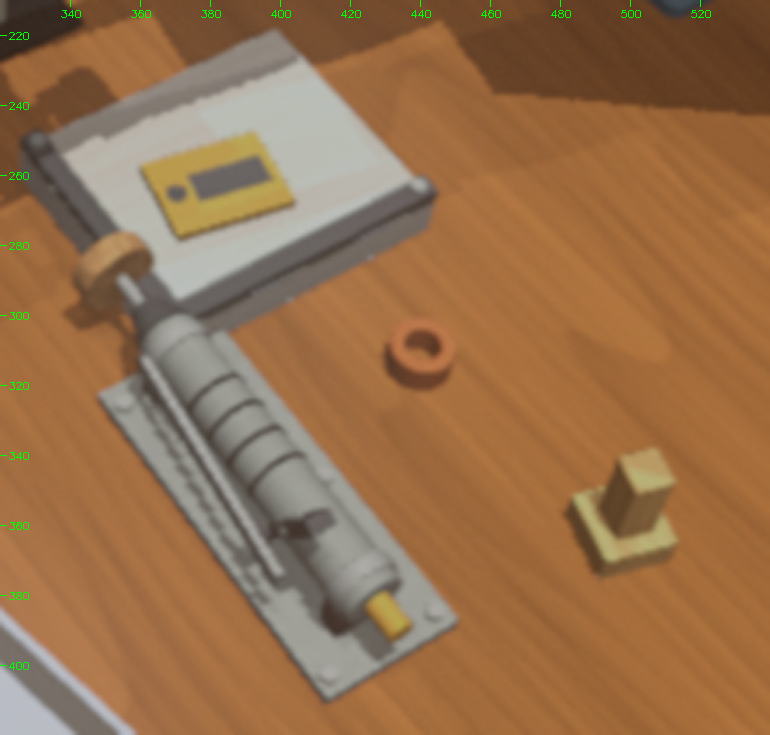

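```bash
python3 - <<'E'
from h import *
S=lambda u,v:(320+u/3.5,210+v/3.5)
W=lambda u,v:(60+u/1.6,10+v/1.6)
ob=[("wrist0",(-.1,.085,.04),W(18,32)),("wrist0",(-.1,-.085,.03),W(68,374)),("wrist0",(.085,-.085,.04),W(400,396)),("wrist0",(.1,-.085,.04),W(427,397)),
("scene0",(-.1,.085,.04),S(435,190)),("scene0",(.1,-.085,.04),S(22,152)),("scene0",(-.1,-.085,.03),S(275,30)),("scene0",(.06,.31,.01),S(458,622)),("scene0",(.15,.31,.01),S(328,702)),("scene0",(.15,.085,.01),S(98,396))]
p,r=fit(ob,[.5,.1,0]);print("station",p,r)
print(fit(ob[:4],[.5,.1,0]),fit(ob[4:],[.5,.1,0]))
# plate top z=.038: wrist
q=[W(192,133),W(353,173),W(330,290),W(177,254)]
w=back("wrist0",q,.038);print("plate",w.round(4).tolist(),w.mean(0))
A=lambda u,v:(180+u/3.5,80+v/3.5)
B=lambda u,v:(210+u/3,180+v/3)
# rack top corners z .045 ; side image: rack near bottom
ob=[("scene0",(.125,.02,0),A(160,424)),("scene0",(.125,-.02,.045),A(123,346)),("scene0",(.125,.02,.045),A(150,381)),("scene0",(-.125,.02,.045),A(458,247)),("scene0",(-.125,-.02,.045),A(425,218)),
("side0",(-.125,-.02,0),B(90,608)),("side0",(-.125,-.02,.045),B(83,536))]
print("rack",fit(ob,[.57,-.3,0]))
# rest: tread corners z=.006; rail
ob=[("scene0",(.125,.055,.006),A(248,622)),("scene0",(-.125,.055,.006),A(573,477)),("scene0",(.125,-.055,.006),A(176,512)),
("side0",(-.125,-.055,0),B(90,430)),("side0",(.125,-.055,0),B(560,443))]
print("rest",fit(ob,[.57,-.15,0]))
print("rail L end", back("scene0",[A(176,441),A(185,458)],.094),back("side0",[B(146,290),B(567,284)],.094))
print("pusher foot",back("scene0",[S(570,490),S(603,558),S(678,540),S(640,478)],.022),"post",back("scene0",[S(618,460),S(660,447),S(675,482),S(638,492)],.075))
print("trim",back("wrist0",[W(747,224),W(697,486)],.01),"core",back("scene0",[S(421,345)],.022))
E
```

```text
station [ 0.45731305  0.05234004 -0.05032768] [[-0.7, -0.9], [-0.3, -0.2], [0.5, -0.4], [0.9, -0.3], [0.4, -0.1], [-1.3, -4.2], [-0.7, -0.8], [0.1, -1.0], [-0.5, -1.0], [-0.6, -0.8]]
(array([ 0.4572717 ,  0.05187594, -0.05186774]), [[-0.5, -0.4], [-0.5, 0.1], [0.3, 0.2], [0.7, 0.4]]) (array([ 0.45821388,  0.05470905, -0.04986062]), [[0.8, 0.7], [-1.1, -3.3], [-0.4, -0.0], [0.6, 0.2], [0.1, 0.2], [-0.2, 0.2]])
plate [[0.4376, 0.0976, 0.038], [0.5153, 0.0789, 0.038], [0.5015, 0.0206, 0.038], [0.4239, 0.0392, 0.038]] [0.4695855  0.05906666 0.038     ]
rack (array([ 0.52748948, -0.34418777, -0.00502004]), [[-1.1, 1.2], [-0.5, 0.7], [-0.4, 0.4], [-1.2, -0.0], [-0.3, -0.3], [-1.6, -1.6], [-1.0, 0.7]])
rest (array([ 0.56041682, -0.17952475, -0.08408941]), [[-0.5, -0.4], [1.6, 1.2], [-0.0, -0.7], [16.9, 3.3], [-2.5, -0.7]])
rail L end [[ 0.68243387 -0.22199744  0.094     ]
 [ 0.68492518 -0.20580959  0.094     ]] [[ 0.43854434 -0.2027074   0.094     ]
 [ 0.68863022 -0.21575375  0.094     ]]
pusher foot [[0.43243481 0.33823728 0.022     ]
 [0.44757186 0.37979769 0.022     ]
 [0.40505714 0.39508295 0.022     ]
 [0.39401846 0.35483663 0.022     ]] post [[0.4287096  0.35579959 0.075     ]
 [0.40386164 0.36273406 0.075     ]
 [0.41305888 0.38290098 0.075     ]
 [0.43402124 0.37614251 0.075     ]]
trim [[ 0.72720035  0.05168434  0.01      ]
 [ 0.71931283 -0.10677959  0.01      ]] core [[0.43644644 0.21663963 0.022     ]]
```

```bash
python3 -m creep '[[[-0.04,0,-0.012],[0,0,0],1],[[-0.04,0,-0.012],[0,0,0],1],[[-0.04,0,-0.012],[0,0,0],1],[[-0.04,0,-0.012],[0,0,0],1],[[-0.04,0,-0.012],[0,0,0],1]]' 20; python3 -m creep '[[[0,0,0],[0,0,7],0.5],[[0,0,0],[0,0,7],0.5],[[0,0,0],[0,0,7],0.5],[[0,0,0],[0,0,7],0.5],[[0,0,0],[0,0,7],0.5]]'; python3 -m creep '[[[0,0,0],[0,0,7],0.5],[[0,0,0],[0,0,7],0.5],[[0,0,0],[0,0,7],0.5],[[0,0,0],[0,0,7],0.5],[[0,0,0],[0,0,7],0.5]]'; python3 -m creep '[[[0,0,0],[0,0,7],0.5],[[0,0,0],[0,0,7],0.5],[[0,0,0],[0,0,6],0.5],[[0,0,0],[0,0,0],0.5],[[0,0,0],[0,0,0],0.5]]'
python3 - <<'E'
from h import *
from plant import env
o=env.observe(); print(o['time'],o['ee_pos'],o['joint_pos'].round(2))
for a in("scene","side","wrist"): grab(a,a+"1")
crop("wrist1",0,0,640,480,1.25,"d1"); crop("scene1",180,80,400,260,3.5,"d3")
E
```

```text
time: 0.72
ee_pos: [0.5497, -0.2011, 0.3042]
ee_rot: [0.0, 0.707, 0.707, 0.0]
wrist_force: [1.5, 0.2, 0.3]
gripper_width: 0.0929
time: 1.13
ee_pos: [0.5499, -0.1998, 0.3033]
ee_rot: [-0.0, 0.889, 0.459, -0.0]
wrist_force: [0.8, -0.2, -0.2]
gripper_width: 0.0641
time: 1.55
ee_pos: [0.5499, -0.1995, 0.3034]
ee_rot: [-0.0, 0.985, 0.171, -0.0]
wrist_force: [0.7, 0.0, -0.3]
gripper_width: 0.0463
time: 1.97
ee_pos: [0.55, -0.1995, 0.3034]
ee_rot: [-0.0, 1.0, 0.002, -0.0]
wrist_force: [0.0, -0.4, 0.7]
gripper_width: 0.0465
1.9667 [ 0.54997065 -0.1994996   0.3033975 ] [-0.54  0.29  1.35  0.    1.5   1.03]
(600, 800, 3)
(630, 770, 3)
```

View pics/d1.png

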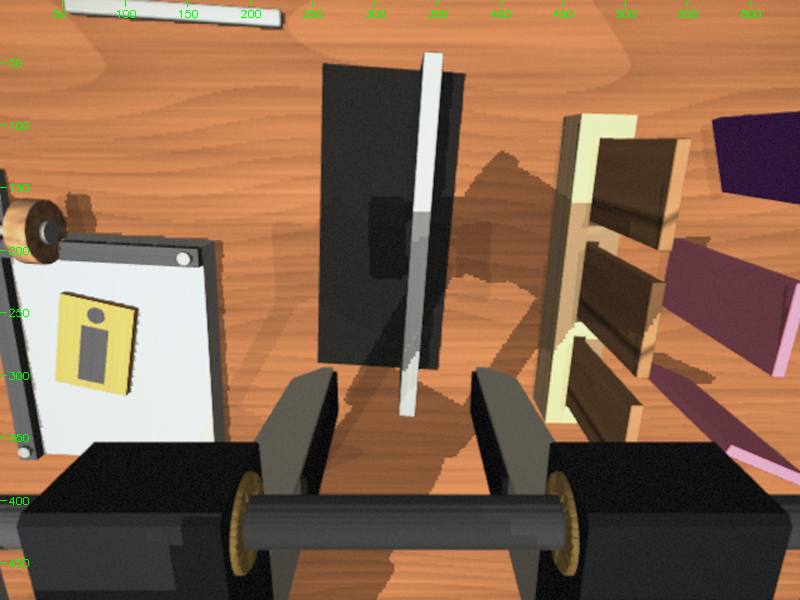

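View pics/scene1.png

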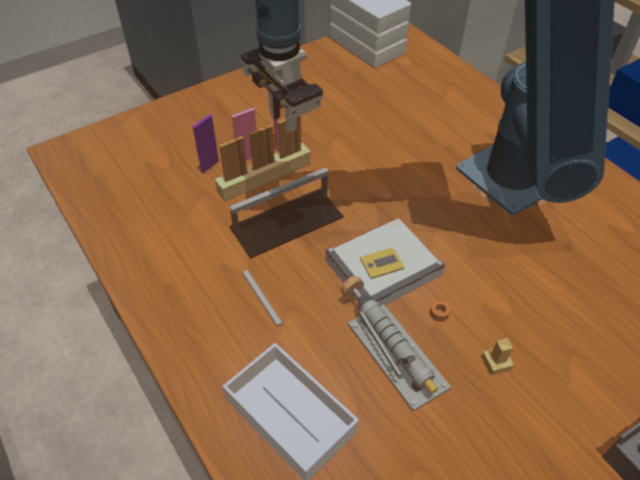

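```bash
python3 - <<'E'
from h import *
D=lambda u,v:(u/1.25,v/1.25)
n="wrist1"
ob=[(n,(.125,.055,.006),D(323,64)),(n,(.125,-.055,.006),D(465,73)),(n,(-.125,-.055,.006),D(438,369)),(n,(-.125,.055,.006),D(318,362)),
(n,(.125,-.02,.094),D(424,53)),(n,(-.125,-.02,.094),D(399,415))]
print("rest",fit(ob,[.56,-.18,-.05]))
A=lambda u,v:(180+u/3.5,80+v/3.5)
ob+=[("scene0",(.125,.055,.006),A(248,622)),("scene0",(-.125,.055,.006),A(573,477)),("scene0",(.125,-.055,.006),A(176,512))]
print("rest",fit(ob,[.56,-.18,-.05]))
ob=[(n,(.125,-.02,.045),D(637,115)),(n,(.125,.02,.045),D(582,115)),(n,(-.125,.02,.045),D(547,422)),(n,(-.125,.02,0),D(535,422)),(n,(.125,.02,0),D(562,117))]
print("rack",fit(ob,[.53,-.34,-0]))
p=fit(ob,[.53,-.34,-0])[0]
print([tw(p,(x,0,.157)).round(4).tolist() for x in(-.078,0,.078)])
for q in ([(675,139),(690,139),(658,249),(673,250)],[(652,282),(663,282),(637,377),(649,377)],[(630,405),(642,405)]):
    print(back(n,[D(*a) for a in q],.157).round(4).tolist())
# boards from scene
for q in ([(138,232),(148,236),(222,205),(212,198)],[(242,188),(322,165)],[(344,147),(420,125)]):
    print(back("scene0",[A(*a) for a in q],.157).round(4).tolist())
E
python3 - <<'E'
from h import *
crop("wrist1",430,90,640,380,2.5,"d4")
E
```

```text
rest (array([ 0.56142804, -0.18464737, -0.06169035]), [[-0.5, -0.6], [0.2, 0.1], [0.2, 0.9], [-0.4, 0.9], [0.2, -1.4], [0.1, 1.1]])
rest (array([ 0.56135534, -0.18448348, -0.06126506]), [[-0.7, -0.5], [-0.0, 0.2], [0.1, 1.0], [-0.5, 0.9], [-0.1, -1.3], [0.0, 1.1], [-1.0, -1.0], [-0.1, -0.9], [-1.4, -0.8]])
rack (array([ 0.5258446 , -0.34559139, -0.01334852]), [[-0.2, 0.5], [-0.6, -0.2], [0.3, 1.2], [-0.2, -18.4], [0.8, 0.3]])
[[0.4479, -0.3446, 0.157], [0.5258, -0.3456, 0.157], [0.6038, -0.3466, 0.157]]
[[0.6341, -0.3418, 0.157], [0.6341, -0.3497, 0.157], [0.5757, -0.3415, 0.157], [0.5752, -0.3499, 0.157]]
[[0.5567, -0.3409, 0.157], [0.5568, -0.3471, 0.157], [0.4977, -0.3404, 0.157], [0.4978, -0.3476, 0.157]]
[[0.479, -0.3386, 0.157], [0.479, -0.3459, 0.157]]
[[0.6353, -0.3445, 0.157], [0.6318, -0.3374, 0.157], [0.5765, -0.3372, 0.157], [0.5785, -0.3471, 0.157]]
[[0.5569, -0.3448, 0.157], [0.5004, -0.3354, 0.157]]
[[0.4781, -0.3433, 0.157], [0.4224, -0.3343, 0.157]]
(725, 525, 3)
```

View pics/d4.png

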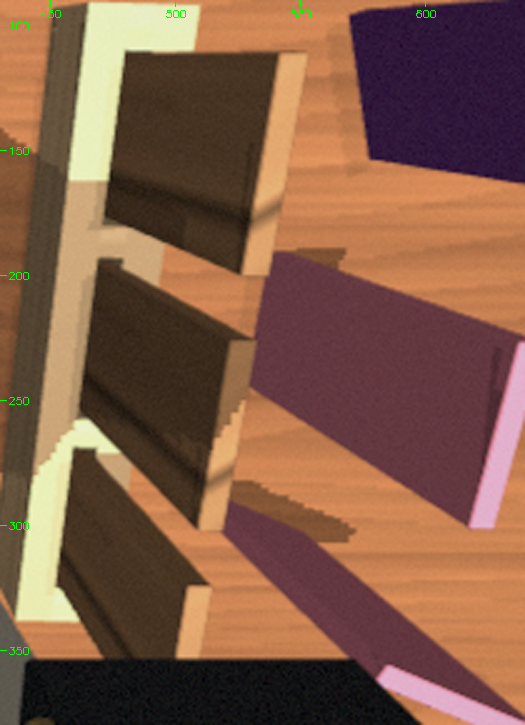

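```bash
python3 - <<'E'
from h import *
C=lambda u,v:(430+u/2.5,90+v/2.5)
print(back("wrist1",[C(470,527),C(520,340),C(380,683),C(388,665)],.15).round(3).tolist(), back("wrist1",[C(350,12)],.15).round(3).tolist(), back("wrist1",[C(350,12),C(370,158)],.0).round(3).tolist())
E
```

```text
[[0.495, -0.427, 0.15], [0.555, -0.429, 0.15], [0.44, -0.41, 0.15], [0.447, -0.411, 0.15]] [[0.645, -0.364, 0.15]] [[0.651, -0.447, 0.0], [0.593, -0.466, 0.0]]
```

```bash
python3 -m creep '[[[0.014,0.037,0],[0,0,0],0.35],[[0.014,0.037,0.02],[0,0,0],0.35],[[0.014,0.037,0.03],[0,0,0],0.35],[[0.013,0.0355,0.03],[0,0,0],0.35],[[0,0,0],[0,0,0],0.35]]' ; python3 -m creep '[[[0,0,0],[0,0,0],0.35],[[0,0,0],[0,0,0],0.35]]'
python3 - <<'E'
from h import *
grab("wrist","wrist2");grab("scene","scene2")
crop("wrist2",0,0,640,480,1.25,"e1");crop("scene2",180,40,340,200,3.5,"e2")
E
```

```text
time: 2.53
ee_pos: [0.5986, -0.3372, 0.2247]
ee_rot: [-0.002, 1.0, -0.001, -0.004]
wrist_force: [-0.8, 1.0, -1.7]
gripper_width: 0.0327
time: 2.7
ee_pos: [0.6001, -0.3327, 0.2337]
ee_rot: [-0.0, 1.0, 0.0, -0.0]
wrist_force: [0.2, -0.0, 1.1]
gripper_width: 0.0328
(600, 800, 3)
(560, 560, 3)
```

View pics/e1.png

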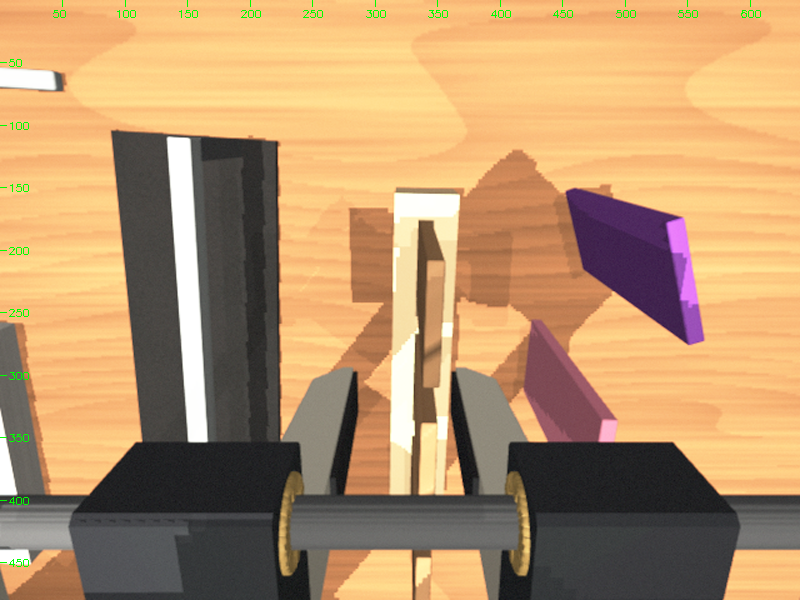

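View pics/e2.png

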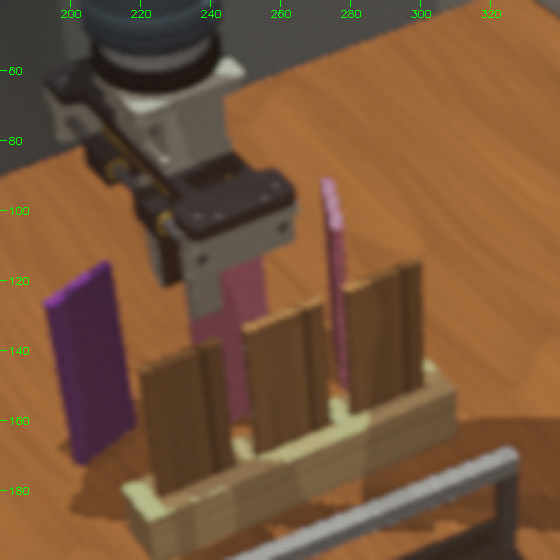

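```bash
python3 - <<'E'
from h import *
D=lambda u,v:(u/1.25,v/1.25)
b=back("wrist2",[D(427,261),D(445,261),D(423,386),D(440,387)],.157);print(b.round(4).tolist(),b.mean(0))
b=back("wrist2",[D(419,423),D(437,423)],.157);print(b.round(4).tolist())
E
```

```text
[[0.6343, -0.3431, 0.157], [0.6343, -0.3507, 0.157], [0.5759, -0.342, 0.157], [0.5754, -0.3498, 0.157]] [ 0.60497209 -0.34638065  0.157     ]
[[0.5568, -0.3403, 0.157], [0.5568, -0.3488, 0.157]]
```

```bash
python3 -m creep '[[[0.005,0.0136,0],[0,0,1],0.35],[[0,0,0.022],[0,0,0],0.35],[[0,0,0.022],[0,0,0],0.35],[[0,0,0.022],[0,0,0],0.35],[[0,0,0.0197],[0,0,0],0.35]]' 20; python3 -m creep '[[[0,0,0],[0,0,0],0.35],[[0,0,0],[0,0,0],0],[[0,0,0],[0,0,0],0],[[0,0,0],[0,0,0],0],[[0,0,0],[0,0,0],0]]'; python3 -m creep '[[[0,0,0],[0,0,0],0],[[0,0,0],[0,0,0],0],[[0,0,0],[0,0,0],0]]'
```

```text
time: 3.22
ee_pos: [0.6058, -0.3455, 0.1497]
ee_rot: [0.001, 1.0, -0.008, 0.001]
wrist_force: [0.3, -0.2, -1.1]
gripper_width: 0.0327
time: 3.63
ee_pos: [0.606, -0.347, 0.1503]
ee_rot: [0.001, 1.0, -0.009, 0.001]
wrist_force: [-0.2, 0.6, 0.2]
gripper_width: 0.0103
time: 3.88
ee_pos: [0.6059, -0.3466, 0.15]
ee_rot: [0.0, 1.0, -0.009, 0.001]
wrist_force: [0.2, 1.8, 6.4]
gripper_width: 0.0081
```

```bash
python3 -m creep '[[[0,0,-0.015],[0,0,0],0],[[0,0,-0.027],[0,0,0],0],[[0,0,-0.03],[0,0,0],0],[[0,0,-0.03],[0,0,0],0],[[0,0,-0.028],[0,0,0],0]]' 20; python3 -m creep '[[[0.005,-0.02,0],[0,0,0],0],[[0.006,-0.027,0],[0,0,2.5],0],[[0.006,-0.027,0],[0,0,0],0],[[0.006,-0.027,0],[0,0,0],0],[[0.006,-0.027,0],[0,0,0],0]]'; python3 -m creep '[[[0,0,0],[5,0,0],0],[[0,0,0],[5,0,0],0],[[0,0,0],[5,0,0],0],[[0,0,0],[5,0,0],0],[[0,0,0],[0,0,0],0]]';python3 -m creep '[[[0,0,0],[0,0,0],0],[[0,0,0],[0,0,0],0]]'
python3 - <<'E'
from h import *
from plant import env
o=env.observe(); print(o['ee_pos']); print(R.from_quat(np.roll(o['ee_rot'],-1)).as_matrix().round(4))
grab("scene","scene3");grab("side","side3")
crop("scene3",180,40,400,260,2.7,"e3");crop("side3",210,160,430,430,2.2,"e4")
E
```

```text
time: 4.3
ee_pos: [0.6051, -0.3467, 0.28]
ee_rot: [0.0, 1.0, -0.009, 0.0]
wrist_force: [-0.4, -1.0, -0.3]
gripper_width: 0.0081
time: 4.72
ee_pos: [0.64, -0.2192, 0.2784]
ee_rot: [0.0, 1.0, -0.031, 0.0]
wrist_force: [1.1, -0.7, -0.1]
gripper_width: 0.008
time: 5.13
ee_pos: [0.639, -0.223, 0.2761]
ee_rot: [-0.175, 0.984, -0.032, 0.004]
wrist_force: [-0.7, 0.3, -1.7]
gripper_width: 0.0078
time: 5.3
ee_pos: [0.6399, -0.2201, 0.278]
ee_rot: [-0.172, 0.985, -0.03, 0.005]
wrist_force: [-0.3, -0.4, -0.3]
gripper_width: 0.0079
[ 0.6398917  -0.22010428  0.27801533]
[[ 0.9981 -0.0575  0.0208]
 [-0.0612 -0.9387  0.3393]
 [ 0.     -0.3399 -0.9405]]
(594, 594, 3)
(594, 484, 3)
```

View pics/e3.png

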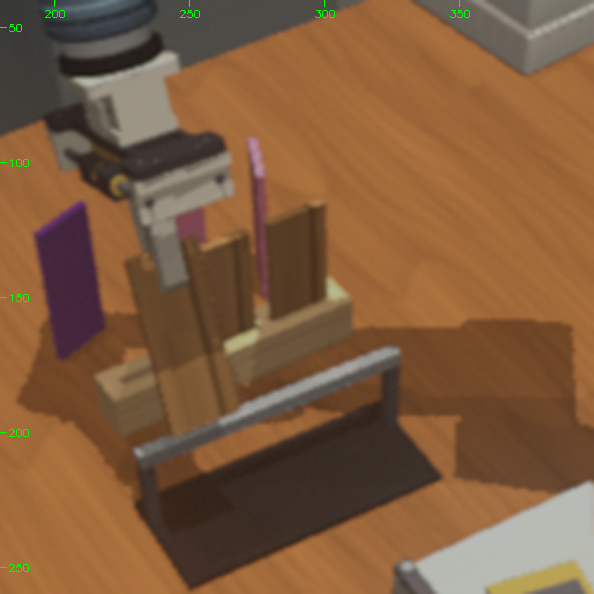

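View pics/e4.png

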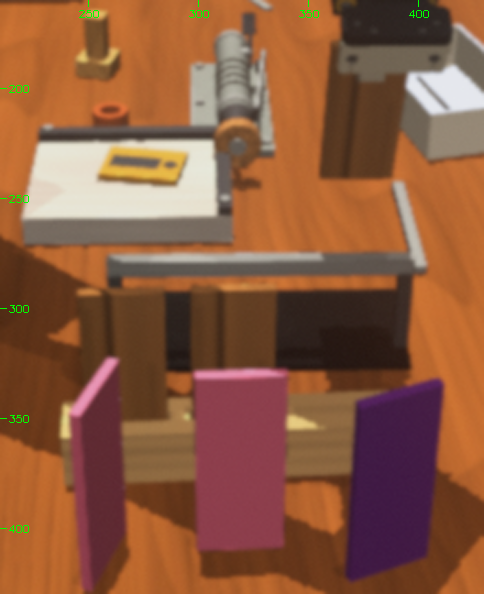

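```bash
python3 -m creep '[[[-0.0009,0.0086,0.0248],[0,0,0],0],[[-0.0009,0.0086,0.0248],[0,0,0],0],[[-0.0009,0.0086,0.0248],[0,0,0],0],[[-0.0009,0.0086,0.0248],[0,0,0],0],[[-0.0009,0.0086,0.0248],[0,0,0],0]]'; python3 -m creep '[[[0,0,0],[0,0,0],0],[[0,0,0],[0,0,0],0]]'
python3 - <<'E'
from h import *
from plant import env
o=env.observe(); print(o['ee_pos'])
M=R.from_quat(np.roll(o['ee_rot'],-1)).as_matrix()
print(M.T@(np.array([.6353,-.218,.1428])-o['ee_pos']))
grab("scene","scene4");grab("wrist","wrist4")
crop("scene4",180,80,400,260,3.5,"e5")
E
```

```text
time: 5.82
ee_pos: [0.6359, -0.2166, 0.1466]
ee_rot: [-0.172, 0.985, -0.029, 0.006]
wrist_force: [-0.2, -0.2, 0.0]
gripper_width: 0.0076
time: 5.98
ee_pos: [0.6353, -0.2165, 0.1467]
ee_rot: [-0.174, 0.984, -0.03, 0.004]
wrist_force: [0.0, -0.3, -0.2]
gripper_width: 0.0076
[ 0.6352959  -0.21650943  0.14667375]
[9.88596455e-05 2.72440317e-03 3.12979288e-03]
(630, 770, 3)
```

View pics/e5.png

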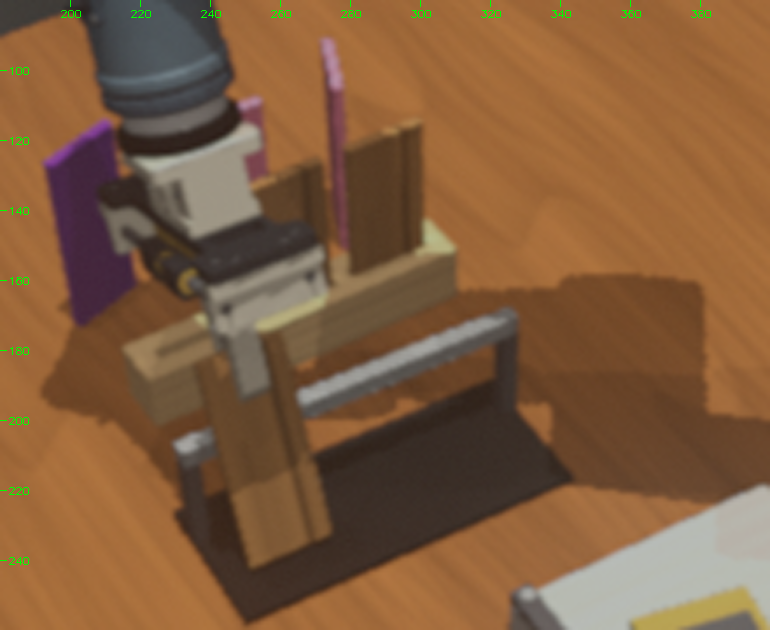

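View pics/wrist4.png

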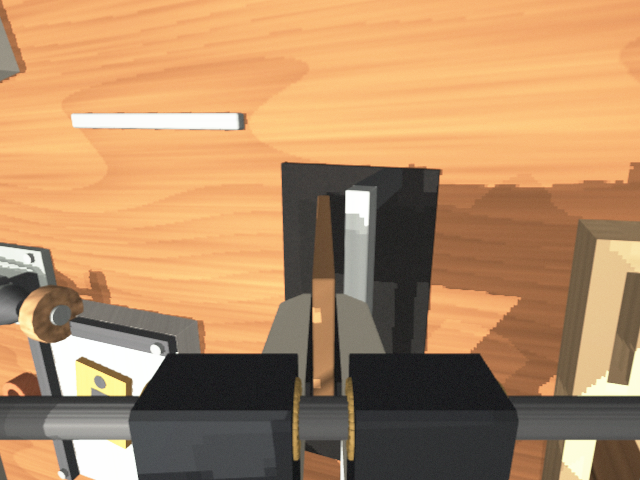

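```bash
python3 -m creep '[[[0,0.0014,0.0016],[0,0,0],0],[[0,0.0013,0.0016],[0,0,0],0],[[0,0,0],[0,0,0],0]]'; python3 -m creep '[[[0,0,0.0005],[0,0,0],0.25],[[0,0,0],[0,0,0],0.25],[[0,0,0],[0,0,0],0.25],[[0,0,0],[0,0,0],0.25]]'; python3 -m creep '[[[0,0,-0.01],[0,0,0],0.25],[[0,0,-0.02],[0,0,0],0.25],[[0,0,-0.025],[0,0,0],0.25],[[0,0,-0.03],[0,0,0],0.25],[[0,0,-0.03],[0,0,0],0.25]]'
python3 - <<'E'
from h import *
from plant import env
o=env.observe(); print(o['ee_pos'])
grab("scene","scene5");grab("wrist","wrist5");grab("side","side5")
crop("scene5",180,80,400,260,3.5,"e6")
E
```

```text
time: 6.33
ee_pos: [0.6357, -0.2195, 0.1435]
ee_rot: [-0.173, 0.984, -0.03, 0.006]
wrist_force: [-0.2, -0.5, -0.8]
gripper_width: 0.0075
time: 6.67
ee_pos: [0.6354, -0.2191, 0.1424]
ee_rot: [-0.174, 0.984, -0.03, 0.005]
wrist_force: [0.2, 0.3, 0.0]
gripper_width: 0.0229
time: 7.08
ee_pos: [0.6327, -0.2586, 0.252]
ee_rot: [-0.174, 0.984, -0.03, 0.005]
wrist_force: [-0.4, -0.5, 0.2]
gripper_width: 0.0235
[ 0.63268778 -0.25860879  0.25201897]
(630, 770, 3)
```

View pics/e6.png

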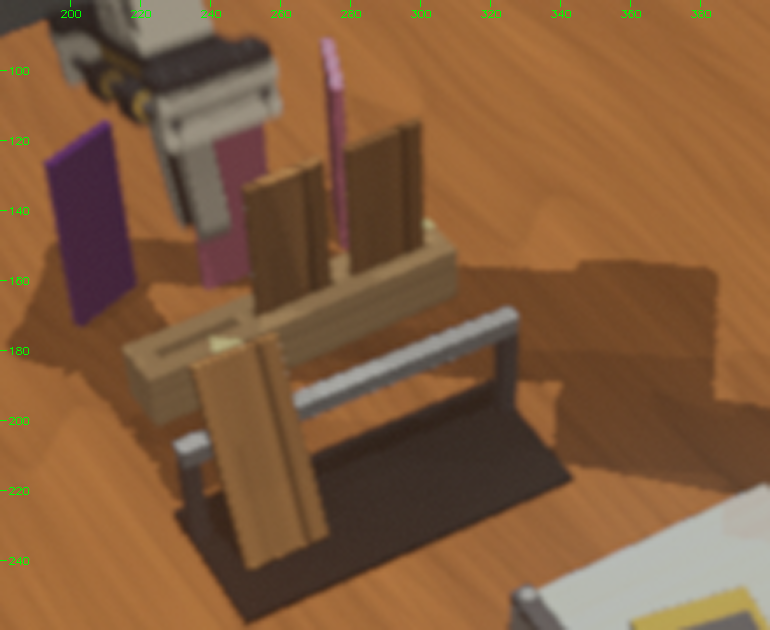

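View pics/wrist5.png

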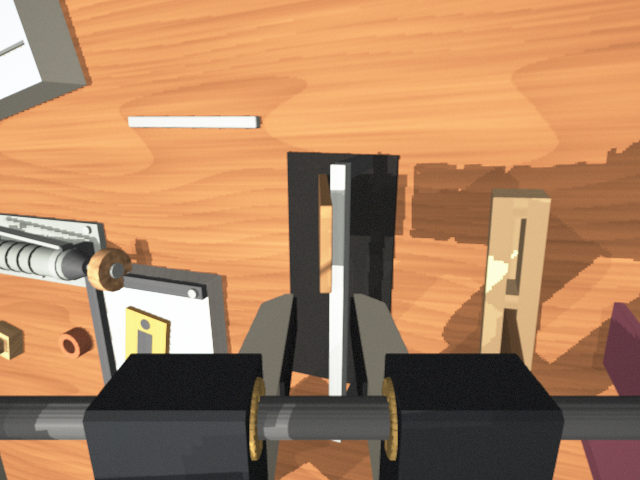

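```bash
python3 -m creep '[[[0,0,0],[-5,0,0],0.35],[[0,0,0],[-5,0,0],0.35],[[0,0,0],[-5,0,0],0.35],[[0,0,0],[-5,0,0],0.35],[[0,0,0],[0,0,-2.5],0.35]]'; python3 -m creep '[[[-0.021,0.017,0],[0,0,0],0.35],[[-0.021,0.017,0],[0,0,0],0.35],[[-0.021,0.017,0],[0,0,0],0.35],[[-0.021,0.017,0],[0,0,0],0.35],[[-0.021,0.017,0.0],[0,0,0],0.35]]';python3 -m creep '[[[0,0,0.02],[0,0,0],0.35],[[0,0,0],[0,0,0],0.35],[[0,0,0],[0,0,0],0.35]]'
python3 - <<'E'
from h import *
from plant import env
o=env.observe(); print(o['ee_pos']); print(R.from_quat(np.roll(o['ee_rot'],-1)).as_matrix().round(4))
grab("wrist","wrist6")
crop("wrist6",0,0,640,480,1.25,"f1")
E
```

```text
time: 7.65
ee_pos: [0.6332, -0.2549, 0.2505]
ee_rot: [0.002, 1.0, -0.007, -0.0]
wrist_force: [0.2, 0.4, 0.1]
gripper_width: 0.0322
time: 8.07
ee_pos: [0.5252, -0.3412, 0.2493]
ee_rot: [-0.001, 1.0, -0.008, -0.001]
wrist_force: [0.2, -1.1, -0.0]
gripper_width: 0.0324
time: 8.32
ee_pos: [0.5256, -0.3405, 0.2288]
ee_rot: [-0.002, 1.0, -0.009, -0.001]
wrist_force: [-0.2, -0.1, 0.2]
gripper_width: 0.0327
[ 0.52561752 -0.34053591  0.22876896]
[[ 0.9998 -0.018  -0.0028]
 [-0.018  -0.9998  0.0032]
 [-0.0028 -0.0032 -1.    ]]
(600, 800, 3)
```

View pics/f1.png

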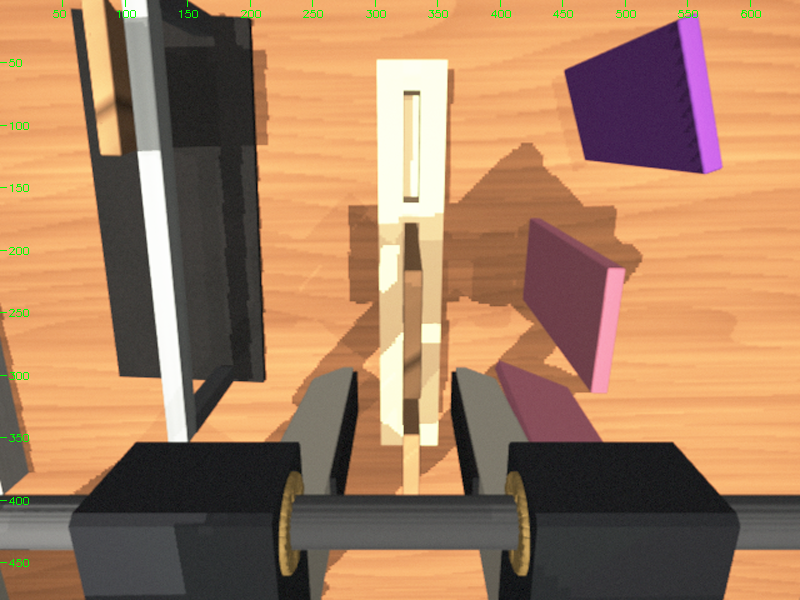

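```bash
python3 - <<'E'
from h import *
D=lambda u,v:(u/1.25,v/1.25)
b=back("wrist6",[D(404,271),D(421,271),D(404,398),D(419,398)],.157);print(b.round(4).tolist(),b.mean(0))
b=back("wrist6",[D(404,434),D(419,434)],.157);print(b.round(4).tolist())
E
```

```text
[[0.5565, -0.3416, 0.157], [0.5564, -0.3487, 0.157], [0.4977, -0.3405, 0.157], [0.4976, -0.3472, 0.157]] [ 0.52701945 -0.3444843   0.157     ]
[[0.4792, -0.3401, 0.157], [0.4791, -0.3471, 0.157]]
```

```bash
python3 -m creep '[[[0.0014,0.004,0],[0,0,0],0.35],[[0,0,0.02],[0,0,0],0.35],[[0,0,0.02],[0,0,0],0.35],[[0,0,0.02],[0,0,0],0.35],[[0,0,0.0188],[0,0,0],0.35]]' 20; python3 -m creep '[[[0,0,0],[0,0,0],0.35],[[0,0,0],[0,0,0],0],[[0,0,0],[0,0,0],0],[[0,0,0],[0,0,0],0],[[0,0,0],[0,0,0],0]]'; python3 -m creep '[[[0,0,0],[0,0,0],0],[[0,0,0],[0,0,0],0],[[0,0,0],[0,0,0],0]]'
```

```text
time: 8.78
ee_pos: [0.529, -0.3453, 0.1514]
ee_rot: [0.0, 1.0, -0.008, 0.0]
wrist_force: [0.5, 0.7, -0.5]
gripper_width: 0.0323
time: 9.2
ee_pos: [0.5287, -0.346, 0.1532]
ee_rot: [0.001, 1.0, -0.009, 0.001]
wrist_force: [-0.0, 0.7, -0.2]
gripper_width: 0.0101
time: 9.45
ee_pos: [0.5286, -0.3455, 0.1532]
ee_rot: [0.0, 1.0, -0.009, 0.001]
wrist_force: [0.6, 1.4, 5.6]
gripper_width: 0.008
```

```bash
python3 -m creep '[[[0,0,-0.015],[0,0,0],0],[[0,0,-0.027],[0,0,0],0],[[0,0,-0.03],[0,0,0],0],[[0,0,-0.03],[0,0,0],0],[[0,0,-0.028],[0,0,0],0]]' 20; python3 -m creep '[[[0.006,-0.0264,0],[0,0,0],0],[[0.006,-0.0264,0],[0,0,0],0],[[0.006,-0.0264,0],[0,0,0],0],[[0.006,-0.0264,0],[0,0,0],0],[[0.006,-0.0262,0],[0,0,0],0]]'; python3 -m creep '[[[0,0,0],[0,0,2.5],0],[[0,0,0],[5,0,0],0],[[0,0,0],[5,0,0],0],[[0,0,0],[5,0,0],0],[[0,0,0],[5,0,0],0]]';python3 -m creep '[[[0,0,0],[0,0,0],0],[[0,0,0],[0,0,0],0]]'
python3 - <<'E'
from h import *
from plant import env
o=env.observe(); print(o['ee_pos'],o['time'])
M=R.from_quat(np.roll(o['ee_rot'],-1)).as_matrix();print(M.round(4))
print(M.T@(np.array([.5596,-.2133,.1428])-o['ee_pos']))
grab("scene","scene7")
E
```

```text
time: 9.87
ee_pos: [0.5277, -0.3456, 0.2834]
ee_rot: [0.0, 1.0, -0.009, 0.0]
wrist_force: [0.6, -0.9, -0.8]
gripper_width: 0.0081
time: 10.28
ee_pos: [0.5601, -0.2133, 0.2818]
ee_rot: [0.0, 1.0, -0.009, 0.0]
wrist_force: [0.4, -0.4, -0.3]
gripper_width: 0.0079
time: 10.7
ee_pos: [0.5604, -0.2142, 0.2825]
ee_rot: [-0.175, 0.984, -0.029, 0.006]
wrist_force: [0.2, 0.4, -0.2]
gripper_width: 0.0082
time: 10.87
ee_pos: [0.5597, -0.2157, 0.2806]
ee_rot: [-0.173, 0.984, -0.031, 0.005]
wrist_force: [0.3, 0.6, -0.1]
gripper_width: 0.008
[ 0.55972081 -0.21570047  0.28056825] 10.8667
[[ 0.998  -0.0603  0.0201]
 [-0.0635 -0.9383  0.34  ]
 [-0.0016 -0.3406 -0.9402]]
[-4.81596445e-05  4.46832530e-02  1.30342907e-01]
```

View pics/scene7.png

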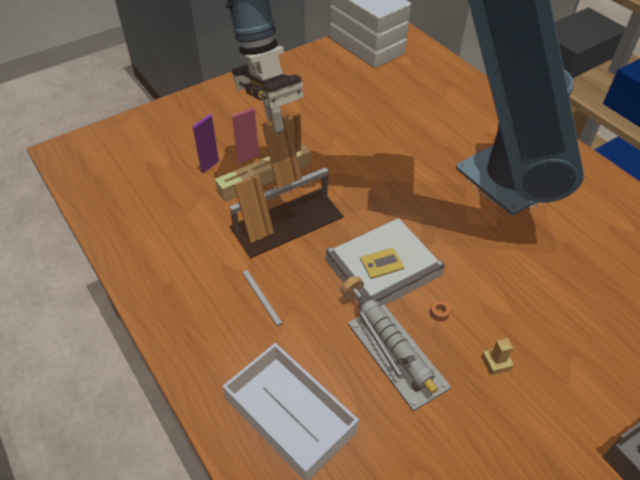

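```bash
python3 -m creep '[[[0,0.0087,0.0246],[0,0,0],0],[[0,0.0087,0.0246],[0,0,0],0],[[0,0.0087,0.0246],[0,0,0],0],[[0,0.0087,0.0246],[0,0,0],0],[[0,0.0087,0.0246],[0,0,0],0]]'; python3 -m creep '[[[0,0,0],[0,0,0],0],[[0,0,0],[0,0,0],0],[[0,0,0],[0,0,0],0]]'
python3 - <<'E'
from h import *
from plant import env
o=env.observe(); print(o['ee_pos'])
M=R.from_quat(np.roll(o['ee_rot'],-1)).as_matrix()
print(M.T@(np.array([.5596,-.2143,.1456])-o['ee_pos']))
grab("scene","scene8");grab("wrist","wrist8")
crop("scene8",180,80,400,260,3.5,"g1")
E
```

```text
time: 11.33
ee_pos: [0.5606, -0.212, 0.151]
ee_rot: [-0.172, 0.985, -0.029, 0.006]
wrist_force: [-0.3, -0.1, -0.7]
gripper_width: 0.0076
time: 11.58
ee_pos: [0.5612, -0.2128, 0.153]
ee_rot: [-0.172, 0.985, -0.029, 0.006]
wrist_force: [0.4, 0.5, 0.4]
gripper_width: 0.0077
[ 0.56115128 -0.21282604  0.15301966]
[-0.0014759   0.00399283  0.00644278]
(630, 770, 3)
```

View pics/g1.png

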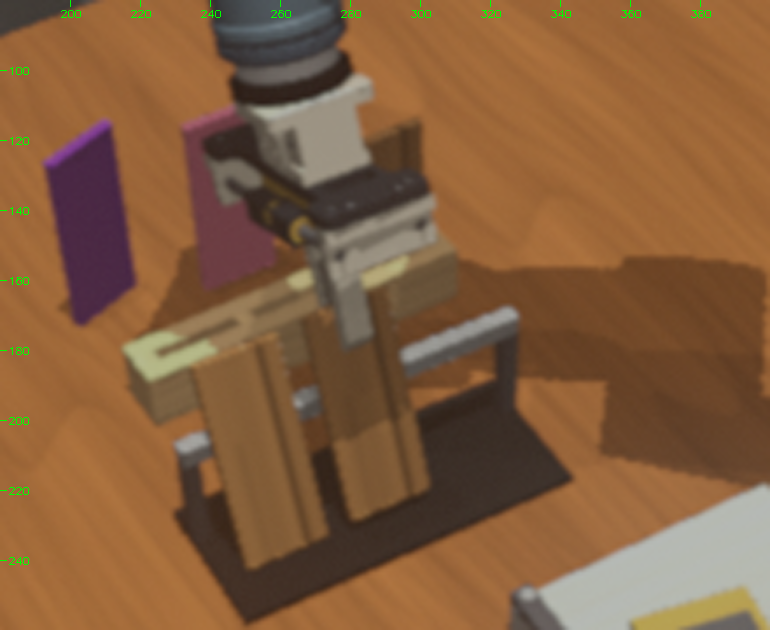

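```bash
python3 -m creep '[[[-0.0005,0.002,0.003],[0,0,0],0],[[0,0.0016,0.0025],[0,0,0],0],[[0,0,0],[0,0,0],0],[[0,0,0],[0,0,0],0]]';  python3 -m creep '[[[0,0.0003,0.001],[0,0,0],0],[[0,0,0],[0,0,0],0]]'
```

```text
time: 12.02
ee_pos: [0.5595, -0.2146, 0.1447]
ee_rot: [-0.174, 0.984, -0.03, 0.005]
wrist_force: [0.4, 0.1, -1.0]
gripper_width: 0.0078
time: 12.18
ee_pos: [0.5597, -0.2147, 0.1444]
ee_rot: [-0.173, 0.984, -0.03, 0.006]
wrist_force: [-0.8, -0.7, 4.8]
gripper_width: 0.0081
```

Touching the tread (≈5 N). Release and retract, then look at board C.

```bash
python3 -m creep '[[[0,0,-0.0005],[0,0,0],0.25],[[0,0,0],[0,0,0],0.25],[[0,0,0],[0,0,0],0.25],[[0,0,0],[0,0,0],0.25]]'; python3 -m creep '[[[0,0,-0.01],[0,0,0],0.25],[[0,0,-0.02],[0,0,0],0.25],[[0,0,-0.025],[0,0,0],0.25],[[0,0,-0.03],[0,0,0],0.25],[[0,0,-0.03],[0,0,0],0.25]]'
python3 -m creep '[[[0,0,0],[-5,0,0],0.35],[[0,0,0],[-5,0,0],0.35],[[0,0,0],[-5,0,0],0.35],[[0,0,0],[-5,0,0],0.35],[[0,0,0],[0,0,-2.5],0.35]]'; python3 -m creep '[[[-0.021,0.018,0],[0,0,0],0.35],[[-0.021,0.018,0],[0,0,0],0.35],[[-0.021,0.018,0],[0,0,0],0.35],[[-0.021,0.018,0],[0,0,0],0.35],[[-0.021,0.018,0.0],[0,0,0],0.35]]';python3 -m creep '[[[0,0,0.02],[0,0,0],0.35],[[0,0,0],[0,0,0],0.35],[[0,0,0],[0,0,0],0.35]]'
python3 - <<'E'
from h import *
from plant import env
o=env.observe(); print(o['ee_pos']); print(R.from_quat(np.roll(o['ee_rot'],-1)).as_matrix().round(4))
grab("wrist","wrist9");grab("scene","scene9")
crop("wrist9",0,0,640,480,1.25,"h1");crop("scene9",180,80,400,260,3.5,"h2")
E
```

```text
time: 12.52
ee_pos: [0.5596, -0.2145, 0.144]
ee_rot: [-0.174, 0.984, -0.03, 0.005]
wrist_force: [0.1, 0.3, 0.2]
gripper_width: 0.0227
time: 12.93
ee_pos: [0.5569, -0.2541, 0.2537]
ee_rot: [-0.174, 0.984, -0.03, 0.005]
wrist_force: [0.7, -0.3, -0.2]
gripper_width: 0.0235
time: 13.35
ee_pos: [0.5577, -0.2517, 0.2542]
ee_rot: [0.002, 1.0, -0.007, 0.001]
wrist_force: [-0.5, 0.2, 0.4]
gripper_width: 0.0326
time: 13.77
ee_pos: [0.4498, -0.3427, 0.253]
ee_rot: [0.0, 1.0, -0.009, 0.0]
wrist_force: [-0.5, -0.1, -0.2]
gripper_width: 0.0324
time: 14.02
ee_pos: [0.4502, -0.3417, 0.232]
ee_rot: [-0.001, 1.0, -0.009, -0.001]
wrist_force: [0.5, 0.2, -0.3]
gripper_width: 0.0326
[ 0.45016928 -0.34174601  0.23203282]
[[ 0.9998 -0.0185 -0.001 ]
 [-0.0185 -0.9998  0.0018]
 [-0.0011 -0.0017 -1.    ]]
(600, 800, 3)
(630, 770, 3)
```

View pics/h1.png

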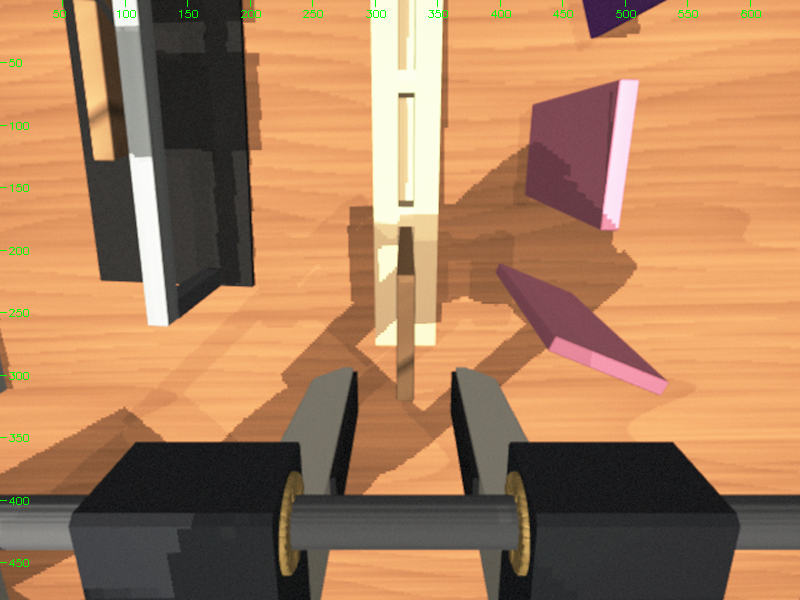

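View pics/h2.png

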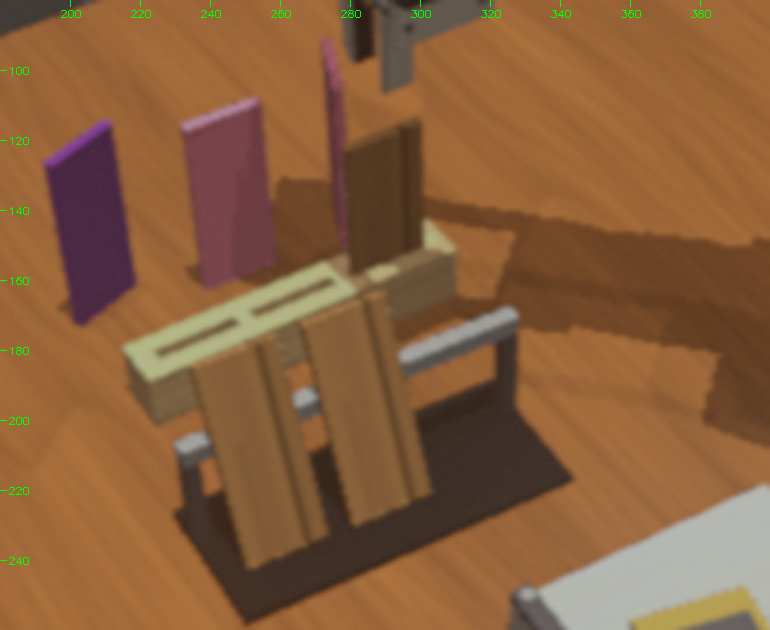

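```bash
python3 - <<'E'
from h import *
D=lambda u,v:(u/1.25,v/1.25)
b=back("wrist9",[D(397,274),D(414,274),D(397,400),D(413,400)],.157);print(b.round(4).tolist(),b.mean(0))
E
```

```text
[[0.4791, -0.3399, 0.157], [0.4789, -0.3471, 0.157], [0.4197, -0.3385, 0.157], [0.4196, -0.3458, 0.157]] [ 0.44932582 -0.34283507  0.157     ]
```

```bash
python3 -m creep '[[[-0.001,0.001,0],[0,0,0],0.35],[[0,0,0.02],[0,0,0],0.35],[[0,0,0.02],[0,0,0],0.35],[[0,0,0.02],[0,0,0],0.35],[[0,0,0.021],[0,0,0],0.35]]' 20; python3 -m creep '[[[0,0,0],[0,0,0],0.35],[[0,0,0],[0,0,0],0],[[0,0,0],[0,0,0],0],[[0,0,0],[0,0,0],0],[[0,0,0],[0,0,0],0]]'; python3 -m creep '[[[0,0,0],[0,0,0],0],[[0,0,0],[0,0,0],0],[[0,0,0],[0,0,0],0]]'
```

```text
time: 14.53
ee_pos: [0.4507, -0.3429, 0.1515]
ee_rot: [0.001, 1.0, -0.008, 0.001]
wrist_force: [-0.3, -0.4, -0.0]
gripper_width: 0.0325
time: 14.95
ee_pos: [0.4504, -0.3437, 0.1528]
ee_rot: [0.001, 1.0, -0.009, 0.001]
wrist_force: [1.0, -0.4, 1.1]
gripper_width: 0.0106
time: 15.2
ee_pos: [0.4503, -0.3433, 0.1526]
ee_rot: [0.001, 1.0, -0.009, 0.001]
wrist_force: [0.2, 1.3, 6.3]
gripper_width: 0.008
```

```bash
python3 -m creep '[[[0,0,-0.015],[0,0,0],0],[[0,0,-0.027],[0,0,0],0],[[0,0,-0.03],[0,0,0],0],[[0,0,-0.03],[0,0,0],0],[[0,0,-0.028],[0,0,0],0]]' 20; python3 -m creep '[[[0.0066,-0.027,0],[0,0,0],0],[[0.0066,-0.027,0],[0,0,0],0],[[0.0066,-0.027,0],[0,0,0],0],[[0.0066,-0.027,0],[0,0,0],0],[[0.0066,-0.027,0],[0,0,0],0]]'; python3 -m creep '[[[0,0,0],[0,0,2.5],0],[[0,0,0],[5,0,0],0],[[0,0,0],[5,0,0],0],[[0,0,0],[5,0,0],0],[[0,0,0],[5,0,0],0]]';python3 -m creep '[[[0,0,0],[0,0,0],0],[[0,0,0],[0,0,0],0],[[0,0,0],[0,0,0],0]]'
python3 - <<'E'
from h import *
from plant import env
o=env.observe(); print(o['ee_pos'],o['time'])
M=R.from_quat(np.roll(o['ee_rot'],-1)).as_matrix();print(M.round(4))
print(M.T@(np.array([.4838,-.2086,.1428])-o['ee_pos']))
grab("scene","scene10")
crop("scene10",180,40,400,260,2.7,"i1")
E
```

```text
time: 15.62
ee_pos: [0.4495, -0.343, 0.283]
ee_rot: [0.0, 1.0, -0.009, 0.0]
wrist_force: [0.5, -0.3, -1.8]
gripper_width: 0.0078
time: 16.03
ee_pos: [0.485, -0.2075, 0.2814]
ee_rot: [0.0, 1.0, -0.009, 0.0]
wrist_force: [-0.1, 0.0, -0.5]
gripper_width: 0.0078
time: 16.45
ee_pos: [0.4853, -0.2086, 0.2822]
ee_rot: [-0.175, 0.984, -0.029, 0.006]
wrist_force: [-0.1, -0.3, -1.5]
gripper_width: 0.0076
time: 16.7
ee_pos: [0.4849, -0.2086, 0.2812]
ee_rot: [-0.172, 0.985, -0.03, 0.005]
wrist_force: [-0.3, 0.2, -0.8]
gripper_width: 0.0081
[ 0.48490734 -0.20862918  0.28121355] 16.7
[[ 9.981e-01 -5.770e-02  2.060e-02]
 [-6.130e-02 -9.387e-01  3.393e-01]
 [-2.000e-04 -3.399e-01 -9.405e-01]]
[-0.00107444  0.04708609  0.13015869]
(594, 594, 3)
```

View pics/i1.png

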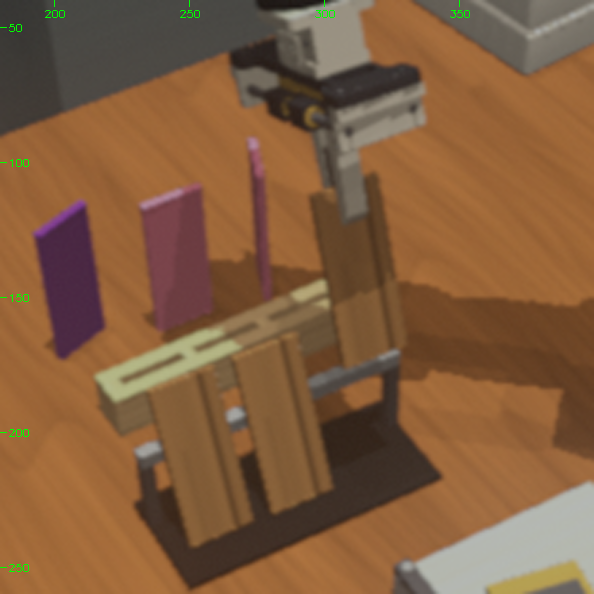

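```bash
python3 -m creep '[[[0,0.009,0.0246],[0,0,0],0],[[0,0.009,0.0246],[0,0,0],0],[[0,0.009,0.0246],[0,0,0],0],[[0,0.009,0.0246],[0,0,0],0],[[0,0.009,0.0246],[0,0,0],0]]'; python3 -m creep '[[[0,0.001,0.001],[0,0,0],0],[[0,0.001,0.0015],[0,0,0],0],[[0,0,0.001],[0,0,0],0],[[0,0,0],[0,0,0],0]]'; python3 -m creep '[[[0,0,0.0005],[0,0,0],0],[[0,0,0],[0,0,0],0]]'
```

```text
time: 17.17
ee_pos: [0.4854, -0.2079, 0.15]
ee_rot: [-0.172, 0.985, -0.029, 0.006]
wrist_force: [-0.3, -1.0, -0.3]
gripper_width: 0.0076
time: 17.5
ee_pos: [0.4859, -0.2099, 0.148]
ee_rot: [-0.172, 0.985, -0.03, 0.006]
wrist_force: [0.1, 0.8, -1.4]
gripper_width: 0.0078
time: 17.67
ee_pos: [0.4855, -0.2097, 0.147]
ee_rot: [-0.173, 0.984, -0.03, 0.006]
wrist_force: [-0.3, -0.6, -0.3]
gripper_width: 0.0079
```

```bash
python3 -m creep '[[[0,0,0.001],[0,0,0],0],[[0,0,0.0007],[0,0,0],0],[[0,0,0],[0,0,0],0]]'; python3 -m creep '[[[0,0,0.0008],[0,0,0],0],[[0,0,0],[0,0,0],0]]'
```

```text
time: 17.92
ee_pos: [0.4851, -0.2088, 0.1443]
ee_rot: [-0.173, 0.984, -0.03, 0.005]
wrist_force: [0.1, -0.1, 1.6]
gripper_width: 0.0077
time: 18.08
ee_pos: [0.4852, -0.2089, 0.1441]
ee_rot: [-0.173, 0.984, -0.03, 0.006]
wrist_force: [0.1, -1.8, 5.3]
gripper_width: 0.0081
```

```bash
python3 -m creep '[[[0,0,-0.0005],[0,0,0],0.25],[[0,0,0],[0,0,0],0.25],[[0,0,0],[0,0,0],0.25],[[0,0,0],[0,0,0],0.25]]'; python3 -m creep '[[[0,0,-0.01],[0,0,0],0.25],[[0,0,-0.02],[0,0,0],0.25],[[0,0,-0.025],[0,0,0],0.25],[[0,0,-0.03],[0,0,0],0.25],[[0,0,-0.03],[0,0,0],0.25]]'
python3 -m creep '[[[0,0,-0.02],[-5,0,0],0.5],[[0,0,-0.02],[-5,0,0],0.5],[[0,0,-0.02],[-5,0,0],0.5],[[0,0,0],[-5,0,0],0.5],[[0,0,0],[0,0,0],0.5]]'
python3 - <<'E'
from h import *
from plant import env
o=env.observe(); print(o['ee_pos'],o['joint_pos'].round(2)); print(R.from_quat(np.roll(o['ee_rot'],-1)).as_matrix().round(4))
for a in("scene","side","wrist"): grab(a,a+"11")
crop("scene11",180,80,400,260,3.5,"j1");crop("side11",210,180,430,430,3,"j2")
E
```

```text
time: 18.42
ee_pos: [0.4849, -0.2085, 0.1437]
ee_rot: [-0.174, 0.984, -0.03, 0.005]
wrist_force: [-0.6, -0.1, -0.1]
gripper_width: 0.0227
time: 18.83
ee_pos: [0.4823, -0.2481, 0.2535]
ee_rot: [-0.174, 0.984, -0.03, 0.005]
wrist_force: [-0.3, -0.0, 0.0]
gripper_width: 0.0229
time: 19.25
ee_pos: [0.4824, -0.2619, 0.3131]
ee_rot: [0.003, 1.0, -0.029, 0.002]
wrist_force: [0.2, 0.8, -0.4]
gripper_width: 0.0462
[ 0.48243486 -0.2619172   0.31314053] [-0.7   0.22  1.42 -0.    1.5   0.93]
[[ 0.9983 -0.0585  0.0042]
 [-0.0585 -0.9983 -0.0059]
 [ 0.0045  0.0056 -1.    ]]
(630, 770, 3)
(750, 660, 3)
```

View pics/j1.png

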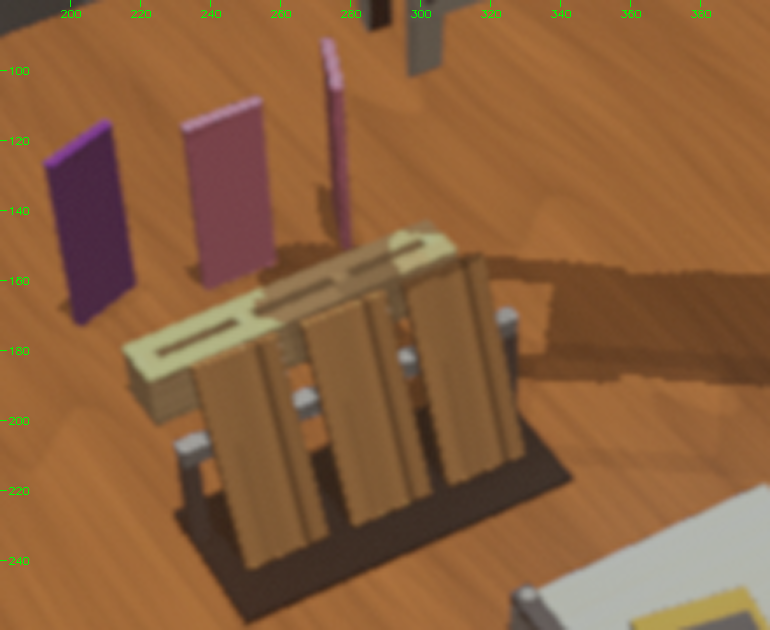

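View pics/wrist11.png

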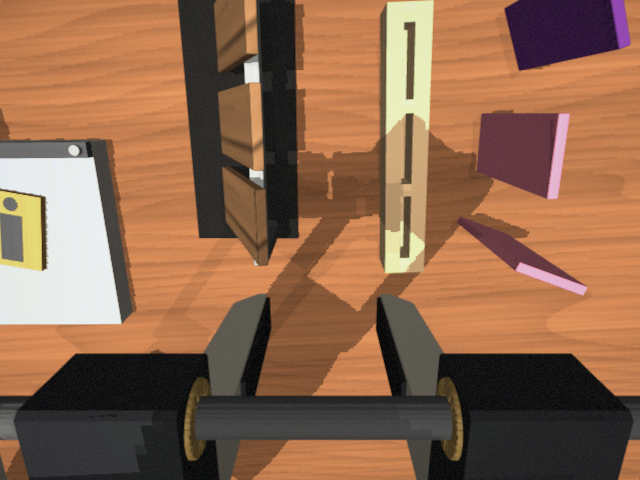

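```bash
python3 -m creep '[[[-0.006,-0.035,0],[0,0,0],0.5],[[-0.006,-0.038,0],[0,0,0],0.5],[[-0.006,-0.038,0],[0,0,0],0.5],[[-0.006,-0.038,0],[0,0,0],0.5],[[-0.006,-0.038,0],[0,0,0],0.5]]' ; python3 -m creep '[[[-0.006,-0.038,0],[0,0,0],0.5],[[-0.006,-0.038,0],[0,0,0],0.5],[[-0.006,-0.038,0],[0,0,0],0.5],[[-0.006,-0.038,0],[0,0,0],0.5],[[-0.006,-0.038,0],[0,0,0],0.5]]'; python3 -m creep '[[[-0.006,-0.038,0],[0,0,3.5],0.5],[[-0.006,-0.038,0],[0,0,3.5],0.5],[[-0.006,-0.038,0],[0,0,3.5],0.5],[[-0.006,-0.038,0],[0,0,3],0.5],[[-0.006,-0.038,0],[0,0,3],0.5]]';  python3 -m creep '[[[0,0,0],[0,0,0],0.5],[[0,0,0],[0,0,0],0.5]]'
python3 - <<'E'
from h import *
from plant import env
o=env.observe(); print(o['ee_pos'],o['joint_pos'].round(2)); print(R.from_quat(np.roll(o['ee_rot'],-1)).as_matrix().round(4))
for a in("scene","side","wrist"): grab(a,a+"12")
crop("wrist12",0,0,640,480,1.25,"k1")
E
```

```text
time: 19.82
ee_pos: [0.4624, -0.0741, 0.3084]
ee_rot: [-0.002, 0.999, -0.032, -0.002]
wrist_force: [0.2, 0.6, -0.0]
gripper_width: 0.0465
time: 20.23
ee_pos: [0.4443, 0.1176, 0.3087]
ee_rot: [-0.001, 1.0, -0.032, -0.002]
wrist_force: [1.6, -0.8, 0.4]
gripper_width: 0.0463
time: 20.65
ee_pos: [0.4493, 0.3095, 0.3085]
ee_rot: [0.0, 0.984, -0.176, -0.002]
wrist_force: [0.9, -1.7, -0.5]
gripper_width: 0.0462
time: 20.82
ee_pos: [0.4495, 0.3091, 0.3077]
ee_rot: [0.001, 0.985, -0.172, -0.002]
wrist_force: [0.4, -0.5, 0.7]
gripper_width: 0.0462
[0.44953021 0.30909703 0.30766763] [0.4  0.22 1.43 0.   1.5  2.31]
[[ 0.9405 -0.3397 -0.005 ]
 [-0.3398 -0.9405 -0.001 ]
 [-0.0044  0.0026 -1.    ]]
(600, 800, 3)
```

View pics/k1.png

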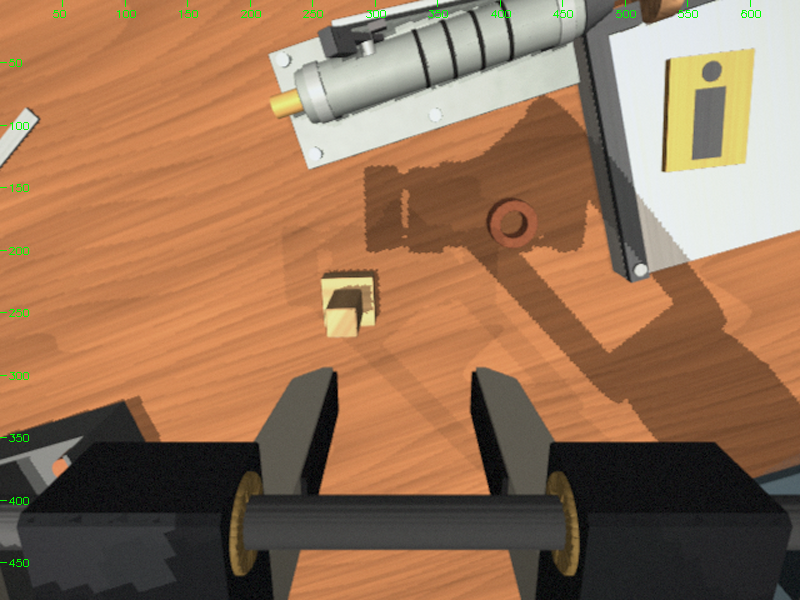

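View pics/scene12.png

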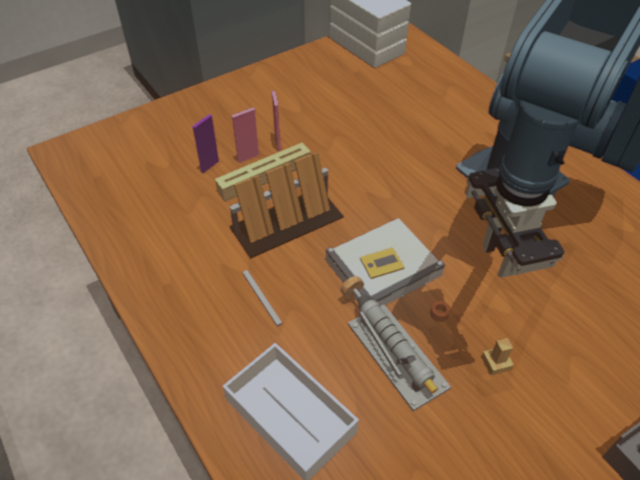

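```bash
python3 - <<'E'
from h import *
crop("wrist12",230,190,330,290,6,"k2")
D=lambda u,v:(u/1.25,v/1.25)
b=back("wrist12",[D(327,309),D(356,308),D(357,336),D(328,336)],.075);print(b.round(4).tolist(),b.mean(0))
b=back("wrist12",[D(321,277),D(372,275),D(376,325)],.022);print(b.round(4).tolist(),(b[0]+b[2])/2)
E
```

```text
(600, 600, 3)
[[0.4334, 0.373, 0.075], [0.4267, 0.3523, 0.075], [0.4055, 0.3598, 0.075], [0.4132, 0.3806, 0.075]] [0.41970339 0.36641539 0.075     ]
[[0.4479, 0.3803, 0.022], [0.4348, 0.3394, 0.022], [0.392, 0.3522, 0.022]] [0.41997977 0.36625914 0.022     ]
```

View pics/k2.png

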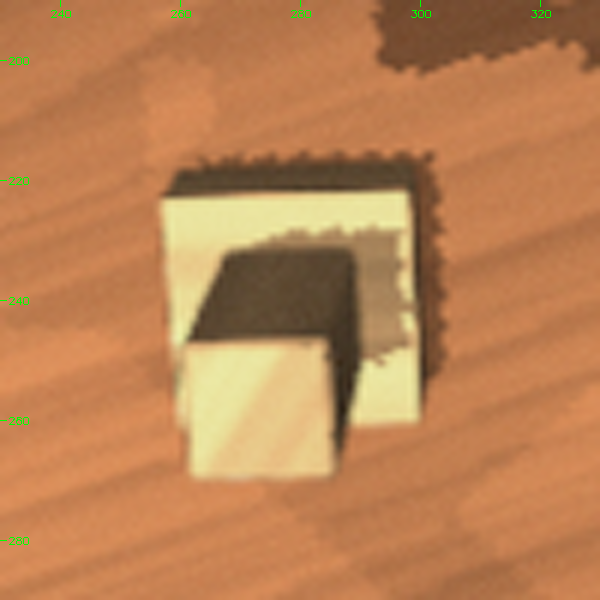

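```bash
python3 -m creep '[[[-0.016,-0.015,0],[0,0,0],0.6],[[-0.016,-0.015,0],[0,0,0],0.6],[[-0.0154,-0.0137,0],[0,0,-1.9],0.6],[[0,0,0.03],[0,0,0],0.6],[[0,0,0.03],[0,0,0],0.6]]' ; python3 -m creep '[[[0,0,0.03],[0,0,0],0.6],[[0,0,0.03],[0,0,0],0.6],[[0,0,0.03],[0,0,0],0.6],[[0,0,0.02],[0,0,0],0.6],[[0,0,0],[0,0,0],0.6]]'; python3 -m creep '[[[0,0,0],[0,0,0],0.6],[[0,0,0],[0,0,0],0.6]]'
python3 - <<'E'
from h import *
from plant import env
o=env.observe(); print(o['ee_pos'],o['joint_pos'].round(2)); print(R.from_quat(np.roll(o['ee_rot'],-1)).as_matrix().round(4))
for a in("scene","wrist"): grab(a,a+"13")
crop("wrist13",150,150,450,450,2,"k3");crop("scene13",440,250,560,400,4,"k4")
E
```

```text
time: 21.38
ee_pos: [0.4211, 0.3654, 0.2513]
ee_rot: [-0.002, 0.988, -0.157, 0.002]
wrist_force: [0.7, 0.2, 0.3]
gripper_width: 0.0558
time: 21.8
ee_pos: [0.4178, 0.3622, 0.1355]
ee_rot: [0.003, 0.987, -0.159, -0.004]
wrist_force: [-1.8, -0.6, -0.9]
gripper_width: 0.056
time: 21.97
ee_pos: [0.4213, 0.3651, 0.1414]
ee_rot: [-0.001, 0.987, -0.158, 0.001]
wrist_force: [-0.4, 0.0, 0.7]
gripper_width: 0.0557
[0.42126567 0.36506717 0.14138764] [0.51 0.36 1.66 0.   1.12 2.4 ]
[[ 0.9501 -0.312   0.0018]
 [-0.312  -0.9501  0.0011]
 [ 0.0014 -0.0016 -1.    ]]
(600, 600, 3)
(600, 480, 3)
```

View pics/k3.png

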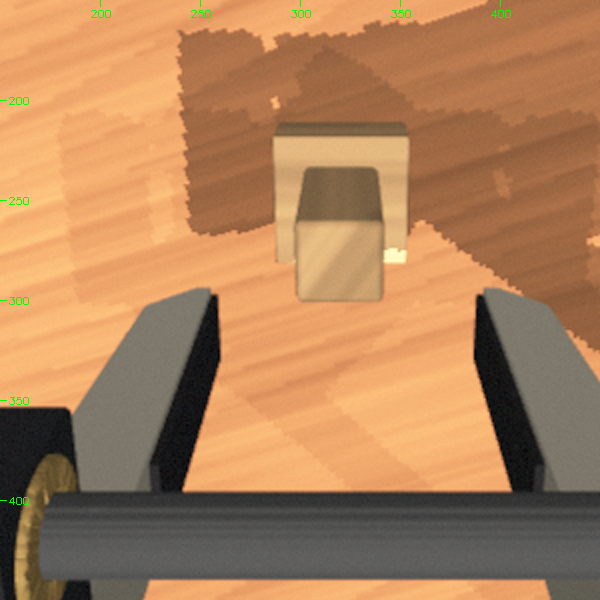

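View pics/k4.png

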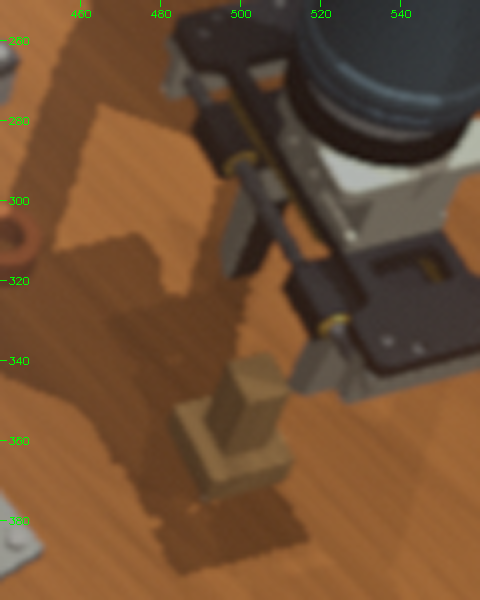

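```bash
python3 - <<'E'
from h import *
print(back("wrist13",[(298.5,260),(341.5,260),(341.5,300),(298.5,300)],.075).round(4).tolist(),back("wrist13",[(320,280)],.075))
E
python3 -m creep '[[[0,0,0.02],[0,0,0],0.6],[[0,0,0.02],[0,0,0],0.6],[[0,0,0.02],[0,0,0],0.6],[[0,0,0.014],[0,0,0],0.6],[[0,0,0],[0,0,0],0.6]]';python3 -m creep '[[[0,0,0],[0,0,0],0.6],[[0,0,0],[0,0,0],0.6]]'
```

```text
[[0.4341, 0.3742, 0.075], [0.4271, 0.3527, 0.075], [0.4052, 0.3596, 0.075], [0.4124, 0.3817, 0.075]] [[0.41988622 0.36700174 0.075     ]]
time: 22.48
ee_pos: [0.4191, 0.3649, 0.0645]
ee_rot: [0.001, 0.988, -0.157, -0.001]
wrist_force: [-0.5, 0.3, -0.2]
gripper_width: 0.0559
time: 22.65
ee_pos: [0.4211, 0.3661, 0.0675]
ee_rot: [-0.001, 0.988, -0.157, 0.001]
wrist_force: [0.0, 0.6, -0.3]
gripper_width: 0.0557
```

```bash
python3 -m creep '[[[0,0,0],[0,0,0],0],[[0,0,0],[0,0,0],0],[[0,0,0],[0,0,0],0],[[0,0,0],[0,0,0],0],[[0,0,0],[0,0,0],0]]' 30;python3 -m creep '[[[0,0,0],[0,0,0],0],[[0,0,0],[0,0,0],0]]'
```

```text
time: 23.07
ee_pos: [0.4201, 0.3656, 0.0661]
ee_rot: [-0.0, 0.988, -0.157, 0.0]
wrist_force: [0.2, 1.0, -0.5]
gripper_width: 0.0272
time: 23.23
ee_pos: [0.4201, 0.3656, 0.066]
ee_rot: [-0.0, 0.988, -0.157, 0.0]
wrist_force: [-0.5, 0.5, 0.6]
gripper_width: 0.0239
```

```bash
python3 -m creep '[[[0,0,-0.02],[0,0,0],0],[[0,0,-0.03],[0,0,0],0],[[0,0,-0.03],[0,0,0],0],[[0,0,-0.03],[0,0,-5],0],[[0,0,0],[0,0,-5],0]]'; python3 -m creep '[[[0,0,0],[0,0,-5.1],0],[[-0.0027,0.035,0],[0,0,0],0],[[-0.0027,0.038,0],[0,0,0],0],[[-0.0027,0.038,0],[0,0,0],0],[[-0.0027,0.038,0],[0,0,0],0]]';python3 -m creep '[[[-0.0027,0.038,0],[0,0,0],0],[[-0.0027,0.038,0],[0,0,0],0],[[-0.0027,0.038,0],[0,0,0],0],[[-0.0027,0.035,0],[0,0,0],0],[[0,0,0],[0,0,0],0]]';python3 -m creep '[[[0,0,0],[0,0,0],0],[[0,0,0],[0,0,0],0]]'
python3 - <<'E'
from h import *
from plant import env
o=env.observe(); print(o['ee_pos'],o['joint_pos'].round(2)); print(R.from_quat(np.roll(o['ee_rot'],-1)).as_matrix().round(4))
for a in("scene","side","wrist"): grab(a,a+"14")
crop("wrist14",0,0,640,480,1.25,"l1");crop("scene14",300,150,500,320,4,"l2")
E
```

```text
time: 23.65
ee_pos: [0.4228, 0.3671, 0.1819]
ee_rot: [-0.003, 0.998, -0.069, 0.004]
wrist_force: [1.3, 1.2, 0.3]
gripper_width: 0.0236
time: 24.07
ee_pos: [0.4005, 0.216, 0.1754]
ee_rot: [0.0, 1.0, -0.026, -0.0]
wrist_force: [0.7, -0.8, -0.4]
gripper_width: 0.0241
time: 24.48
ee_pos: [0.3821, 0.0641, 0.1757]
ee_rot: [0.001, 1.0, -0.029, -0.0]
wrist_force: [0.8, 0.4, 0.5]
gripper_width: 0.0239
time: 24.65
ee_pos: [0.3829, 0.0692, 0.1758]
ee_rot: [-0.0, 1.0, -0.027, -0.0]
wrist_force: [0.6, 1.4, -0.6]
gripper_width: 0.0237
[0.38285561 0.06919809 0.17579019] [-0.11  0.03  1.99  0.    1.12  1.51]
[[ 9.986e-01 -5.370e-02  0.000e+00]
 [-5.370e-02 -9.986e-01  5.000e-04]
 [-0.000e+00 -5.000e-04 -1.000e+00]]
(600, 800, 3)
(680, 800, 3)
```

View pics/l1.png

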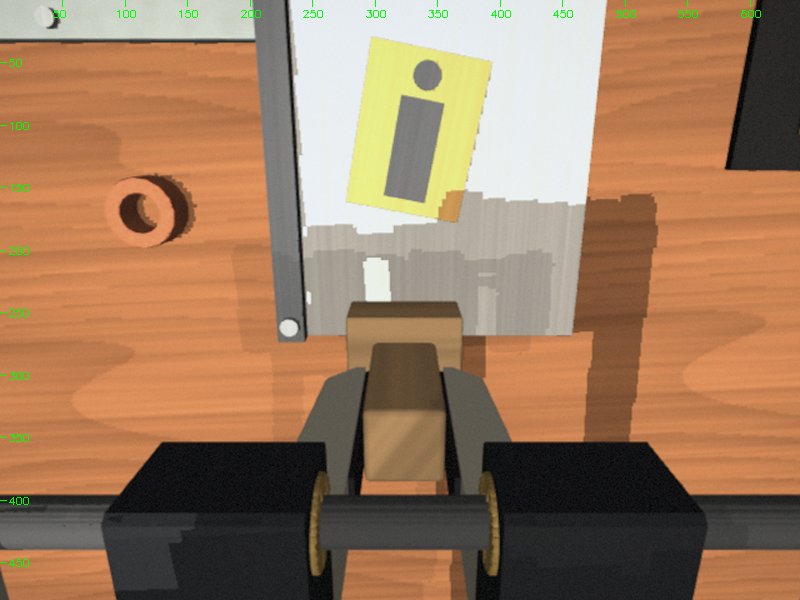

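View pics/l2.png

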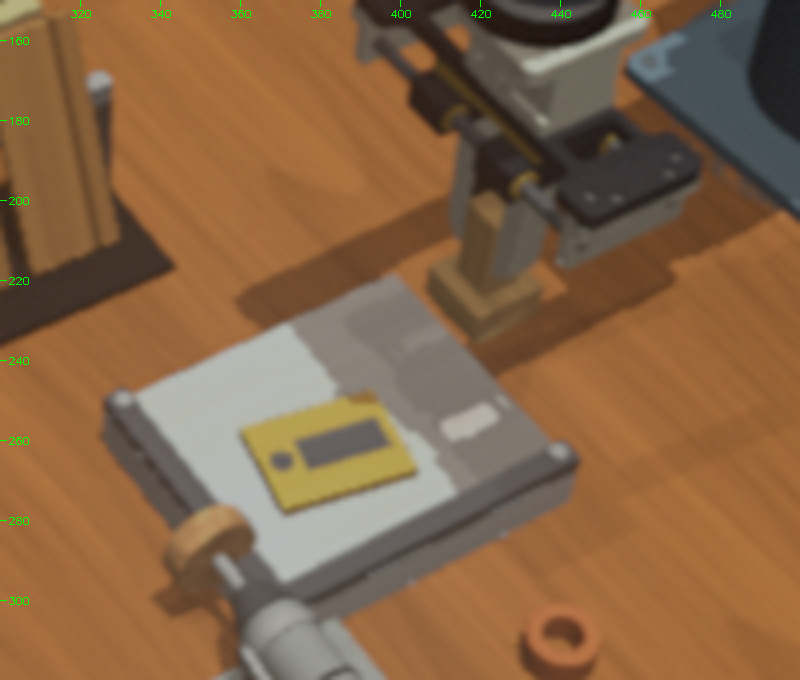

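```bash
python3 - <<'E'
from h import *
D=lambda u,v:(u/1.25,v/1.25)
S=lambda u,v:(320+u/3.5,210+v/3.5)
W=lambda u,v:(60+u/1.6,10+v/1.6)
n="wrist14"
ob=[(n,(-.1,.085,.04),D(278,341)),(n,(-.1,.07,.04),D(305,341)),(n,(-.1,-.085,.03),D(573,335))]
print(fit(ob,[.46,.05,-.05]))
p=[.4575,.0525,-.051]
ob+=[("wrist0",(-.1,.085,.04),W(18,32)),("wrist0",(-.1,-.085,.03),W(68,374)),("wrist0",(.085,-.085,.04),W(400,396)),("wrist0",(.1,-.085,.04),W(427,397)),
("scene0",(-.1,.085,.04),S(435,190)),("scene0",(-.1,-.085,.03),S(275,30)),("scene0",(.06,.31,.01),S(458,622)),("scene0",(.15,.31,.01),S(328,702)),("scene0",(.15,.085,.01),S(98,396))]
p,r=fit(ob,p);print(p,r)
b=back(n,[D(371,37),D(491,61),D(457,222),D(346,202)],.038);print(b.round(4).tolist(),b.mean(0))
c,s=np.cos(p[2]),np.sin(p[2]); d=b[:,:2]-p[:2]; print((d@np.array([[c,-s],[s,c]])).round(4).tolist())
E
```

```text
(array([ 0.456757  ,  0.05162849, -0.05256539]), [[0.1, -0.0], [-0.3, 0.0], [0.2, 0.0]])
[ 0.45707229  0.05203519 -0.05023929] [[-0.2, -0.1], [-0.6, -0.2], [-0.0, -0.6], [-0.9, -0.4], [-0.5, 0.2], [0.3, -0.1], [0.6, 0.1], [0.4, -0.3], [-0.7, -0.9], [0.1, -1.2], [-0.5, -1.2], [-0.5, -1.0]]
[[0.514, 0.0785, 0.038], [0.5004, 0.0209, 0.038], [0.4231, 0.0391, 0.038], [0.4365, 0.0971, 0.038]] [0.46849896 0.05891524 0.038     ]
[[0.0555, 0.0293], [0.0449, -0.0289], [-0.0333, -0.0146], [-0.0228, 0.044]]
```

```bash
python3 -m creep '[[[0,0.006,0],[0,0,0],0],[[0,0,0.025],[0,0,0],0],[[0,0,0.025],[0,0,0],0],[[0,0,0.022],[0,0,0],0],[[0,0,0],[0,0,0],0]]';python3 -m creep '[[[0,0,0],[0,0,0],0],[[0,0,0],[0,0,0],0],[[0,0,0],[0,0,0],0]]'
```

```text
time: 25.22
ee_pos: [0.3796, 0.0639, 0.1007]
ee_rot: [-0.0, 1.0, -0.025, -0.004]
wrist_force: [-1.0, 0.3, -1.8]
gripper_width: 0.0238
time: 25.47
ee_pos: [0.3837, 0.0631, 0.105]
ee_rot: [0.0, 1.0, -0.026, 0.001]
wrist_force: [0.8, 1.0, -1.1]
gripper_width: 0.0239
```

```bash
python3 -m creep '[[[0,0,0.004],[0,0,0],0],[[0,0,0.003],[0,0,0],0],[[0,0,0],[0,0,0],0],[[0,0,0],[0,0,0],0],[[0,0,0],[0,0,0],0]]'
python3 - <<'E'
from h import *
from plant import env
print(env.observe()['ee_pos'])
for a in("scene","side","wrist"): grab(a,a+"15")
crop("side15",200,180,340,290,5,"l3");crop("scene15",300,150,500,320,4,"l4")
E
```

```text
time: 25.88
ee_pos: [0.3826, 0.063, 0.0969]
ee_rot: [0.0, 1.0, -0.026, 0.0]
wrist_force: [-0.1, -0.0, -0.9]
gripper_width: 0.024
[0.38256515 0.06298747 0.09689909]
(550, 700, 3)
(680, 800, 3)
```

View pics/l3.png

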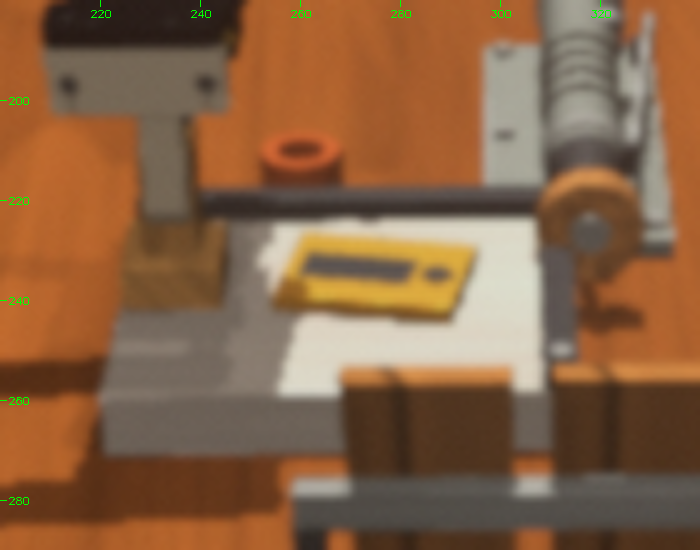

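View pics/l4.png

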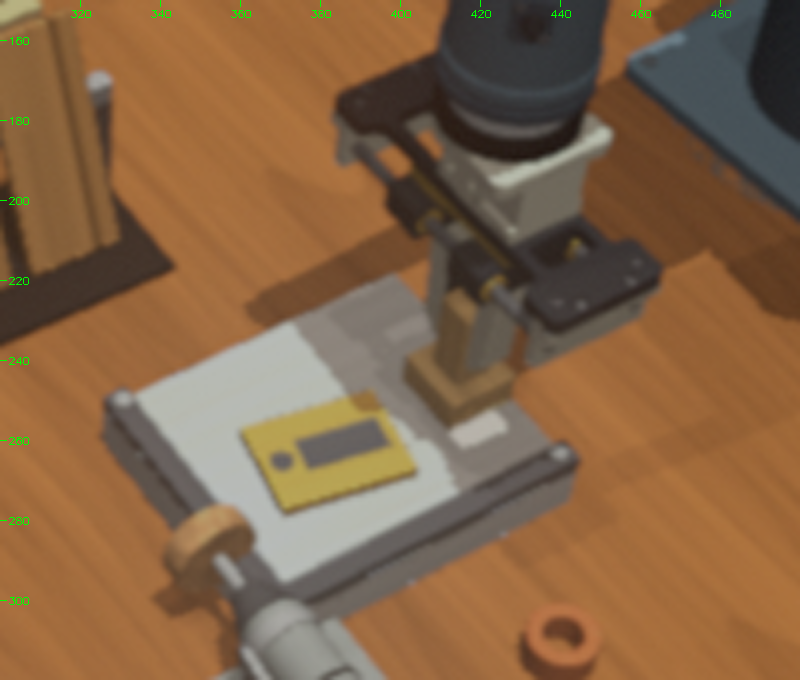

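```bash
python3 -m creep '[[[0.006,0,0],[0,0,0],0],[[0.006,0,0],[0,0,0],0],[[0.005,0,0],[0,0,0],0],[[0.004,0,0],[0,0,0],0],[[0.004,0,0],[0,0,0],0]]';python3 -m creep '[[[0.004,0,0],[0,0,0],0],[[0.004,0,0],[0,0,0],0],[[0.004,0,0],[0,0,0],0],[[0.004,0,0],[0,0,0],0],[[0.004,0,0],[0,0,0],0]]'
python3 - <<'E'
from h import *
for a in("scene","wrist"): grab(a,a+"16")
crop("wrist16",0,0,640,480,1.25,"m1")
E
```

```text
time: 26.45
ee_pos: [0.4078, 0.0616, 0.0967]
ee_rot: [0.0, 1.0, -0.026, -0.0]
wrist_force: [-0.5, -1.1, -0.2]
gripper_width: 0.0241
time: 26.87
ee_pos: [0.4278, 0.0607, 0.0967]
ee_rot: [-0.0, 1.0, -0.026, -0.0]
wrist_force: [-0.7, 0.1, -0.9]
gripper_width: 0.0242
(600, 800, 3)
```

View pics/m1.png

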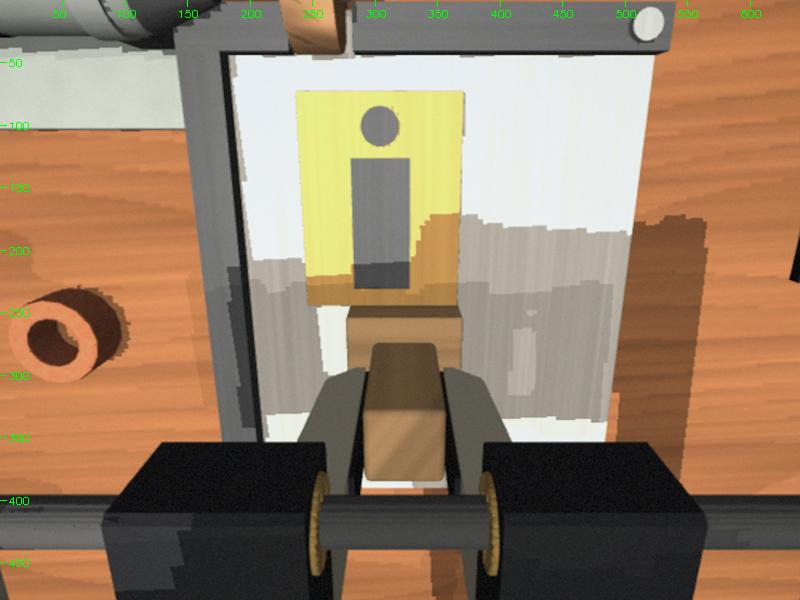

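```bash
python3 -m creep '[[[0.003,0,0],[0,0,0],0],[[0.003,0,0],[0,0,0],0],[[0.002,0,0],[0,0,0],0],[[0.002,0,0],[0,0,0],0],[[0,0,0],[0,0,0],0]]';python3 -m creep '[[[0.001,0,0],[0,0,0],0],[[0.001,0,0],[0,0,0],0],[[0,0,0],[0,0,0],0]]';python3 -m creep '[[[0.001,0,0],[0,0,0],0],[[0,0,0],[0,0,0],0]]'
```

```text
time: 27.38
ee_pos: [0.4379, 0.0601, 0.0968]
ee_rot: [0.0, 1.0, -0.026, 0.0]
wrist_force: [-0.4, -1.0, -0.4]
gripper_width: 0.0239
time: 27.63
ee_pos: [0.4395, 0.0601, 0.0968]
ee_rot: [-0.0, 1.0, -0.026, 0.0]
wrist_force: [-0.0, 0.5, -1.1]
gripper_width: 0.0236
time: 27.8
ee_pos: [0.4405, 0.06, 0.0968]
ee_rot: [-0.0, 1.0, -0.026, 0.0]
wrist_force: [-1.1, -0.3, -1.9]
gripper_width: 0.0239
```

```bash
python3 -m creep '[[[0.001,0,0],[0,0,0],0],[[0,0,0],[0,0,0],0]]';python3 -m creep '[[[0.001,0,0],[0,0,0],0],[[0,0,0],[0,0,0],0]]'
python3 - <<'E'
from h import *
for a in("scene","wrist"): grab(a,a+"17")
crop("wrist17",100,0,500,300,2,"m1")
E
```

```text
time: 27.97
ee_pos: [0.4408, 0.06, 0.0966]
ee_rot: [-0.0, 1.0, -0.026, -0.001]
wrist_force: [-3.3, -0.4, 0.0]
gripper_width: 0.0239
time: 28.13
ee_pos: [0.4411, 0.06, 0.0964]
ee_rot: [-0.0, 1.0, -0.026, -0.002]
wrist_force: [-5.3, 0.4, 1.2]
gripper_width: 0.0238
(600, 800, 3)
```

View pics/m1.png

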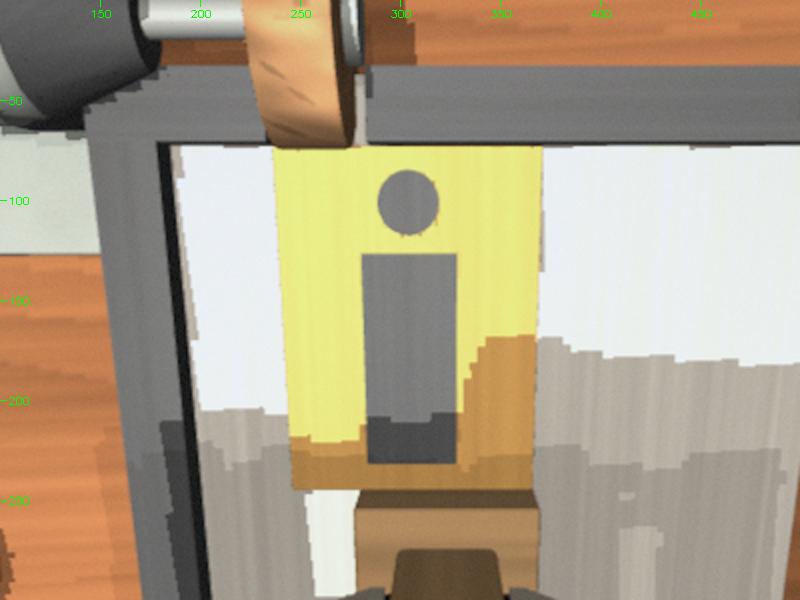

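```bash
python3 -m creep '[[[-0.005,0,0],[0,0,0],0],[[-0.015,0,0],[0,0,0],0],[[0,0,-0.02],[0,0,0],0],[[0,0,-0.02],[0,0,0],0],[[0,0,0],[0,0,0],0]]';python3 -m creep '[[[0.02,0.014,0],[0,0,0],0],[[0.02,0.014,0],[0,0,0],0],[[0.02,0.014,0],[0,0,0],0],[[0.021,0.013,0],[0,0,0],0],[[0,0,0],[0,0,0],0]]';python3 -m creep '[[[0,0,0.015],[0,0,0],0],[[0,0,0.015],[0,0,0],0],[[0,0,0],[0,0,0],0],[[0,0,0],[0,0,0],0]]'
python3 - <<'E'
from h import *
for a in("scene","wrist","side"): grab(a,a+"18")
crop("scene18",300,150,500,320,4,"m2")
from plant import env
p=[.457,.052,-.051];e=env.observe()['ee_pos'];d=e[:2]-p[:2];c,s=np.cos(p[2]),np.sin(p[2]);print(e,c*d[0]+s*d[1],-s*d[0]+c*d[1])
E
```

```text
time: 28.65
ee_pos: [0.4254, 0.0607, 0.1401]
ee_rot: [0.0, 1.0, -0.026, 0.004]
wrist_force: [1.5, 0.0, -0.3]
gripper_width: 0.0236
time: 29.07
ee_pos: [0.5051, -0.0011, 0.1369]
ee_rot: [0.001, 1.0, -0.027, 0.003]
wrist_force: [0.0, -1.0, -0.8]
gripper_width: 0.0234
time: 29.4
ee_pos: [0.4997, 0.0021, 0.106]
ee_rot: [-0.0, 1.0, -0.026, -0.001]
wrist_force: [-0.3, 0.2, 0.5]
gripper_width: 0.0239
(680, 800, 3)
[0.50101632 0.00181319 0.10752621] 0.04651750565479987 -0.04787769413959858
```

View pics/m2.png

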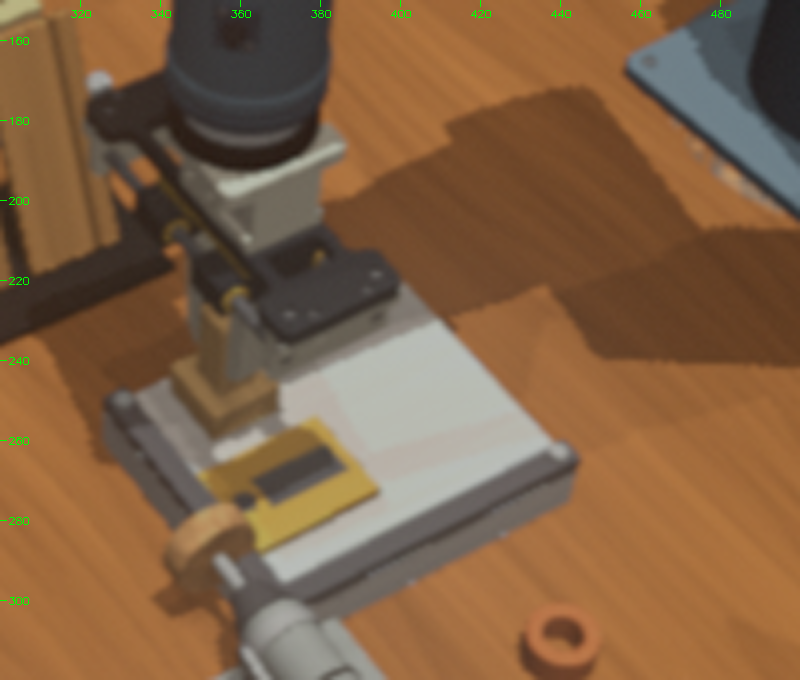

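View pics/wrist18.png

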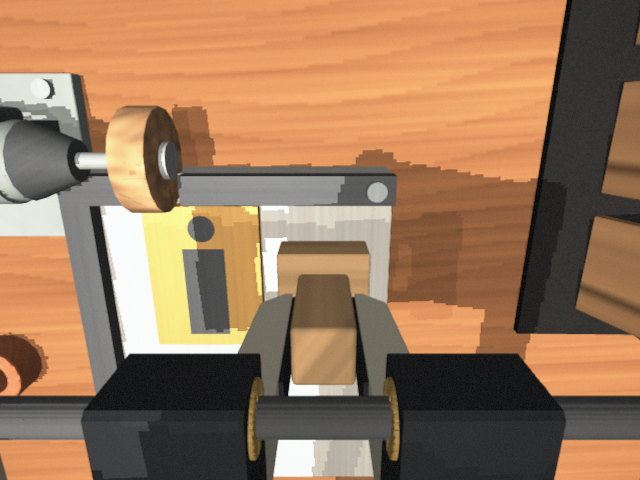

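```bash
python3 -m creep '[[[0,0,0.005],[0,0,0],0],[[0,0,0.005],[0,0,0],0],[[0,0,0],[0,0,0],0],[[0,0,0],[0,0,0],0],[[0,0,0],[0,0,0],0]]'
```

```text
time: 29.97
ee_pos: [0.5005, 0.0018, 0.0968]
ee_rot: [0.0, 1.0, -0.026, -0.0]
wrist_force: [0.1, 0.5, -0.5]
gripper_width: 0.024
```

```bash
python3 -m creep '[[[0,-0.004,0],[0,0,0],0],[[0,-0.004,0],[0,0,0],0],[[0,-0.004,0],[0,0,0],0],[[0,-0.004,0],[0,0,0],0],[[0,-0.004,0],[0,0,0],0]]';python3 -m creep '[[[0,-0.004,0],[0,0,0],0],[[0,-0.004,0],[0,0,0],0],[[0,-0.003,0],[0,0,0],0],[[0,0,0],[0,0,0],0]]';python3 -m creep '[[[0,-0.001,0],[0,0,0],0],[[0,-0.001,0],[0,0,0],0],[[0,0,0],[0,0,0],0]]'
python3 - <<'E'
from h import *
for a in("scene","wrist","side"): grab(a,a+"19")
crop("wrist19",0,50,400,350,2,"m3")
from plant import env
p=[.457,.052,-.051];e=env.observe()['ee_pos'];d=e[:2]-p[:2];c,s=np.cos(p[2]),np.sin(p[2]);print(e,c*d[0]+s*d[1],-s*d[0]+c*d[1])
E
```

```text
time: 30.38
ee_pos: [0.5015, 0.022, 0.0969]
ee_rot: [0.0, 1.0, -0.026, 0.0]
wrist_force: [-0.3, -2.0, -0.1]
gripper_width: 0.0239
time: 30.72
ee_pos: [0.5021, 0.0335, 0.0968]
ee_rot: [-0.0, 1.0, -0.026, 0.0]
wrist_force: [0.2, -0.2, -0.4]
gripper_width: 0.0239
time: 30.97
ee_pos: [0.5022, 0.0348, 0.0968]
ee_rot: [-0.0, 1.0, -0.026, -0.0]
wrist_force: [0.6, -0.6, -0.3]
gripper_width: 0.0237
(600, 800, 3)
[0.50217971 0.0347636  0.09674494] 0.04599964426687096 -0.014910825270299598
```

View pics/m3.png

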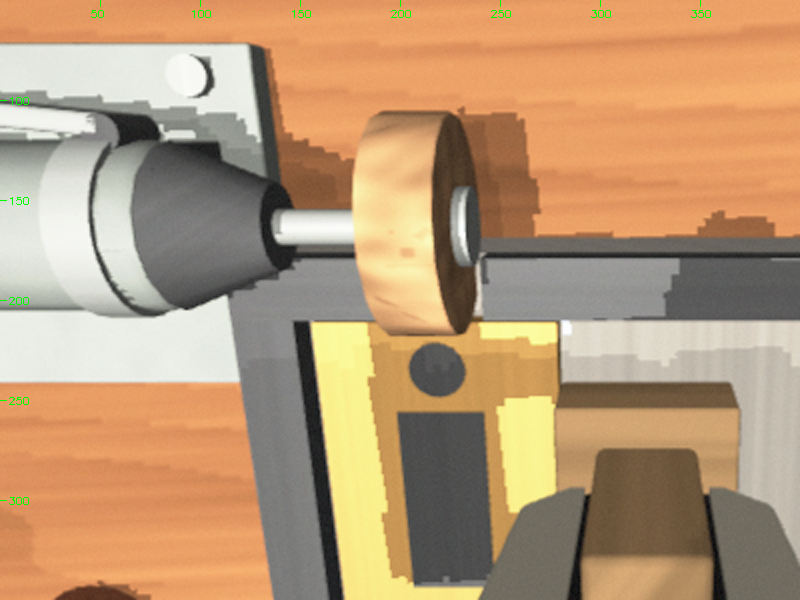

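Nearly at the left fence; push on by 1 mm steps until the force rises.

```bash
python3 -m creep '[[[0,-0.001,0],[0,0,0],0],[[0,-0.001,0],[0,0,0],0],[[0,0,0],[0,0,0],0]]';python3 -m creep '[[[0,-0.001,0],[0,0,0],0],[[0,0,0],[0,0,0],0]]';python3 -m creep '[[[0,-0.001,0],[0,0,0],0],[[0,0,0],[0,0,0],0]]'
```

```text
time: 31.37
ee_pos: [0.5023, 0.0368, 0.0968]
ee_rot: [-0.0, 1.0, -0.026, -0.0]
wrist_force: [0.1, -0.4, -0.4]
gripper_width: 0.0239
time: 31.53
ee_pos: [0.5023, 0.0379, 0.0968]
ee_rot: [-0.0, 1.0, -0.026, -0.0]
wrist_force: [-0.8, 0.1, -1.0]
gripper_width: 0.0237
time: 31.7
ee_pos: [0.5024, 0.0384, 0.0968]
ee_rot: [0.0, 1.0, -0.026, -0.0]
wrist_force: [-0.3, -2.5, -0.7]
gripper_width: 0.024
```

```bash
python3 -m creep '[[[0,-0.001,0],[0,0,0],0],[[0,0,0],[0,0,0],0]]';python3 -m creep '[[[0,0.002,0],[0,0,0],0],[[0,0.01,0],[0,0,0],0],[[0,0.02,0],[0,0,0],0],[[0,0,-0.02],[0,0,0],0],[[0,0,-0.02],[0,0,0],0]]'
python3 -m creep '[[[0,0.01,-0.02],[0,0,0],0],[[0,0.01,-0.02],[0,0,0],0],[[0,0.01,-0.02],[0,0,0],0],[[0,0,0],[0,0,0],0],[[0,0,0],[0,0,0],0]]'
python3 - <<'E'
from h import *
from plant import env
print(env.observe()['ee_pos'])
for a in("scene","wrist","side"): grab(a,a+"20")
crop("wrist20",0,0,640,480,1.25,"m4");crop("scene20",300,150,500,320,4,"m5")
E
```

```text
time: 31.87
ee_pos: [0.5024, 0.0386, 0.0968]
ee_rot: [0.001, 1.0, -0.026, -0.0]
wrist_force: [-0.6, -8.0, -0.8]
gripper_width: 0.024
time: 32.28
ee_pos: [0.4997, 0.0069, 0.1362]
ee_rot: [-0.001, 1.0, -0.027, -0.002]
wrist_force: [1.4, -0.8, -1.2]
gripper_width: 0.0238
time: 32.7
ee_pos: [0.4998, -0.0227, 0.1974]
ee_rot: [-0.0, 1.0, -0.027, 0.001]
wrist_force: [0.1, -0.6, -1.7]
gripper_width: 0.0242
[ 0.4997982  -0.02274854  0.19744139]
(600, 800, 3)
(680, 800, 3)
```

View pics/m4.png

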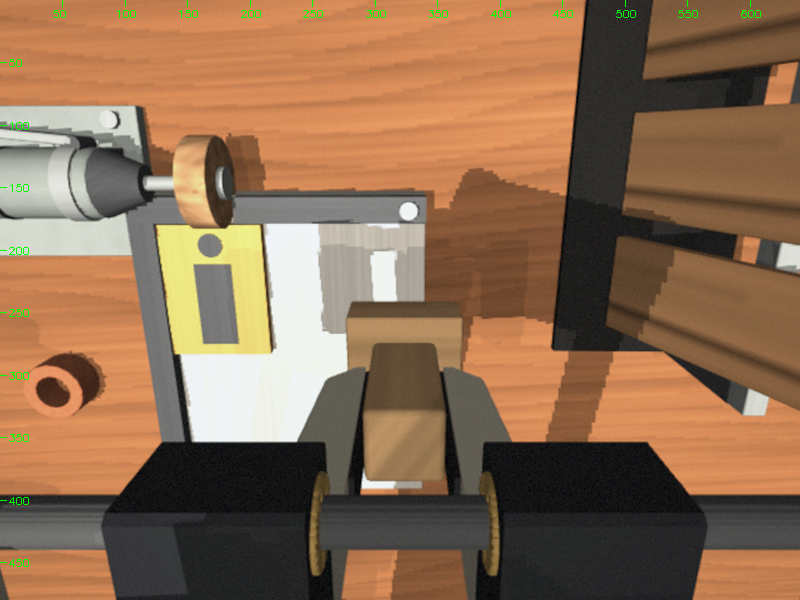

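View pics/m5.png

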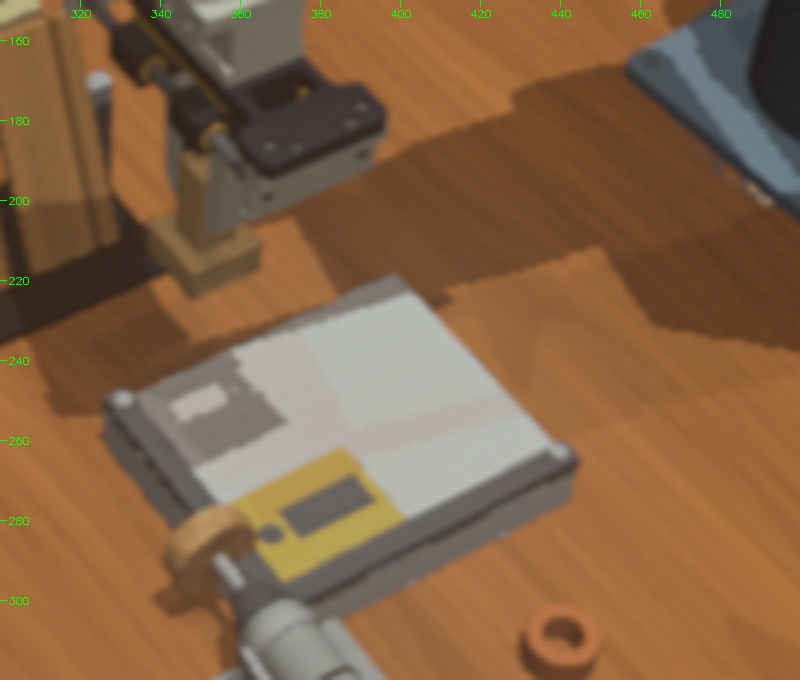

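```bash
python3 - <<'E'
from h import *
crop("wrist20",100,150,240,300,5,"m6")
D=lambda u,v:(u/1.25,v/1.25)
b=back("wrist20",[D(156,225),D(263,224),D(272,352),D(176,353)],.038)
p=[.457,.052,-.051];c,s=np.cos(p[2]),np.sin(p[2]); d=b[:,:2]-p[:2]; q=(d@np.array([[c,-s],[s,c]]));print(q.round(4).tolist(),q.mean(0))
E
```

```text
(750, 700, 3)
[[0.0831, 0.069], [0.0835, 0.0078], [0.0047, 0.0088], [0.0042, 0.068]] [0.0438775  0.03840159]
```

View pics/m6.png

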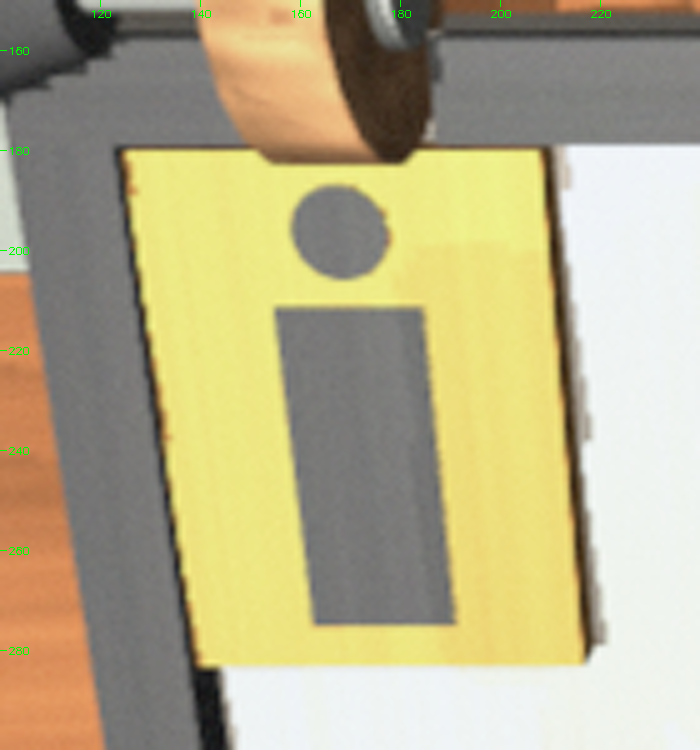

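```bash
python3 -m creep '[[[-0.01,-0.03,0],[0,0,0],0],[[-0.01,-0.038,0],[0,0,0],0],[[-0.01,-0.038,0],[0,0,0],0],[[-0.01,-0.038,0],[0,0,0],0],[[-0.01,-0.038,0],[0,0,0],0]]';python3 -m creep '[[[-0.01,-0.038,0],[0,0,0],0],[[-0.01,-0.038,0],[0,0,0],0],[[-0.01,-0.038,0],[0,0,0],0],[[-0.01,-0.038,0],[0,0,0],0],[[-0.01,-0.038,0],[0,0,0],0]]';python3 -m creep '[[[0,0,0.03],[0,0,0],0],[[0,0,0.03],[0,0,0],0],[[0,0,0.03],[0,0,0],0],[[0,0,0.02],[0,0,0],0],[[0,0,0],[0,0,0],0]]';python3 -m creep '[[[0,0,0],[0,0,0],0],[[0,0,0],[0,0,0],0]]'
```

```text
time: 33.27
ee_pos: [0.4572, 0.164, 0.1953]
ee_rot: [0.0, 1.0, -0.026, -0.001]
wrist_force: [1.2, -0.3, 0.3]
gripper_width: 0.0236
time: 33.68
ee_pos: [0.4169, 0.3565, 0.1952]
ee_rot: [0.001, 1.0, -0.026, -0.001]
wrist_force: [0.1, -0.4, -0.6]
gripper_width: 0.0237
time: 34.1
ee_pos: [0.4143, 0.3529, 0.0809]
ee_rot: [0.003, 1.0, -0.026, -0.005]
wrist_force: [-1.6, -0.4, -1.5]
gripper_width: 0.0241
time: 34.27
ee_pos: [0.4191, 0.3549, 0.0873]
ee_rot: [-0.0, 1.0, -0.026, 0.0]
wrist_force: [0.2, 0.3, -0.4]
gripper_width: 0.0238
```

```bash
python3 -m creep '[[[0,0,0.01],[0,0,0],0],[[0,0,0.008],[0,0,0],0],[[0,0,0],[0,0,0],0],[[0,0,0],[0,0,0],0]]';python3 -m creep '[[[0,0,0.0015],[0,0,0],0],[[0,0,0],[0,0,0],0]]';python3 -m creep '[[[0,0,0.001],[0,0,0],0],[[0,0,0],[0,0,0],0]]'
```

```text
time: 34.6
ee_pos: [0.4186, 0.3543, 0.0686]
ee_rot: [0.0, 1.0, -0.026, -0.0]
wrist_force: [0.5, 1.0, -0.6]
gripper_width: 0.024
time: 34.77
ee_pos: [0.419, 0.3545, 0.0674]
ee_rot: [-0.0, 1.0, -0.026, 0.0]
wrist_force: [0.3, -0.1, -1.8]
gripper_width: 0.0237
time: 34.93
ee_pos: [0.4189, 0.3546, 0.0664]
ee_rot: [-0.0, 1.0, -0.026, 0.0]
wrist_force: [-0.4, -0.2, -0.9]
gripper_width: 0.0236
```

```bash
python3 -m creep '[[[0,0,0.0005],[0,0,0],0],[[0,0,0],[0,0,0],0]]';python3 -m creep '[[[0,0,0.0005],[0,0,0],0],[[0,0,0],[0,0,0],0]]'
```

```text
time: 35.1
ee_pos: [0.4189, 0.3546, 0.066]
ee_rot: [-0.0, 1.0, -0.026, 0.0]
wrist_force: [-0.8, -0.1, 0.2]
gripper_width: 0.0241
time: 35.27
ee_pos: [0.419, 0.3546, 0.066]
ee_rot: [-0.0, 1.0, -0.026, 0.0]
wrist_force: [-0.7, -0.9, 4.7]
gripper_width: 0.0236
```

```bash
python3 -m creep '[[[0,0,-0.0005],[0,0,0],0.6],[[0,0,0],[0,0,0],0.6],[[0,0,0],[0,0,0],0.6],[[0,0,0],[0,0,0],0.6],[[0,0,0],[0,0,0],0.6]]';python3 -m creep '[[[0,0,-0.02],[0,0,0],0.6],[[0,0,-0.035],[0,0,0],0.6],[[0,0,-0.035],[0,0,0],0.6],[[0,0,-0.035],[0,0,0],0.6],[[0,0,-0.03],[0,0,0],0.6]]'; python3 -m creep '[[[0,0,0],[0,0,-7],0.4],[[0,0,0],[0,0,-7],0.4],[[0,0,0],[0,0,-7],0.4],[[0,0,0],[0,0,-7],0.4],[[0,0,0],[0,0,-7],0.4]]';python3 -m creep '[[[0,0,0],[0,0,-7],0.2],[[0,0,0],[0,0,-7],0.2],[[0,0,0],[0,0,-7],0.2],[[0,0,0],[0,0,-7],0.2],[[0,0,0],[0,0,-7],0.2]]';python3 -m creep '[[[0,0,0],[0,0,-7],0],[[0,0,0],[0,0,-7],0],[[0,0,0],[0,0,-6],0],[[0,0,0],[0,0,0],0],[[0,0,0],[0,0,0],0]]'
python3 - <<'E'
from h import *
from plant import env
o=env.observe(); print(o['ee_pos'],o['joint_pos'].round(2)); print(R.from_quat(np.roll(o['ee_rot'],-1)).as_matrix().round(4))
for a in("scene","wrist","side"): grab(a,a+"21")
E
```

```text
time: 35.68
ee_pos: [0.4188, 0.3545, 0.0657]
ee_rot: [0.0, 1.0, -0.026, -0.0]
wrist_force: [0.3, -0.9, -0.4]
gripper_width: 0.0522
time: 36.1
ee_pos: [0.4189, 0.3546, 0.2231]
ee_rot: [-0.0, 1.0, -0.026, 0.001]
wrist_force: [0.3, 0.7, 0.5]
gripper_width: 0.0558
time: 36.52
ee_pos: [0.4187, 0.3545, 0.2208]
ee_rot: [-0.0, 0.96, 0.279, -0.0]
wrist_force: [0.2, 0.3, 0.8]
gripper_width: 0.0375
time: 36.93
ee_pos: [0.4187, 0.3545, 0.2206]
ee_rot: [-0.0, 0.832, 0.554, -0.0]
wrist_force: [-0.2, 0.7, -0.9]
gripper_width: 0.0191
time: 37.35
ee_pos: [0.4187, 0.3545, 0.2207]
ee_rot: [-0.0, 0.726, 0.687, -0.0]
wrist_force: [-0.2, -0.1, 0.0]
gripper_width: 0.0004
[0.41874343 0.35448885 0.22065881] [0.5  0.27 1.57 0.   1.3  0.55]
[[ 5.560e-02  9.985e-01 -2.000e-04]
 [ 9.985e-01 -5.560e-02 -1.000e-04]
 [-1.000e-04 -2.000e-04 -1.000e+00]]
```

View pics/scene21.png

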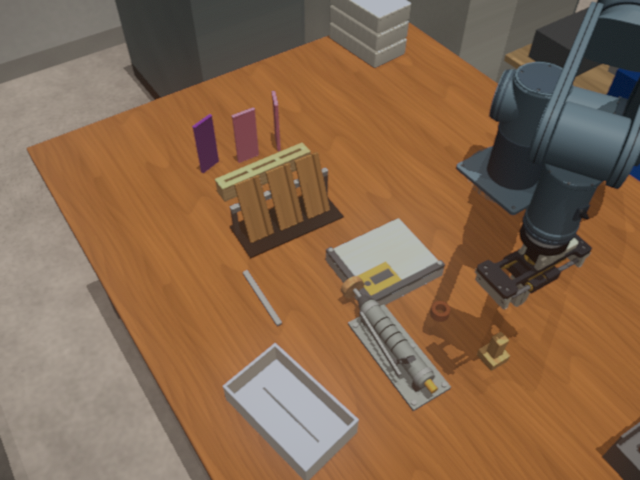

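View pics/wrist21.png

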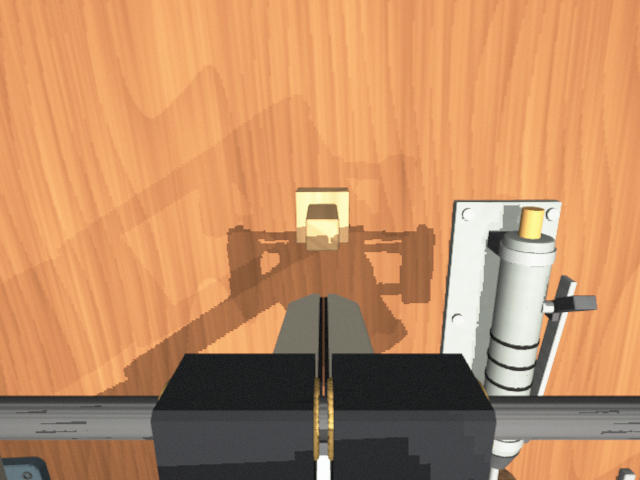

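```bash
python3 -m creep '[[[-0.001,0.03,0],[0,0,0],0],[[-0.001,0.038,0],[0,0,0],0],[[-0.001,0.038,0],[0,0,0],0],[[-0.001,0.038,0],[0,0,0],0],[[0,0.039,0],[0,0,0],0]]';python3 -m creep '[[[0,0,0.02],[0,0,0],0],[[0,0,0.02],[0,0,0],0],[[0,0,0.01],[0,0,0],0],[[0,0,0],[0,0,0],0],[[0,0,0],[0,0,0],0]]'
python3 - <<'E'
from h import *
from plant import env
o=env.observe(); print(o['ee_pos'],o['joint_pos'].round(2)); print(R.from_quat(np.roll(o['ee_rot'],-1)).as_matrix().round(4))
for a in("scene","wrist","side"): grab(a,a+"22")
crop("wrist22",0,0,640,480,1.25,"n1");crop("scene22",320,270,470,420,4,"n2")
E
```

```text
time: 37.92
ee_pos: [0.6029, 0.3406, 0.2209]
ee_rot: [0.0, 0.726, 0.688, 0.0]
wrist_force: [1.0, 0.8, -0.7]
gripper_width: 0.0009
time: 38.33
ee_pos: [0.6007, 0.341, 0.1704]
ee_rot: [-0.0, 0.725, 0.688, -0.001]
wrist_force: [-0.3, 0.1, -0.2]
gripper_width: 0.0008
[0.60073021 0.34098161 0.17041779] [0.36 0.56 1.26 0.   1.33 0.41]
[[ 5.270e-02  9.986e-01 -1.500e-03]
 [ 9.986e-01 -5.270e-02 -5.000e-04]
 [-6.000e-04 -1.500e-03 -1.000e+00]]
(600, 800, 3)
(600, 600, 3)
```

View pics/n1.png

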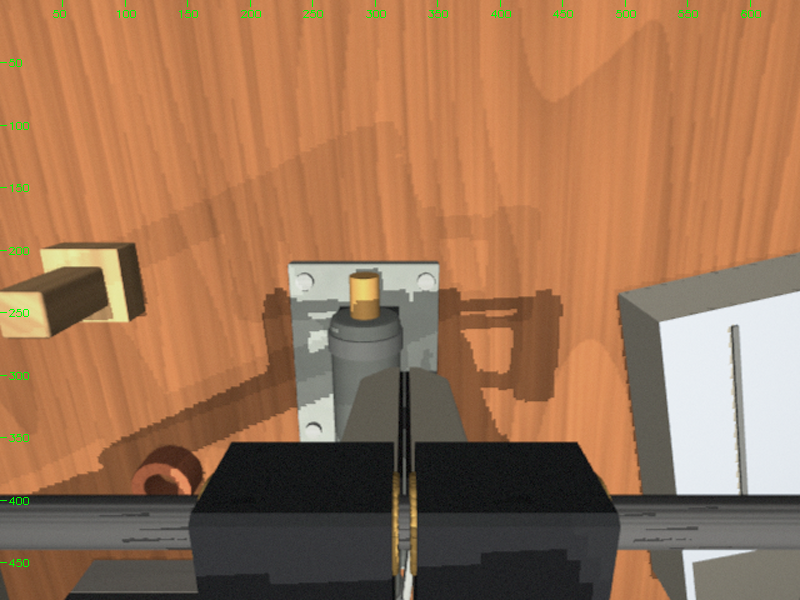

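View pics/n2.png

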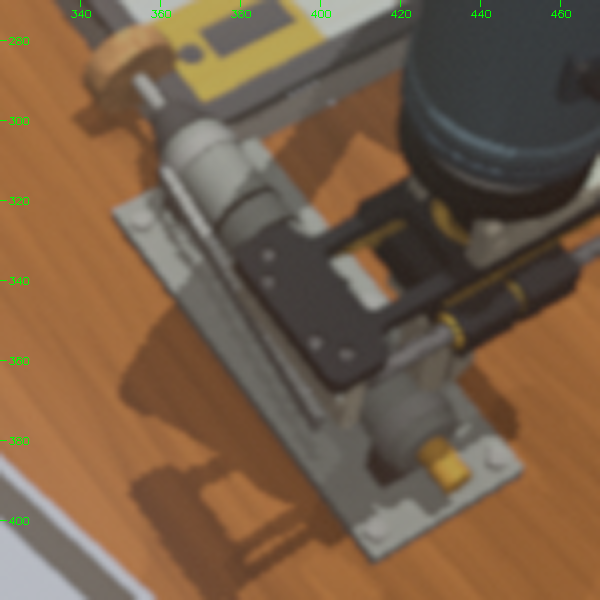

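```bash
python3 - <<'E'
from h import *
p=[.457,.052,-.051]
for l in [(.1295,.260,.095),(.1295,.235,.058),(.105,.29,.045),(.127,.1,.053),(.1375,.26,.095),(.1215,.26,.095)]:
    w=tw(p,l);print(l,w.round(4),proj("scene0",w),proj("wrist21",w))
e=np.array([.6007,.341]);d=e-p[:2];c,s=np.cos(p[2]),np.sin(p[2]);print(c*d[0]+s*d[1],-s*d[0]+c*d[1])
crop("wrist21",430,180,630,470,2.5,"n3");
E
```

```text
(0.1295, 0.26, 0.095) [0.5996 0.3051 0.095 ] [[411.21994375 361.27259225]] [[588.01197297 296.71475029]]
(0.1295, 0.235, 0.058) [0.5983 0.2801 0.058 ] [[400.91491283 360.99985121]] [[554.17358989 305.9290932 ]]
(0.105, 0.29, 0.045) [0.5766 0.3363 0.045 ] [[428.28002039 380.81835273]] [[525.5189101  235.29515619]]
(0.127, 0.1, 0.053) [0.5889 0.1454 0.053 ] [[361.90227959 310.80073664]] [[524.6388841  439.12966259]]
(0.1375, 0.26, 0.095) [0.6076 0.3047 0.095 ] [[407.67534065 363.29751338]] [[599.52588504 296.65180287]]
(0.1215, 0.26, 0.095) [0.5916 0.3055 0.095 ] [[414.74762918 359.25733566]] [[576.49843055 296.77769568]]
0.12878054717874488 0.2959497603789249
(725, 500, 3)
```

View pics/n3.png

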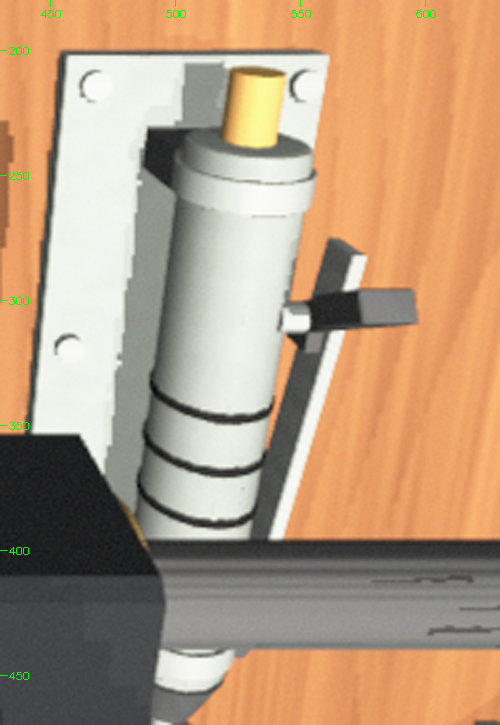

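```bash
python3 -m creep '[[[0,0,0.02],[0,0,0],0],[[0,0,0.02],[0,0,0],0],[[0,0,0.02],[0,0,0],0],[[0,0,0.003],[0,0,0],0],[[0,0,0],[0,0,0],0]]' 30;python3 -m creep '[[[0,0,0],[0,0,0],0],[[0,0,0],[0,0,0],0],[[0,0,0],[0,0,0],0]]'
```

```text
time: 38.9
ee_pos: [0.6007, 0.3409, 0.1075]
ee_rot: [-0.0, 0.725, 0.688, -0.001]
wrist_force: [0.2, 0.4, 0.6]
gripper_width: 0.0002
time: 39.15
ee_pos: [0.6023, 0.3414, 0.1098]
ee_rot: [0.001, 0.725, 0.688, 0.001]
wrist_force: [-0.2, -0.5, 0.6]
gripper_width: 0.0007
```

```bash
python3 -m creep '[[[0,0,0.003],[0,0,0],0],[[-0.006,0,0],[0,0,0],0],[[-0.006,0,0],[0,0,0],0],[[-0.006,0,0],[0,0,0],0],[[-0.005,0,0],[0,0,0],0]]';python3 -m creep '[[[-0.005,0,0],[0,0,0],0],[[-0.005,0,0],[0,0,0],0],[[-0.005,0,0],[0,0,0],0],[[-0.005,0,0],[0,0,0],0],[[-0.005,0,0],[0,0,0],0]]';python3 -m creep '[[[-0.004,0,0],[0,0,0],0],[[-0.004,0,0],[0,0,0],0],[[0,0,0],[0,0,0],0]]'
python3 - <<'E'
from h import *
from plant import env
p=[.457,.052,-.051]
o=env.observe();e=o['ee_pos'];d=e[:2]-p[:2];c,s=np.cos(p[2]),np.sin(p[2]);print(e,c*d[0]+s*d[1],-s*d[0]+c*d[1])
for a in("scene","wrist","side"): grab(a,a+"23")
crop("side23",260,130,380,250,5,"n4");crop("scene23",320,270,470,420,4,"n5")
E
```

```text
time: 39.57
ee_pos: [0.6001, 0.317, 0.1048]
ee_rot: [0.0, 0.726, 0.688, -0.0]
wrist_force: [0.2, 0.0, 0.2]
gripper_width: 0.0007
time: 39.98
ee_pos: [0.5989, 0.2927, 0.1049]
ee_rot: [-0.0, 0.725, 0.688, 0.0]
wrist_force: [-0.4, 3.2, 2.3]
gripper_width: 0.0004
time: 40.23
ee_pos: [0.5984, 0.2841, 0.1046]
ee_rot: [0.0, 0.726, 0.688, -0.0]
wrist_force: [-0.3, -0.1, 1.6]
gripper_width: 0.0005
[0.5983593  0.28410196 0.10461569] 0.1293434372483572 0.23900637949804054
(600, 600, 3)
(600, 600, 3)
```

View pics/n4.png

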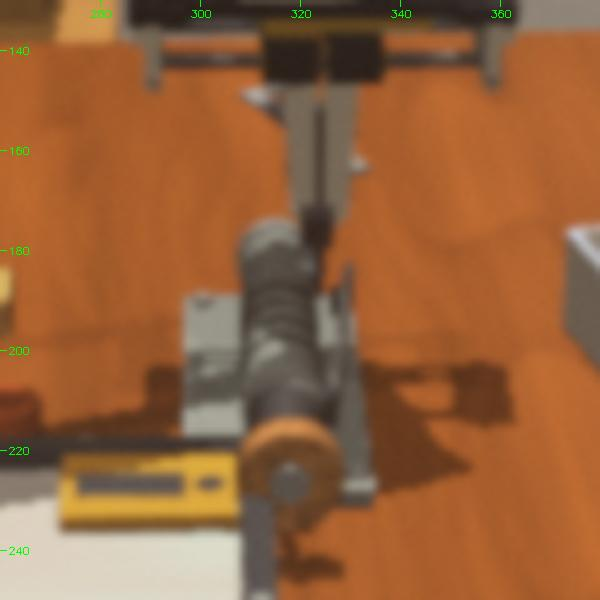

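View pics/n5.png

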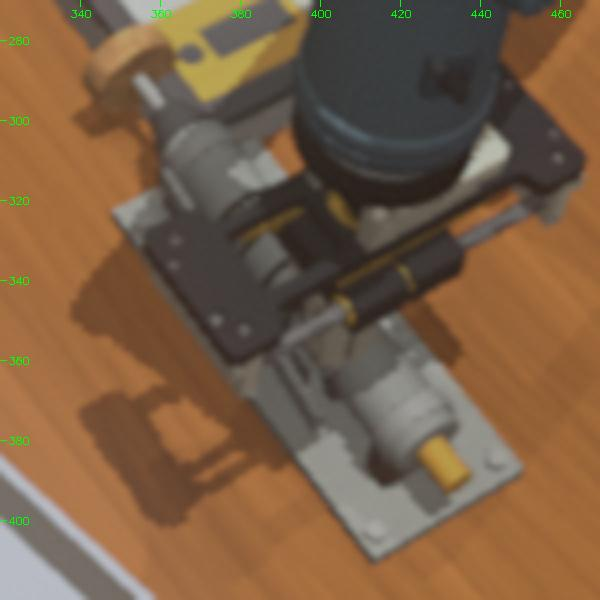

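```bash
python3 -m creep '[[[-0.003,0,0],[0,0,0],0],[[-0.002,0,0],[0,0,0],0],[[0,0,0],[0,0,0],0]]';python3 -m creep '[[[-0.002,0,0],[0,0,0],0],[[0,0,0],[0,0,0],0]]';python3 -m creep '[[[-0.001,0,0],[0,0,0],0],[[0,0,0],[0,0,0],0]]'
```

```text
time: 40.63
ee_pos: [0.598, 0.2806, 0.1047]
ee_rot: [-0.001, 0.725, 0.688, 0.0]
wrist_force: [0.3, 4.1, -0.4]
gripper_width: 0.0004
time: 40.8
ee_pos: [0.598, 0.28, 0.105]
ee_rot: [-0.001, 0.725, 0.688, 0.001]
wrist_force: [-0.0, 8.3, 0.4]
gripper_width: 0.0004
time: 40.97
ee_pos: [0.598, 0.2797, 0.1051]
ee_rot: [-0.001, 0.725, 0.688, 0.002]
wrist_force: [0.2, 10.8, -1.0]
gripper_width: 0.0002
```

```bash
python3 -m creep '[[[0.006,0,0],[0,0,0],0],[[0.015,0,0],[0,0,0],0],[[0,0,-0.03],[0,0,0],0.4],[[0,0,-0.03],[0,0,0],0.6],[[0.02,-0.02,-0.03],[0,0,0],0.9]]';python3 -m creep '[[[0.02,-0.03,-0.01],[0,0,0],0.9],[[0.02,-0.03,0],[0,0,0],0.95],[[0,-0.03,0],[0,0,0],0.95],[[0,0,0],[0,0,0],0.95],[[0,0,0],[0,0,0],0.95]]'
python3 - <<'E'
from h import *
from plant import env
p=[.457,.052,-.051]
o=env.observe();e=o['ee_pos'];d=e[:2]-p[:2];c,s=np.cos(p[2]),np.sin(p[2]);print(e,c*d[0]+s*d[1],-s*d[0]+c*d[1])
for a in("scene","wrist","side"): grab(a,a+"24")
for l in [(.1295,.260,.095),(.1295,.210,.095),(.1295,.235,.058)]:
    w=tw(p,l);print(l,proj("scene24",w),proj("side24",w),proj("wrist24",w))
crop("side24",260,130,380,250,5,"n4");crop("scene24",320,230,470,420,4,"n5")
E
```

```text
time: 41.38
ee_pos: [0.5827, 0.3163, 0.1948]
ee_rot: [0.001, 0.727, 0.687, -0.001]
wrist_force: [0.8, 0.4, 0.2]
gripper_width: 0.0159
time: 41.8
ee_pos: [0.491, 0.3645, 0.2052]
ee_rot: [0.0, 0.724, 0.689, -0.0]
wrist_force: [0.5, 0.2, 0.4]
gripper_width: 0.0491
[0.49095148 0.36454523 0.20515535] 0.017974439085188868 0.3138696283880064
(0.1295, 0.26, 0.095) [[411.21994375 361.27259225]] [[322.68274891 165.66628165]] [[488.471315   325.93806669]]
(0.1295, 0.21, 0.095) [[395.05232969 340.89429437]] [[323.51323501 173.30779263]] [[480.12975711 389.33280813]]
(0.1295, 0.235, 0.058) [[400.91491283 360.99985121]] [[322.96480408 182.95788445]] [[466.49522208 331.56137673]]
(600, 600, 3)
(760, 600, 3)
```

View pics/n5.png

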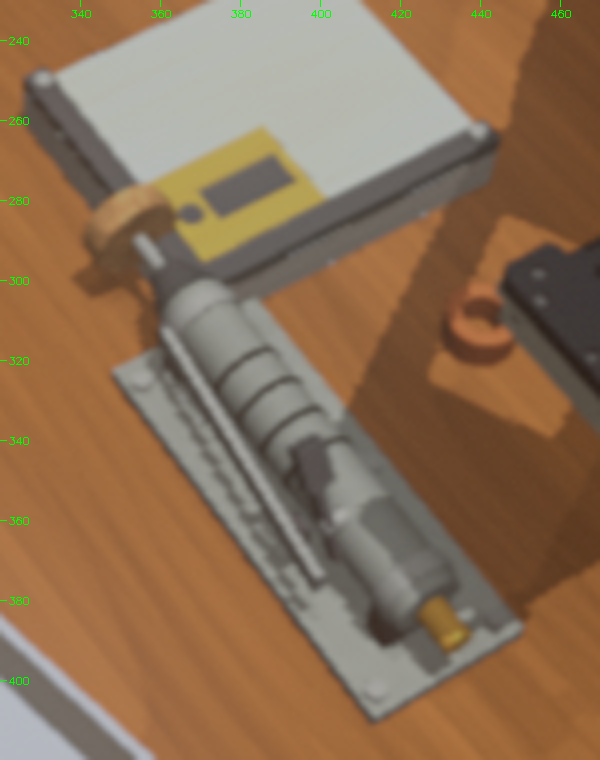

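View pics/wrist24.png

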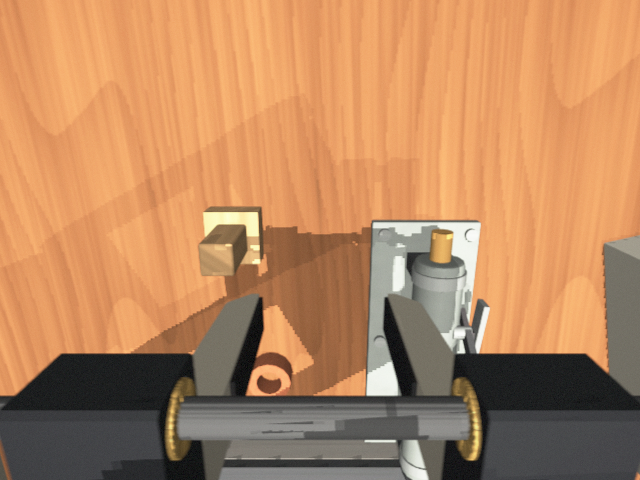

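```bash
python3 -m creep '[[[-0.025,0.018,0],[0,0,0],1],[[-0.026,0.018,0],[0,0,0],1],[[-0.026,0.018,0],[0,0,0],1],[[-0.026,0.018,0],[0,0,0],1],[[-0.0256,0.0183,0],[0,0,0],1]]';python3 -m creep '[[[0,0,0],[0,0,0],1],[[0,0,0.015],[0,0,0],1],[[0,0,0.02],[0,0,0],1],[[0,0,0],[0,0,0],1],[[0,0,0],[0,0,0],1]]'
python3 - <<'E'
from h import *
from plant import env
p=[.457,.052,-.051]
o=env.observe();e=o['ee_pos'];d=e[:2]-p[:2];c,s=np.cos(p[2]),np.sin(p[2]);print(e,o['gripper_width'],c*d[0]+s*d[1],-s*d[0]+c*d[1]);print(R.from_quat(np.roll(o['ee_rot'],-1)).as_matrix().round(4))
for a in("scene","wrist","side"): grab(a,a+"25")
for l in [(.105-.019,.185,.045),(.105+.019,.185,.045),(.105,.290,.045),(.105,.2,.064)]:
    w=tw(p,l);print(l,proj("side25",w),proj("wrist25",w))
crop("side25",260,100,400,240,4,"o1");crop("wrist25",200,150,450,450,2,"o2")
E
```

```text
time: 42.37
ee_pos: [0.5778, 0.2282, 0.2045]
ee_rot: [0.0, 0.726, 0.688, -0.0]
wrist_force: [0.4, 0.4, -0.1]
gripper_width: 0.0916
time: 42.78
ee_pos: [0.5757, 0.2299, 0.1685]
ee_rot: [-0.001, 0.726, 0.688, -0.001]
wrist_force: [-0.1, -1.1, 1.1]
gripper_width: 0.0928
[0.57565707 0.22992618 0.16852879] 0.09278149198747355 0.10943248639253259 0.18374372017409205
[[ 5.350e-02  9.986e-01 -3.100e-03]
 [ 9.986e-01 -5.350e-02 -7.000e-04]
 [-9.000e-04 -3.000e-03 -1.000e+00]]
(0.086, 0.185, 0.045) [[306.21214725 196.10362894]] [[288.2464458  242.36110954]]
(0.124, 0.185, 0.045) [[321.54094228 195.94763077]] [[345.49020003 242.20165725]]
(0.105, 0.29, 0.045) [[312.76391448 179.14187837]] [[315.58640528  71.9211696 ]]
(0.105, 0.2, 0.064) [[313.72006079 186.52467046]] [[316.26850551 228.02965902]]
(560, 560, 3)
(600, 500, 3)
```

View pics/o1.png

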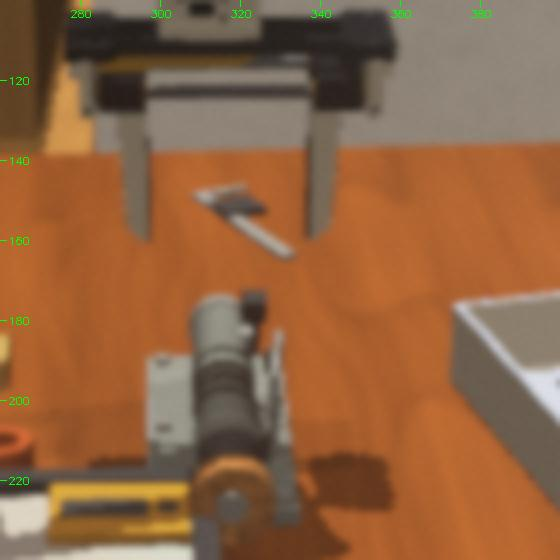

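View pics/o2.png

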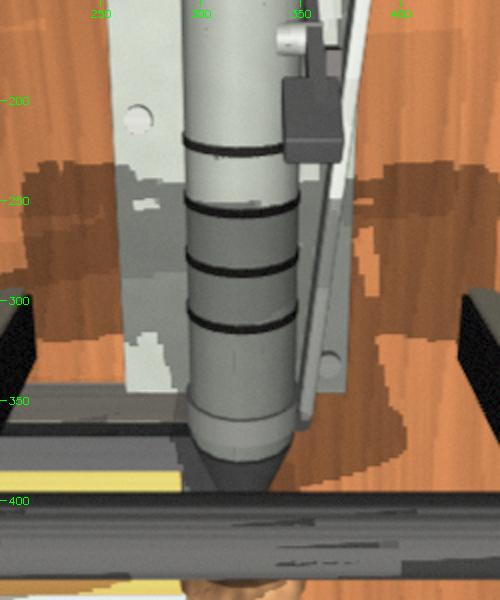

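```bash
python3 - <<'E'
from h import *
crop("wrist25",270,200,400,300,6,"o3")
p=[.457,.052,-.051]
for l in [(.1084-.019,.185,.045),(.1084+.019,.185,.045),(.1084+.034,.185,.053),(.1084+.034,.185,.037),(.127,.1,.053)]:
    w=tw(p,l);print(l,proj("wrist25",w))
E
```

```text
(600, 780, 3)
(0.0894, 0.185, 0.045) [[293.36807156 242.34684327]]
(0.12739999999999999, 0.185, 0.045) [[350.61222957 242.18738986]]
(0.1424, 0.185, 0.053) [[374.63223321 245.79497878]]
(0.1424, 0.185, 0.037) [[371.86347861 238.65006186]]
(0.127, 0.1, 0.053) [[348.71915362 360.45808496]]
```

View pics/o3.png

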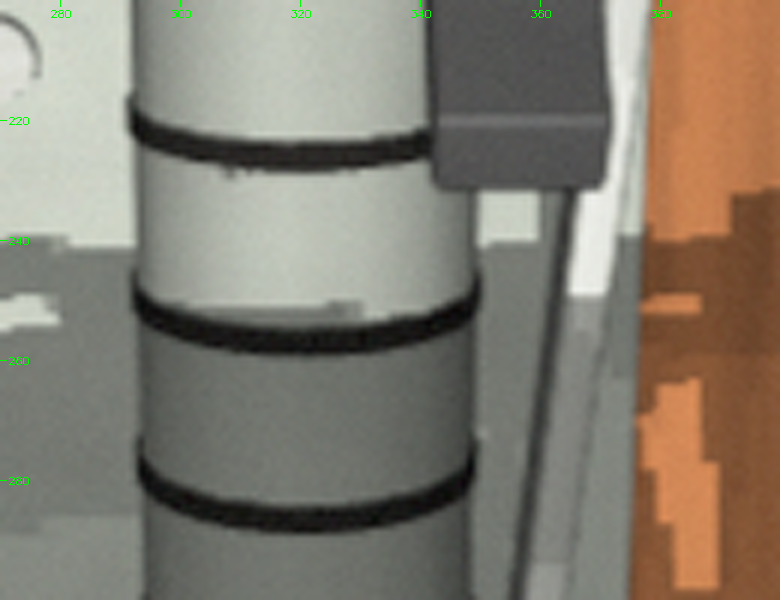

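```bash
python3 -m creep '[[[0.001,0.0017,0],[0,0,0],1],[[0,0,0.025],[0,0,0],1],[[0,0,0.025],[0,0,0],1],[[0,0,0.025],[0,0,0],1],[[0,0,0.02],[0,0,0],1]]';python3 -m creep '[[[0,0,0.015],[0,0,0],1],[[0,0,0],[0,0,0],1],[[0,0,0],[0,0,0],1],[[0,0,0],[0,0,0],1],[[0,0,0],[0,0,0],1]]'
python3 - <<'E'
from h import *
from plant import env
p=[.457,.052,-.051]
o=env.observe();e=o['ee_pos'];d=e[:2]-p[:2];c,s=np.cos(p[2]),np.sin(p[2]);print(e,o['gripper_width'],c*d[0]+s*d[1],-s*d[0]+c*d[1]);print(R.from_quat(np.roll(o['ee_rot'],-1)).as_matrix().round(4))
for a in("scene","wrist","side"): grab(a,a+"26")
crop("side26",260,100,400,240,4,"o1");crop("wrist26",150,150,500,450,2,"o2")
E
```

```text
time: 43.35
ee_pos: [0.5776, 0.2318, 0.0742]
ee_rot: [0.0, 0.725, 0.688, 0.0]
wrist_force: [-0.4, -0.8, -0.6]
gripper_width: 0.0932
time: 43.77
ee_pos: [0.5789, 0.2318, 0.0616]
ee_rot: [0.001, 0.725, 0.688, 0.001]
wrist_force: [0.4, 0.1, 0.9]
gripper_width: 0.0934
[0.57886104 0.23182486 0.06164606] 0.09335126449767107 0.11253550435143017 0.18580326973076958
[[ 5.230e-02  9.986e-01  3.200e-03]
 [ 9.986e-01 -5.230e-02  7.000e-04]
 [ 9.000e-04  3.100e-03 -1.000e+00]]
(560, 560, 3)
(600, 700, 3)
```

View pics/o1.png

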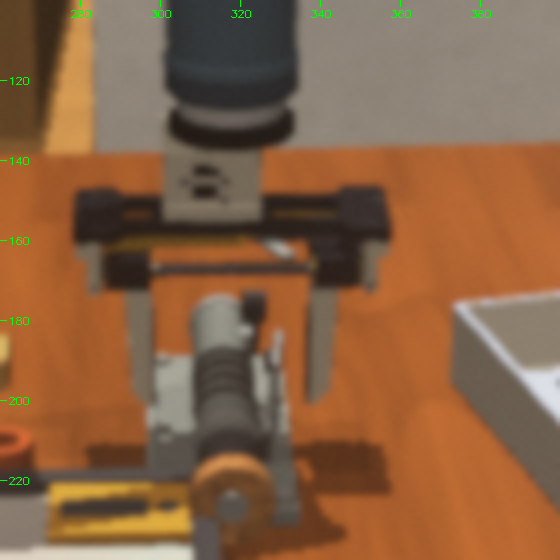

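View pics/o2.png

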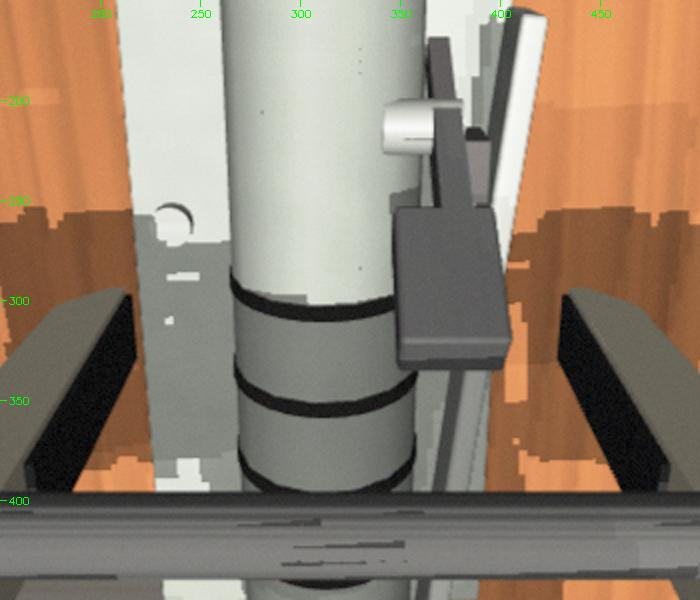

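View pics/scene26.png

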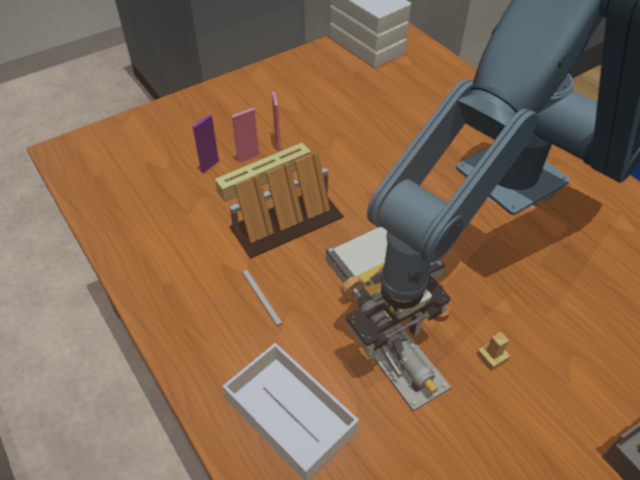

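```bash
python3 -m creep '[[[0,-0.0005,0.004],[0,0,0],1],[[0,-0.0005,0.004],[0,0,0],0.85],[[0,0,0],[0,0,0],0.8],[[0,0,0],[0,0,0],0.75],[[0,0,0],[0,0,0],0.7]]' 25;python3 -m creep '[[[0,0,0],[0,0,0],0.65],[[0,0,0],[0,0,0],0.65]]'
python3 - <<'E'
from h import *
grab("wrist","wrist27")
crop("wrist27",150,150,500,450,2,"o2")
E
```

```text
time: 44.33
ee_pos: [0.5765, 0.2315, 0.0516]
ee_rot: [-0.0, 0.725, 0.688, -0.0]
wrist_force: [0.1, -1.4, -0.7]
gripper_width: 0.0707
time: 44.5
ee_pos: [0.5771, 0.2315, 0.0519]
ee_rot: [0.0, 0.725, 0.688, 0.0]
wrist_force: [2.7, -0.2, -1.5]
gripper_width: 0.0616
(600, 700, 3)
```

View pics/o2.png

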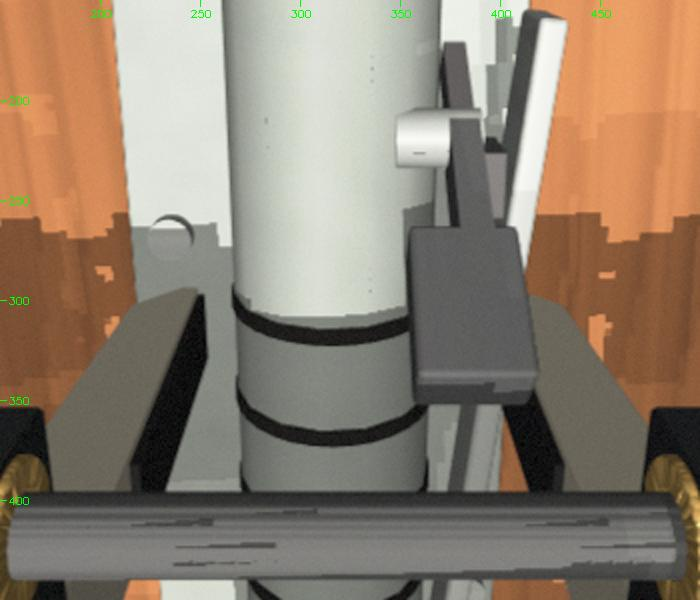

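```bash
python3 -m creep '[[[0,0,0],[0,0,0],0.5],[[0,0,0],[0,0,0],0.4],[[0,0,0],[0,0,0],0.2],[[0,0,0],[0,0,0],0],[[0,0,0],[0,0,0],0]]' 30;python3 -m creep '[[[0,0,0],[0,0,0],0],[[0,0,0],[0,0,0],0],[[0,0,0],[0,0,0],0]]'
python3 - <<'E'
from h import *
from plant import env
o=env.observe(); print(o['ee_pos'],o['wrist_force'],o['gripper_width'])
for a in("wrist","side"): grab(a,a+"28")
crop("wrist28",150,150,500,450,2,"o2")
E
```

```text
time: 44.97
ee_pos: [0.5768, 0.232, 0.0521]
ee_rot: [-0.0, 0.725, 0.688, 0.001]
wrist_force: [2.4, 3.8, 0.4]
gripper_width: 0.0422
time: 45.22
ee_pos: [0.5768, 0.232, 0.0521]
ee_rot: [0.0, 0.725, 0.688, 0.001]
wrist_force: [2.6, 5.3, 0.8]
gripper_width: 0.0416
[0.57683723 0.2320026  0.05208434] [2.63481108 5.26363153 0.81611211] 0.04164363080214384
(600, 700, 3)
```

View pics/o2.png

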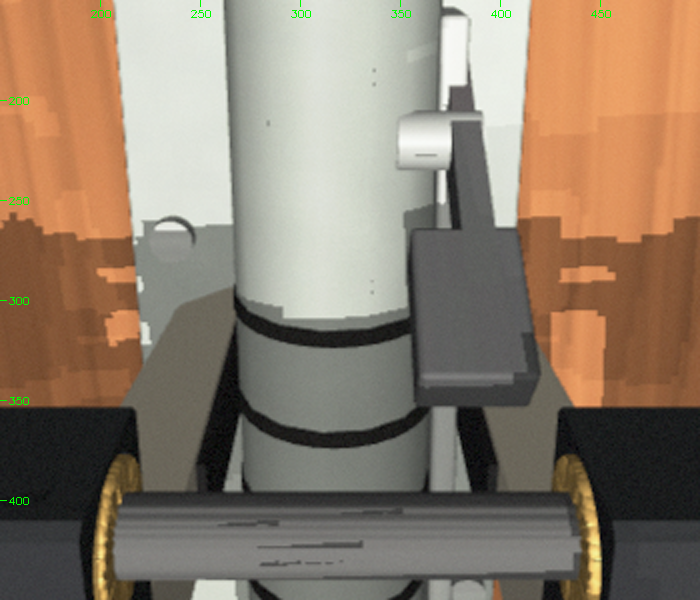

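```bash
python3 -m creep '[[[0,0,0],[0,0,0],0],[[0,0,0],[0,0,0],0],[[0,0,0],[0,0,0],0],[[0,0,0],[0,0,0],0],[[0,0,0],[0,0,0],0]]';python3 -m creep '[[[0,0,0],[0,0,0],0],[[0,0,0],[0,0,0],0],[[0,0,0],[0,0,0],0],[[0,0,0],[0,0,0],0],[[0,0,0],[0,0,0],0]]';python3 -m creep '[[[0,0,0],[0,0,0],0],[[0,0,0],[0,0,0],0],[[0,0,0],[0,0,0],0],[[0,0,0],[0,0,0],0],[[0,0,0],[0,0,0],0]]';python3 -m creep '[[[0,0,0],[0,0,0],0],[[0,0,0],[0,0,0],0],[[0,0,0],[0,0,0],0],[[0,0,0],[0,0,0],0],[[0,0,0],[0,0,0],0]]';python3 -m creep '[[[0,0,0],[0,0,0],0],[[0,0,0],[0,0,0],0],[[0,0,0],[0,0,0],0],[[0,0,0],[0,0,0],0],[[0,0,0],[0,0,0],0]]'
python3 - <<'E'
from h import *
for a in("scene","side"): grab(a,a+"29")
crop("scene29",180,80,470,320,2.5,"o5"); crop("side29",200,180,340,290,5,"o6")
E
```

```text
time: 45.73
ee_pos: [0.5768, 0.232, 0.0521]
ee_rot: [-0.0, 0.725, 0.688, 0.001]
wrist_force: [3.0, 4.2, 1.4]
gripper_width: 0.0421
time: 46.15
ee_pos: [0.5768, 0.232, 0.0521]
ee_rot: [0.0, 0.725, 0.688, 0.001]
wrist_force: [1.8, 4.8, 1.1]
gripper_width: 0.0421
time: 46.57
ee_pos: [0.5768, 0.232, 0.0521]
ee_rot: [-0.0, 0.725, 0.688, 0.001]
wrist_force: [2.1, 5.0, 1.4]
gripper_width: 0.0416
time: 46.98
ee_pos: [0.5768, 0.232, 0.0521]
ee_rot: [-0.0, 0.725, 0.688, 0.001]
wrist_force: [1.5, 5.1, 1.1]
gripper_width: 0.0421
time: 47.4
ee_pos: [0.5768, 0.232, 0.0521]
ee_rot: [-0.0, 0.725, 0.688, 0.001]
wrist_force: [2.5, 5.6, 0.9]
gripper_width: 0.0417
(600, 725, 3)
(550, 700, 3)
```

View pics/o5.png

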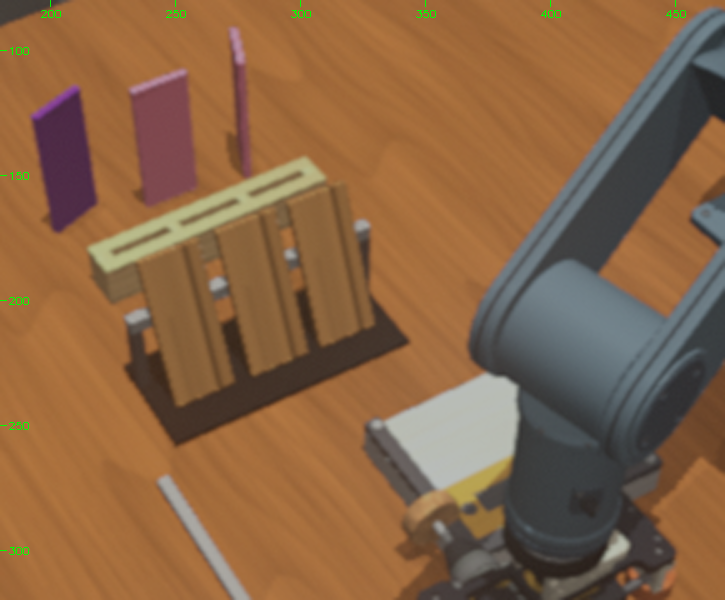

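View pics/o6.png

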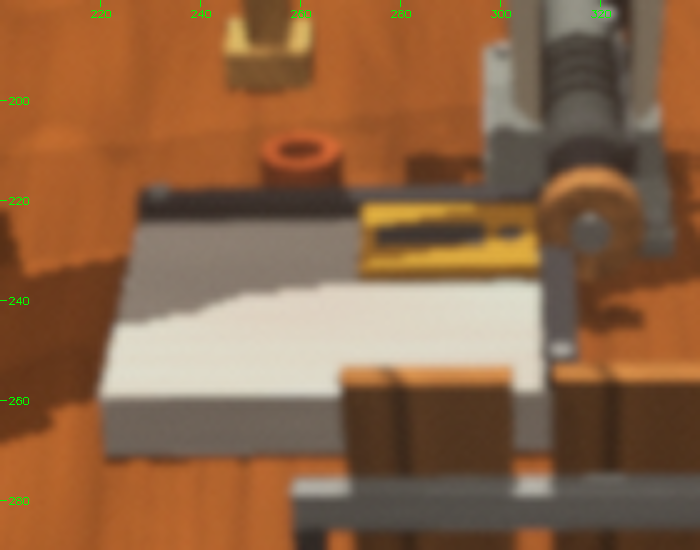

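```bash
python3 -m creep '[[[0,0,0],[0,0,0],0],[[0,0,0],[0,0,0],0],[[0,0,0],[0,0,0],0],[[0,0,0],[0,0,0],0],[[0,0,0],[0,0,0],0]]';python3 -m creep '[[[0,0,0],[0,0,0],0],[[0,0,0],[0,0,0],0],[[0,0,0],[0,0,0],0],[[0,0,0],[0,0,0],0],[[0,0,0],[0,0,0],0]]';python3 -m creep '[[[0,0,0],[0,0,0],0],[[0,0,0],[0,0,0],0],[[0,0,0],[0,0,0],0],[[0,0,0],[0,0,0],0],[[0,0,0],[0,0,0],0]]';python3 -m creep '[[[0,0,0],[0,0,0],0],[[0,0,0],[0,0,0],0],[[0,0,0],[0,0,0],0],[[0,0,0],[0,0,0],0],[[0,0,0],[0,0,0],0]]'
python3 -m creep '[[[0,0,0],[0,0,0],0],[[0,0,0],[0,0,0],0],[[0,0,0],[0,0,0],0.6],[[0,0,0],[0,0,0],1],[[0,0,0],[0,0,0],1]]'; python3 -m creep '[[[0,0,0],[0,0,0],1],[[0,0,0],[0,0,0],1],[[0,0,0],[0,0,0],1],[[0,0,0],[0,0,0],1],[[0,0,0],[0,0,0],1]]'
```

```text
time: 47.92
ee_pos: [0.5768, 0.232, 0.0521]
ee_rot: [-0.0, 0.725, 0.688, 0.001]
wrist_force: [1.6, 5.4, 1.0]
gripper_width: 0.0419
time: 48.33
ee_pos: [0.5768, 0.232, 0.0521]
ee_rot: [-0.0, 0.725, 0.688, 0.001]
wrist_force: [2.1, 4.7, 1.2]
gripper_width: 0.0418
time: 48.75
ee_pos: [0.5768, 0.232, 0.0521]
ee_rot: [-0.0, 0.725, 0.688, 0.001]
wrist_force: [2.0, 4.7, 1.3]
gripper_width: 0.0418
time: 49.17
ee_pos: [0.5768, 0.232, 0.0521]
ee_rot: [-0.0, 0.725, 0.688, 0.001]
wrist_force: [2.5, 4.6, 0.7]
gripper_width: 0.0421
time: 49.58
ee_pos: [0.5773, 0.2313, 0.052]
ee_rot: [0.001, 0.725, 0.688, 0.0]
wrist_force: [2.6, 0.5, 1.1]
gripper_width: 0.0578
time: 50.0
ee_pos: [0.576, 0.2312, 0.0514]
ee_rot: [-0.0, 0.725, 0.688, -0.001]
wrist_force: [-0.7, -0.2, 0.4]
gripper_width: 0.0903
```

```bash
python3 -m creep '[[[0,0,-0.02],[0,0,0],1],[[0,0,-0.03],[0,0,0],1],[[0,0,-0.035],[0,0,0],1],[[0,0,-0.035],[0,0,0],0.5],[[0,0,-0.02],[0,0,0],0]]';python3 -m creep '[[[-0.004,0.006,0],[0,0,0],0],[[-0.004,0.006,0],[0,0,0],0],[[-0.004,0.006,0],[0,0,0],0],[[0,0,0],[0,0,0],0],[[0,0,0],[0,0,0],0]]';python3 -m creep '[[[0,0,0],[0,0,0],0],[[0,0,0],[0,0,0],0],[[0,0,0],[0,0,0],0],[[0,0,0],[0,0,0],0]]'
python3 - <<'E'
from h import *
from plant import env
p=[.457,.052,-.051]
o=env.observe();e=o['ee_pos'];d=e[:2]-p[:2];c,s=np.cos(p[2]),np.sin(p[2]);print(e,o['gripper_width'],c*d[0]+s*d[1],-s*d[0]+c*d[1])
for a in("scene","wrist","side"): grab(a,a+"30")
crop("wrist30",150,100,500,400,2,"q1")
E
```

```text
time: 50.42
ee_pos: [0.5776, 0.2318, 0.1959]
ee_rot: [0.001, 0.725, 0.688, 0.002]
wrist_force: [0.1, -0.4, 0.2]
gripper_width: 0.0837
time: 50.83
ee_pos: [0.5934, 0.2178, 0.1896]
ee_rot: [-0.001, 0.726, 0.688, -0.002]
wrist_force: [-0.3, 0.0, -0.3]
gripper_width: 0.0504
time: 51.17
ee_pos: [0.5937, 0.2187, 0.1915]
ee_rot: [-0.0, 0.725, 0.688, -0.0]
wrist_force: [0.3, 0.4, 0.0]
gripper_width: 0.0239
[0.5937073  0.21874424 0.19152823] 0.02393413752123964 0.12802928320884788 0.17349648767098744
(600, 700, 3)
```

View pics/q1.png

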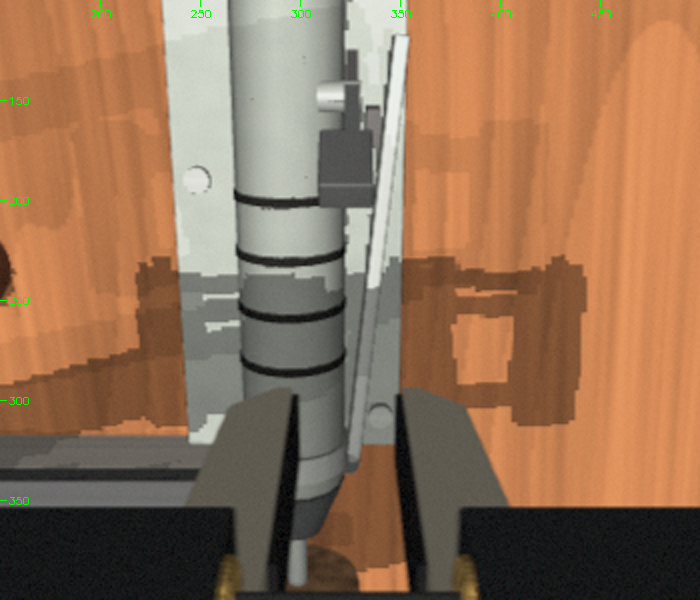

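```bash
python3 -m creep '[[[0,0.0012,0.005],[0,0,0],0],[[0,0,0.02],[0,0,0],0],[[0,0,0.02],[0,0,0],0],[[0,0,0.02],[0,0,0],0],[[0,0,0.02],[0,0,0],0]]';python3 -m creep '[[[0,0,0.002],[0,0,0],0],[[0,0,0],[0,0,0],0],[[0,0,0],[0,0,0],0],[[0,0,0],[0,0,0],0]]'
```

```text
time: 51.73
ee_pos: [0.5951, 0.2185, 0.1058]
ee_rot: [0.0, 0.725, 0.688, 0.0]
wrist_force: [-1.1, -0.7, 0.1]
gripper_width: 0.0006
time: 52.07
ee_pos: [0.5962, 0.2187, 0.1063]
ee_rot: [0.001, 0.725, 0.688, 0.001]
wrist_force: [-0.8, 0.2, -0.3]
gripper_width: 0.0007
```

```bash
python3 -m creep '[[[0.006,0,0.001],[0,0,0],0],[[0.006,0,0],[0,0,0],0],[[0.005,0,0],[0,0,0],0],[[0.005,0,0],[0,0,0],0],[[0.005,0,0],[0,0,0],0]]';python3 -m creep '[[[0.005,0,0],[0,0,0],0],[[0.005,0,0],[0,0,0],0],[[0.005,0,0],[0,0,0],0],[[0.005,0,0],[0,0,0],0],[[0.005,0,0],[0,0,0],0]]';python3 -m creep '[[[0.003,0,0],[0,0,0],0],[[0.002,0,0],[0,0,0],0],[[0,0,0],[0,0,0],0]]';python3 -m creep '[[[0.002,0,0],[0,0,0],0],[[0,0,0],[0,0,0],0]]'
```

```text
time: 52.48
ee_pos: [0.5967, 0.2458, 0.1042]
ee_rot: [0.0, 0.725, 0.689, -0.0]
wrist_force: [-0.4, -3.2, 1.6]
gripper_width: 0.0006
time: 52.9
ee_pos: [0.5978, 0.2708, 0.1037]
ee_rot: [0.0, 0.725, 0.688, -0.0]
wrist_force: [0.1, -2.2, 1.8]
gripper_width: 0.0004
time: 53.15
ee_pos: [0.598, 0.276, 0.1035]
ee_rot: [-0.0, 0.725, 0.688, -0.0]
wrist_force: [0.4, -1.1, -0.4]
gripper_width: 0.0006
time: 53.32
ee_pos: [0.598, 0.2775, 0.1035]
ee_rot: [-0.0, 0.725, 0.688, -0.0]
wrist_force: [0.9, -1.2, -0.8]
gripper_width: 0.0004
```

```bash
python3 -m creep '[[[0.002,0,0],[0,0,0],0],[[0,0,0],[0,0,0],0]]';python3 -m creep '[[[0.001,0,0],[0,0,0],0],[[0,0,0],[0,0,0],0]]';python3 -m creep '[[[0.001,0,0],[0,0,0],0],[[0,0,0],[0,0,0],0]]'
```

```text
time: 53.48
ee_pos: [0.5981, 0.2794, 0.1034]
ee_rot: [-0.0, 0.725, 0.688, -0.0]
wrist_force: [0.2, -2.2, -2.3]
gripper_width: 0.0002
time: 53.65
ee_pos: [0.5982, 0.2801, 0.1037]
ee_rot: [0.0, 0.725, 0.688, -0.0]
wrist_force: [-0.8, -3.2, -0.5]
gripper_width: 0.0009
time: 53.82
ee_pos: [0.5982, 0.2803, 0.1037]
ee_rot: [0.0, 0.725, 0.688, -0.001]
wrist_force: [-0.7, -5.6, 0.1]
gripper_width: 0.0001
```

Force has risen at the stop. One more mm, then back off, lift and look.

```bash
python3 -m creep '[[[0.001,0,0],[0,0,0],0],[[0,0,0],[0,0,0],0]]';python3 -m creep '[[[-0.006,0,0],[0,0,0],0],[[-0.012,0,0],[0,0,0],0],[[-0.012,0,0],[0,0,0],0],[[0,0,-0.03],[0,0,0],0],[[0,0,-0.035],[0,0,0],0]]';python3 -m creep '[[[0,-0.035,-0.035],[0,0,0],0],[[0,-0.038,-0.02],[0,0,0],0],[[0,-0.038,0],[0,0,0],0],[[0,-0.038,0],[0,0,0],0],[[0,-0.038,0],[0,0,0],0]]';python3 -m creep '[[[0,0,0],[0,0,0],0],[[0,0,0],[0,0,0],0],[[0,0,0],[0,0,0],0],[[0,0,0],[0,0,0],0],[[0,0,0],[0,0,0],0]]'
python3 - <<'E'
from h import *
from plant import env
p=[.457,.052,-.051]
print(env.observe()['ee_pos'])
for a in("scene","wrist","side"): grab(a,a+"31")
for l in [(.1295,.260,.095),(.1295,.210,.095)]:
    w=tw(p,l);print(l,proj("scene31",w),proj("side31",w),proj("wrist31",w))
crop("scene31",320,230,520,420,4,"r1");crop("scene31",180,80,400,260,3.5,"r2");crop("side31",200,150,400,330,4,"r3")
E
```

```text
time: 53.98
ee_pos: [0.5982, 0.2805, 0.1036]
ee_rot: [0.001, 0.725, 0.688, -0.002]
wrist_force: [-1.3, -8.8, 0.4]
gripper_width: 0.0006
time: 54.4
ee_pos: [0.595, 0.2506, 0.1664]
ee_rot: [-0.002, 0.726, 0.688, -0.003]
wrist_force: [1.3, -0.1, 0.2]
gripper_width: 0.0003
time: 54.82
ee_pos: [0.4154, 0.2613, 0.2183]
ee_rot: [0.0, 0.726, 0.688, 0.001]
wrist_force: [-0.5, -0.6, 0.2]
gripper_width: 0.0007
time: 55.23
ee_pos: [0.4183, 0.2617, 0.2177]
ee_rot: [0.0, 0.726, 0.688, 0.0]
wrist_force: [0.8, -0.2, -0.0]
gripper_width: 0.0002
[0.41833191 0.26170967 0.21768281]
(0.1295, 0.26, 0.095) [[411.21994375 361.27259225]] [[322.68274891 165.66628165]] [[611.93668789 162.95619958]]
(0.1295, 0.21, 0.095) [[395.05232969 340.89429437]] [[323.51323501 173.30779263]] [[596.45853774 239.88575662]]
(760, 800, 3)
(630, 770, 3)
(720, 800, 3)
```

View pics/r1.png

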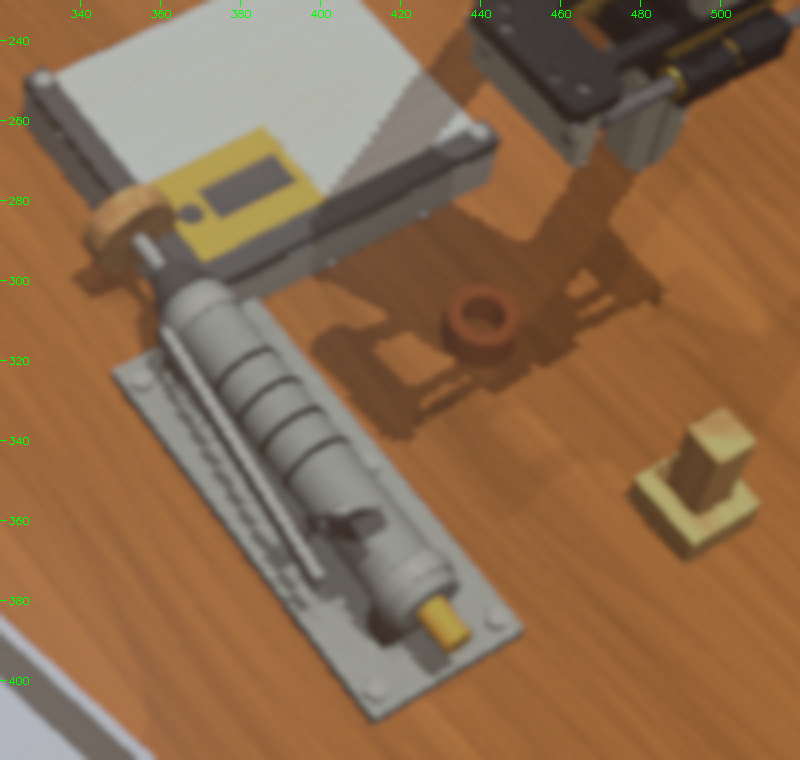

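View pics/r2.png

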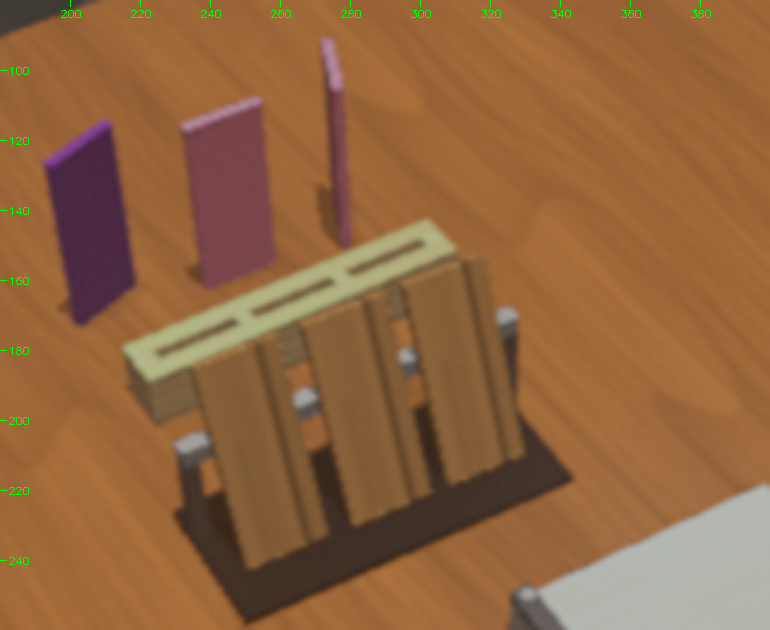

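View pics/r3.png

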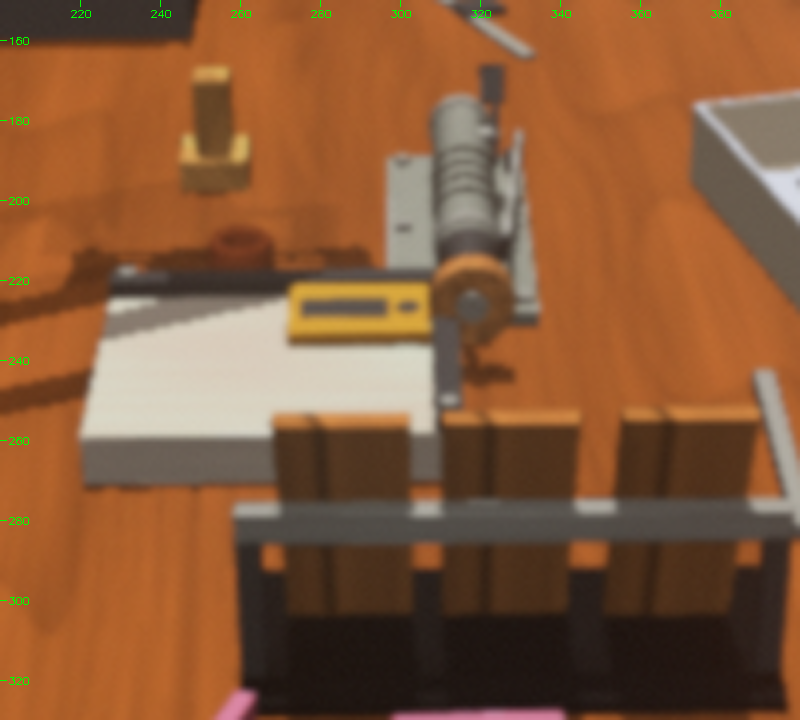

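View pics/wrist31.png

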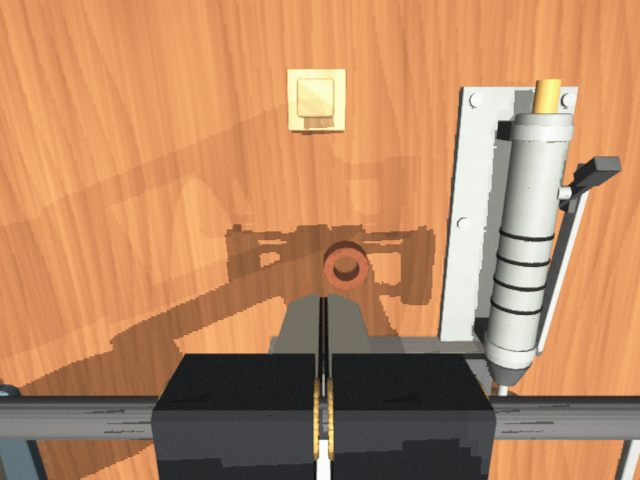

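```bash
python3 - <<'E'
from h import *
a,b=[load(n)[2][235:300,355:410].astype(int) for n in("scene24","scene31")]
print("plate region diff",np.abs(a-b).mean())
crop("wrist31",530,130,640,300,4,"s1")
from plant import close_job
print(close_job())
E
```

```text
plate region diff 4.21016317016317
(680, 440, 3)
the job is handed in; nothing more can be done
None
```

I completed the edge-sanding pass and handed the job in at about 55 s of the 208 s allowed. The hand-in reports no verdict, so the results below come from my own checks.

- **Boards:** All three brown boards moved from the rack to the rest, leaning about 20° on the rail. I left the pink and purple look-alikes alone. The last pictures show all three still leaning with their feet on the tread.
- **Plate:** I pushed it with the wooden block only, first against the far fence (about 5 N), then against the left fence (about 8 N). It looks flush on both. My pixel measurement put its middle at (43.9, 38.4) mm in the station frame against a home of (45, 40). That falls inside the 2.5 mm limit, and the small offset is similar to the calibration error.
- **Lever and paddle:** The lever went forward to its stop (about 11 N). I squeezed the paddle home and held it for about 4.5 s. The gripper read about 42 mm across, slightly under the stated 44 mm. I then released it and flipped the lever back to its stop (about 9 N).
- **Final pictures:** The lever is back, the paddle is sprung out, and the push block stands upright on the bench. The core and trim bar look undisturbed, and the gripper is clear of everything.
- **Disagreement:** In the wrist picture the sander body sat about 3 mm further in +x than I had worked out from the description, so I centred the squeeze on what the picture showed.
- **Not measured:** I had no direct reading of the lever or paddle angles; I judged both from forces and pictures. A final before-and-after comparison of the plate area showed a small brightness change, which I put down to the arm's moving shadow.

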